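Load the veneer press and tighten it crosswise

TASK

Slide every spatula blank that lies on the bench, blade first, under the platen of the veneer press into a lane of its own until it meets the back stop. Then tighten the four knobs crosswise in two passes, going from each knob to the one diagonally opposite before its neighbours: in the first pass bring every knob about half-way (roughly 60 degrees from loose), in the second turn every knob clockwise to its stop. At the end the blanks must still be fully home; leave the battery, glue bottle and clear bowl where they are.

Things in the scene. Friction and masses are not known exactly. Their poses are not given: they have to be found in the camera images.
- press: Veneer press, fixed to the bench. Origin on the bench under the centre of its platen and bridge plate; its y axis is the direction in which blanks slide in, x lies across. Plywood base 220 mm (x) by 200 mm (y = -125 to +75 mm), 10 mm thick; on it three lanes, each 42 mm clear between 4 mm dividers 14 mm tall that begin at y = -85 mm; open at the mouth (-y); back stop at y = +45 mm.
- bridge_top (a point): Centre of the top, 49 mm above the bench, of the fixed aluminium bridge plate over the lanes, 220 (x) by 130 mm (y = -65 to +65 mm of the press), 8 mm thick. Under it hangs the plywood platen, 140 x 130 x 6 mm: with all knobs at 0 its underside is 33.2 mm above the bench, 23.2 mm over the lanes' floor; it sinks 0.6 mm per radian of each knob, 4.8 mm in all, ending just over the 18 mm blanks.
- lane1 (a point): Lane at x = -46 mm of the press: the point where the centre of a blank is when it is fully home there, its blade end against the back stop, lying on the lane's floor (y = -50 mm of the press, 19 mm above the bench). Axes as the press. The handle of a blank at home sticks out 80 mm in front of the bridge plate.
- lane2 (a point): Lane at x = 0 mm of the press: the point where the centre of a blank is when it is fully home there, its blade end against the back stop, lying on the lane's floor (y = -50 mm of the press, 19 mm above the bench). Axes as the press. The handle of a blank at home sticks out 80 mm in front of the bridge plate.
- lane3 (a point): Lane at x = +46 mm of the press: the point where the centre of a blank is when it is fully home there, its blade end against the back stop, lying on the lane's floor (y = -50 mm of the press, 19 mm above the bench). Axes as the press. The handle of a blank at home sticks out 80 mm in front of the bridge plate.
- blank1_mid (a point): Flat spatula blank, pale wood, 190 mm long, 18 mm thick: a blade 36 mm wide and 100 mm long, and a handle 16 mm wide and 90 mm long; 50 to 100 g. The point is its centre, half-way along and half-way up. Its y axis runs from handle to blade: blade end at y = +95 mm, blade meets handle at y = -5 mm, handle end at y = -95 mm. May be absent.
- blank1_blade (a point): Middle of the blade end of blank1 (95 mm from its centre), half-way up; axes as the blank. At the back stop (y = +45 mm of the press) when it is home.
- blank2_mid (a point): Flat spatula blank, pale wood, 190 mm long, 18 mm thick: a blade 36 mm wide and 100 mm long, and a handle 16 mm wide and 90 mm long; 50 to 100 g. The point is its centre, half-way along and half-way up. Its y axis runs from handle to blade: blade end at y = +95 mm, blade meets handle at y = -5 mm, handle end at y = -95 mm. May be absent.
- blank2_blade (a point): Middle of the blade end of blank2 (95 mm from its centre), half-way up; axes as the blank. At the back stop (y = +45 mm of the press) when it is home.
- blank3_mid (a point): Flat spatula blank, pale wood, 190 mm long, 18 mm thick: a blade 36 mm wide and 100 mm long, and a handle 16 mm wide and 90 mm long; 50 to 100 g. The point is its centre, half-way along and half-way up. Its y axis runs from handle to blade: blade end at y = +95 mm, blade meets handle at y = -5 mm, handle end at y = -95 mm. May be absent.
- blank3_blade (a point): Middle of the blade end of blank3 (95 mm from its centre), half-way up; axes as the blank. At the back stop (y = +45 mm of the press) when it is home.
- knob1 (a joint): Angle of hand knob 1 of the press (rad): 0 loose, grows as it is turned clockwise seen from above (tightening), hard stop at 2.0 (fully tight); starts between 0 and 0.35. Stays where it is left; takes about 0.12 N m.
- knob1_grip (a point): Bar grip of knob 1 (nearer the robot, at the mouth side). Black T-bar 56 mm long (its x axis), 14 mm thick (its y axis), 22 mm tall; this point is its centre, on the turning axis, 15 to 19 mm above the bridge plate's top, its underside 4 to 8 mm above it (it sinks as the screws go in). Knobs stand at x = +-85 mm, y = +-47 mm of the press; 1 and 3 are opposite, 2 and 4 are opposite. Turns with the knob.
- knob2 (a joint): Angle of hand knob 2 of the press (rad): 0 loose, grows as it is turned clockwise seen from above (tightening), hard stop at 2.0 (fully tight); starts between 0 and 0.35. Stays where it is left; takes about 0.12 N m.
- knob2_grip (a point): Bar grip of knob 2 (nearer the robot, at the back). Black T-bar 56 mm long (its x axis), 14 mm thick (its y axis), 22 mm tall; this point is its centre, on the turning axis, 15 to 19 mm above the bridge plate's top, its underside 4 to 8 mm above it (it sinks as the screws go in). Knobs stand at x = +-85 mm, y = +-47 mm of the press; 1 and 3 are opposite, 2 and 4 are opposite. Turns with the knob.
- knob3 (a joint): Angle of hand knob 3 of the press (rad): 0 loose, grows as it is turned clockwise seen from above (tightening), hard stop at 2.0 (fully tight); starts between 0 and 0.35. Stays where it is left; takes about 0.12 N m.
- knob3_grip (a point): Bar grip of knob 3 (farther from the robot, at the back). Black T-bar 56 mm long (its x axis), 14 mm thick (its y axis), 22 mm tall; this point is its centre, on the turning axis, 15 to 19 mm above the bridge plate's top, its underside 4 to 8 mm above it (it sinks as the screws go in). Knobs stand at x = +-85 mm, y = +-47 mm of the press; 1 and 3 are opposite, 2 and 4 are opposite. Turns with the knob.
- knob4 (a joint): Angle of hand knob 4 of the press (rad): 0 loose, grows as it is turned clockwise seen from above (tightening), hard stop at 2.0 (fully tight); starts between 0 and 0.35. Stays where it is left; takes about 0.12 N m.
- knob4_grip (a point): Bar grip of knob 4 (farther from the robot, at the mouth side). Black T-bar 56 mm long (its x axis), 14 mm thick (its y axis), 22 mm tall; this point is its centre, on the turning axis, 15 to 19 mm above the bridge plate's top, its underside 4 to 8 mm above it (it sinks as the screws go in). Knobs stand at x = +-85 mm, y = +-47 mm of the press; 1 and 3 are opposite, 2 and 4 are opposite. Turns with the knob.
- battery_mid (a point): Red and black lantern battery, 66 x 66 x 100 mm, standing; its centre. To be left alone.
- glue_mid (a point): White plastic glue bottle, 64 mm diameter, 160 mm tall, standing; its centre. To be left alone.
- dome_mid (a point): Clear plastic bowl, 110 mm diameter, 70 mm tall; its centre. To be left alone.
There are look-alikes about, which are no part of the job. Leave any blue look-alike of the part that bears blank3_mid alone.

How it is judged:
By the outcome, as a careful person would: the job done as asked, in the order asked, and still so for the second after the job is handed in, with the robot touching nothing.
Of blank1, blank2, blank3 only 2 to 3 are there at a start; the rules pass over those that are not, and their reading is None.
At some moment in a run one of blank1, blank2, blank3 may be knocked a few centimetres aside while the robot is not near it.
Once in a run the grip may slacken for a moment while it holds something.
It also fails if it takes over 210 s, if anything falls off the work surface, if the arm or the gripper's body presses on something with over 40 N, if the wrist force passes 120 N, or if a joint passes its speed limit or range.

ROBOT

A 6-joint arm with a two-finger parallel gripper is mounted at the origin on the work surface. World frame = base frame: x ahead of the robot, y to its left, z up, the work surface at z = 0. Lengths are in m, angles in rad, forces in N, time in s.
With the tool pointing down it reaches from about 0.425 to 0.95 m from the base axis. Payload 3.5 kg.
Tool frame: the origin (TCP) lies midway between the tips of the shut fingers; the grasp point (between the pads) lies 19 mm behind it; y points along the fingers, x is the direction in which the jaws open and shut, and the axes are right-handed (so a half turn about y gives the same grasp; the last joint's range is limited). The gripper opens to 85 mm and grips with 20 to 120 N. Pads are 22 mm wide; open, the fingers measure 114 mm over their backs; the gripper's body (76 mm by 85 mm) begins 54 mm behind the grasp point. The pads swing forward as they close: fully open they stand 13 mm farther back than shut.
Start: joints at [-1.354, 0.286, 1.577, -0, 1.279, -0.15], TCP at [0.242, -0.63, 0.204] pointing down, gripper open.
Joint ranges: [-2.77, 2.77], [-0.9, 2.22], [0.21, 2.48], [-1.53, 4.67], [0.24, 2.81], [-2.84, 2.84]. Speed limits (rad/s): [2.79, 2.79, 3.14, 3.14, 3.14, 3.14].

INTERFACE

Orientations are given as a unit quaternion [x, y, z, w].
In Python, from plant import ctrl, viewer gives the robot as it stands.
- The arm moves only by the tool step_arm, never from a script. Its argument "rows" is a list of rows, each a list of 3 entries, a list of its own where there are three numbers: the turn, a rotation vector about the tool's x, y, z in degrees, then the shift along the tool's x, y, z in mm, then the closure, from 0 (fully open) to 1 (shut). A call has 1 to 10 rows; each row is the pose to reach, as a shift and turn from the pose commanded when the call began, along the tool's axes at that moment; what a row does not reach only later rows make up. A row lasts 1/12 s, in which the tool goes at most 41.7 mm and 7.16 degrees, less where a joint would pass 70% of its speed; a pose out of reach is approached as far as the arm can. A call with a gripper value outside its range is refused whole. The fingers move at their own pace and stop on an object; "newtons" is the grip in N (left out, the last holds). Time passes only in rows, so rows that repeat a pose let the fingers close. It gives the time, the measured TCP pose, the force and the opening at its end, in the units of the state.
- ctrl.get_state(): the state, without advancing time (a new reading comes with each control period).
- viewer.read_camera(name): name is "scene" or "top"; returns (picture, depth): 420x560x3 uint8, red, green, blue; 420x560 float32, m along the optical axis (not along the pixel's ray), 0 where there is no reading.
- viewer.calibration(name): a dict with "K" (3x3 intrinsics, pixels), "R" (3x3) and "t" (3): a world point X has camera coordinates R X + t. Camera axes: x right, y down, z forward; pixel columns grow to the right and rows downward; lengths in m; the calibration is good to about 2 mm. A picture is of the moment at which its call begins. calibration takes no time and is no camera call.
- ctrl.sign_off(): hands the job in, once; it reports no verdict.
The state is a dict: "time": time; "qpos": joint angles; "dq": joint speeds; "joint_efforts": joint torques, N m; "eef_pos": TCP position; "tcp_rot": TCP orientation; "contact_force": force on the tool from outside, world axes, zero at the start; "wrist_torque": the same for the moment, N m; "opening": opening from 0.0 (shut) to 1.0 (fully open).
Only numpy, scipy, OpenCV 4.12 (cv2) and the standard library are available. Lean on these libraries where they do the work, as an engineer would, in place of code of your own. Each camera call takes 0.05 s, during which the arm holds its last target.

## Working session

There is one attempt and no reset: what is moved stays moved. The work goes in short steps, Python scripts to look and compute and a tool call to move; the robot and the scene stay as the last step left them, time stands still between calls to the robot, and variables do not carry over. Pictures are saved under pics/ and viewed, and the job is handed in when it is done.

Besides the shell and the picture viewer there is one more tool, called after "Request:" in YAML: its name, and indented under it one key for each argument. step_arm: Moves the arm, as the interface text tells. Its arguments: {"type":"object","properties":{"rows":{"type":"array"},"newtons":{"type":"number"}},"required":["rows"]}

```bash
ls; mkdir -p pics; cat > look.py <<'E'
import numpy as np,cv2,sys
from plant import ctrl,viewer
def snap(tag):
    out={}
    for n in ("scene","top"):
        p,d=viewer.read_camera(n); np.savez(f"pics/{tag}_{n}.npz",p=p,d=d)
        cv2.imwrite(f"pics/{tag}_{n}.png",p[:,:,::-1]); out[n]=(p,d)
    return out
E
python3 - <<'E'
from look import *
snap("a")
for n in("scene","top"):
    c=viewer.calibration(n);print(n,c)
print(ctrl.get_state())
E
```

```text
pics
scene {'K': array([[386.11003798,   0.        , 278.83199618],
       [  0.        , 386.11003798, 207.02544437],
       [  0.        ,   0.        ,   1.        ]]), 'R': array([[-0.84649018,  0.53236663,  0.00633675],
       [ 0.36225017,  0.58463703, -0.72592999],
       [-0.3901656 , -0.61219712, -0.6877394 ]]), 't': array([ 0.4672248 , -0.09186896,  1.44073912])}
top {'K': array([[480.45600692,   0.        , 285.62383515],
       [  0.        , 480.45600692, 205.8279401 ],
       [  0.        ,   0.        ,   1.        ]]), 'R': array([[ 1.19270602e-02, -9.99924282e-01,  3.02920191e-03],
       [-9.83581984e-01, -1.22775599e-02, -1.80043724e-01],
       [ 1.80067282e-01, -8.32076098e-04, -9.83653944e-01]]), 't': array([-0.04487071,  0.5404485 ,  1.40897921])}
{'time': 0.1, 'qpos': array([-1.35399721e+00,  2.87119170e-01,  1.57805747e+00,  4.39487752e-06,
        1.27859967e+00, -1.49998327e-01]), 'dq': array([-9.56617200e-04, -2.34938765e-03, -2.55543485e-03,  2.15359505e-05,
        5.60644505e-04,  1.28238936e-04]), 'joint_efforts': array([ 6.10716379e-04, -4.07296085e+01, -2.93700528e+01, -1.34604088e-04,
        3.39874954e-03,  5.93367275e-06]), 'eef_pos': array([ 0.24195893, -0.62943162,  0.20234295]), 'tcp_rot': array([-0.58227187,  0.40099155, -0.39986591,  0.5833288 ]), 'contact_force': array([-0.21534477, -0.2242631 ,  0.63340393]), 'wrist_torque': array([-0.02261827,  0.02413354, -0.01862532]), 'opening': 1.0064977961334123}
```

View pics/a_scene.png

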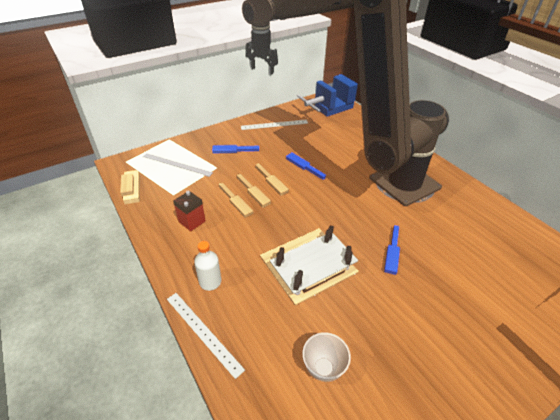

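View pics/a_top.png

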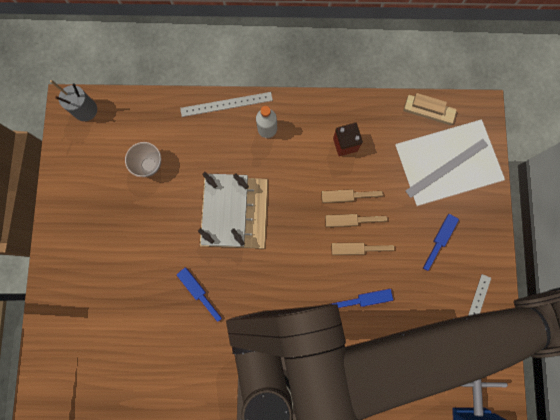

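The top view shows three pale blanks at about (338,196), (342,220) and (348,249), with blades to the left. The press is at (230,210) with its mouth to the right. The four blue spatulas are look-alikes. Next I'll measure positions.

```bash
cat > geo.py <<'E'
import numpy as np,cv2
from plant import viewer
C={n:viewer.calibration(n) for n in("scene","top")}
def ray(n,uv,z):
    c=C[n];uv=np.atleast_2d(uv).astype(float)
    d=np.c_[(uv-[c["K"][0,2],c["K"][1,2]])/c["K"][0,0],np.ones(len(uv))]@c["R"]
    o=-c["R"].T@c["t"]
    return o+d*((z-o[2])/d[:,2])[:,None]
def proj(n,X):
    c=C[n];x=np.atleast_2d(X)@c["R"].T+c["t"]
    return (x@c["K"].T)[:,:2]/x[:,2:]
def rectify(n,p,z,x0,x1,y0,y1,s=1000.):
    # image on plane z; rows: x decreasing, cols: y decreasing ; s px per m
    yy=y1-np.arange(int((y1-y0)*s))/s; xx=x1-np.arange(int((x1-x0)*s))/s
    Y,X=np.meshgrid(yy,xx)
    uv=proj(n,np.c_[X.ravel(),Y.ravel(),np.full(X.size,z)]).reshape(*X.shape,2).astype(np.float32)
    return cv2.remap(p,uv[...,0],uv[...,1],cv2.INTER_CUBIC)
E
python3 - <<'E'
from geo import *
for n in("scene","top"):
    D=np.load(f"pics/a_{n}.npz");p=D["p"];
    hsv=cv2.cvtColor(p,cv2.COLOR_RGB2HSV)
    if n=="top": print(hsv[220,340],hsv[220,370],hsv[210,262],hsv[260,300],hsv[249,348], hsv[210,230])
    else: print(hsv[190,252],hsv[205,240],hsv[120,200],hsv[250,240])
D=np.load("pics/a_top.npz");p=D["p"]
cv2.imwrite("pics/a_crop_blanks.png",cv2.resize(p[170:280,300:420],None,fx=6,fy=5.4,interpolation=cv2.INTER_CUBIC)[:,:,::-1])
cv2.imwrite("pics/a_crop_press.png",cv2.resize(p[160:260,180:290],None,fx=6,fy=6,interpolation=cv2.INTER_CUBIC)[:,:,::-1])
E
```

```text
[ 20 112 241] [ 20 112 242] [ 32  15 217] [ 14 160 206]
[ 16 109 171] [ 16 107 169] [ 17  98 192] [ 13 144 145] [ 16 108 172] [ 22  17 166]
```

View pics/a_crop_blanks.png

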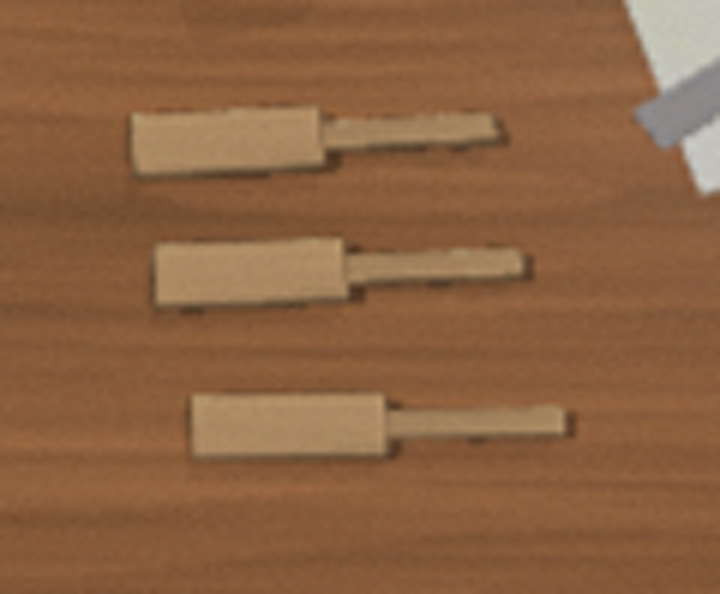

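View pics/a_crop_press.png

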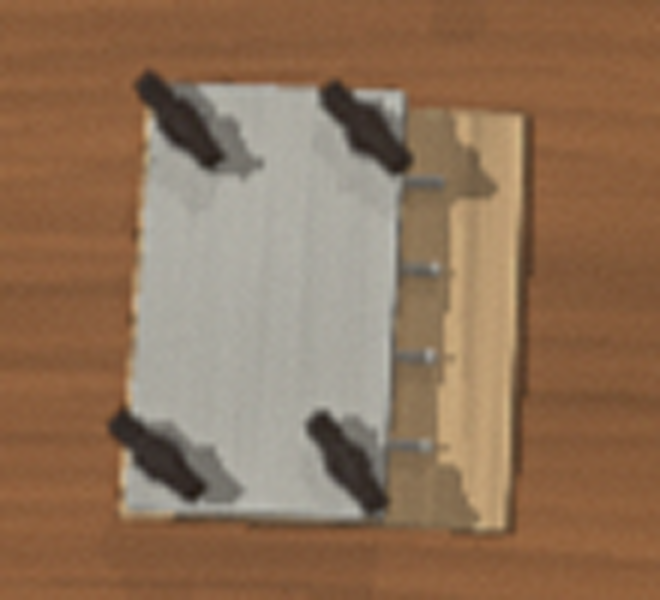

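The crops confirm three pale blanks, each with a wide blade on the left and a handle on the right. The press has four black T-bars and three lanes between grey dividers, open at the right.

```bash
cat > meas.py <<'E'
from geo import *
def blanks(n,p,z=0.018,roi=(0.3,0.9,-0.6,0.15),lo=(12,85,130),hi=(26,125,255),s=1000.):
    x0,x1,y0,y1=roi
    im=rectify(n,p,z,*roi,s=s)
    h=cv2.cvtColor(im,cv2.COLOR_RGB2HSV)
    m=cv2.inRange(h,np.array(lo),np.array(hi))
    m=cv2.morphologyEx(m,cv2.MORPH_OPEN,np.ones((5,5)))
    k,l,st,_=cv2.connectedComponentsWithStats(m)
    res=[]
    for i in range(1,k):
        a=st[i,4]*1e6/s/s
        if not 3500<a<7000: continue
        v,u=np.nonzero(l==i); P=np.c_[x1-v/s,y1-u/s]
        c=P.mean(0); w,V=np.linalg.eigh(np.cov((P-c).T)); d=V[:,1]
        t=(P-c)@d
        if abs(t.min())<abs(t.max()): pass
        # centroid shifted to blade: blade side is the shorter extent
        if t.max()>-t.min(): d=-d;t=-t
        nrm=np.array([-d[1],d[0]])
        # refine axis by row mid widths
        q=(P-c)@nrm
        bl,hl=np.percentile(t,99.8),np.percentile(t,.2)
        ts=np.linspace(hl+10e-3,bl-10e-3,40);mid=[(q[abs(t-a_)<2e-3].min()+q[abs(t-a_)<2e-3].max())/2 for a_ in ts]
        f=np.polyfit(ts,mid,1)
        d2=d+nrm*f[0];d2/=np.linalg.norm(d2)
        tc=(bl+hl)/2; cen=c+d*tc+nrm*np.polyval(f,tc)
        res.append(dict(area=a,c=cen,len=bl-hl,yaw=np.degrees(np.arctan2(-d2[0],d2[1])),wB=np.ptp(q[abs(t-bl+.04)<5e-3]),wH=np.ptp(q[abs(t-hl-.04)<5e-3])))
    return res
E
python3 - <<'E'
from meas import *
for n in("top","scene"):
    p=np.load(f"pics/a_{n}.npz")["p"]
    for b in blanks(n,p): print(n,b)
p=np.load("pics/a_top.npz")["p"]
for n in("top","scene"):
    p=np.load(f"pics/a_{n}.npz")["p"]
    im=rectify(n,p,.049,.45,.75,-.02,.28,s=2000)
    cv2.imwrite(f"pics/b_rect_{n}.png",im[:,:,::-1])
    h=cv2.cvtColor(im,cv2.COLOR_RGB2HSV);m=cv2.inRange(h,(0,0,110),(180,45,255));m=cv2.morphologyEx(m,cv2.MORPH_OPEN,np.ones((11,11)))
    k,l,st,ce=cv2.connectedComponentsWithStats(m);i=1+st[1:,4].argmax()
    v,u=np.nonzero(l==i);r=cv2.minAreaRect(np.c_[u,v].astype(np.float32));print(n,r,"c",.75-r[0][1]/2000,.28-r[0][0]/2000)
E
```

```text
top {'area': np.float64(4795.0), 'c': array([ 0.58504256, -0.24359872]), 'len': np.float64(0.18767338924328877), 'yaw': np.float64(4.232067360061491), 'wB': np.float64(0.0339819037241836), 'wH': np.float64(0.015252721634070189)}
top {'area': np.float64(4820.0), 'c': array([ 0.50766005, -0.25563048]), 'len': np.float64(0.18842111178125281), 'yaw': np.float64(3.147746824254683), 'wB': np.float64(0.03433328775790995), 'wH': np.float64(0.015756018002205496)}
top {'area': np.float64(4740.0), 'c': array([ 0.41907299, -0.2743678 ]), 'len': np.float64(0.1891535192394986), 'yaw': np.float64(1.6254030451345232), 'wB': np.float64(0.03327518625338636), 'wH': np.float64(0.014254223895691368)}
scene {'area': np.float64(5179.0), 'c': array([ 0.87704133, -0.50776592]), 'len': np.float64(0.12957464348887868), 'yaw': np.float64(169.3791460140733), 'wB': np.float64(0.04961097046968646), 'wH': np.float64(0.038636956333664076)}
scene {'area': np.float64(4982.0), 'c': array([ 0.58661504, -0.24064545]), 'len': np.float64(0.1932801121906237), 'yaw': np.float64(4.707129207696511), 'wB': np.float64(0.03328679303105864), 'wH': np.float64(0.01748798823759394)}
scene {'area': np.float64(4731.0), 'c': array([ 0.50842101, -0.25235288]), 'len': np.float64(0.1897929679359788), 'yaw': np.float64(3.3254734508601267), 'wB': np.float64(0.03611108887086277), 'wH': np.float64(0.017307183436050328)}
scene {'area': np.float64(4709.0), 'c': array([ 0.41939807, -0.26915634]), 'len': np.float64(0.19561246156207834), 'yaw': np.float64(1.729961581984777), 'wB': np.float64(0.03505428634304861), 'wH': np.float64(0.011203294602236513)}
top ((265.4635314941406, 412.0811767578125), (260.4228210449219, 377.8855895996094), 1.569354772567749) c 0.5439594116210937 0.1472682342529297
scene ((255.08334350585938, 409.7773742675781), (277.3115539550781, 379.79864501953125), 0.5085291266441345) c 0.545111312866211 0.15245832824707034
```

View pics/b_rect_top.png

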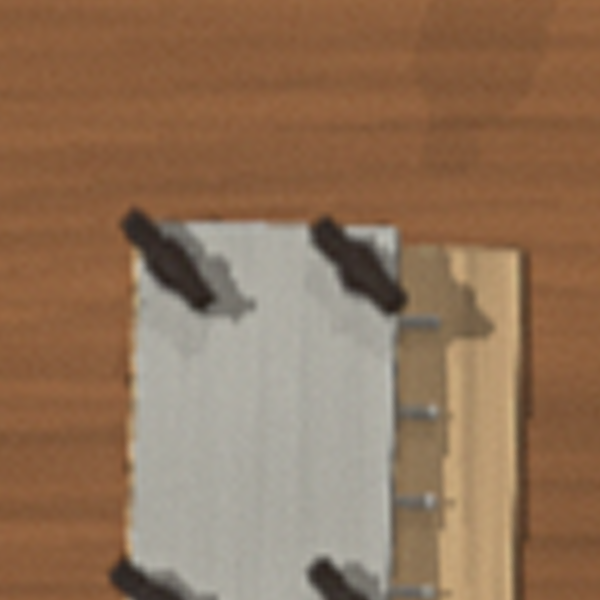

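View pics/b_rect_scene.png

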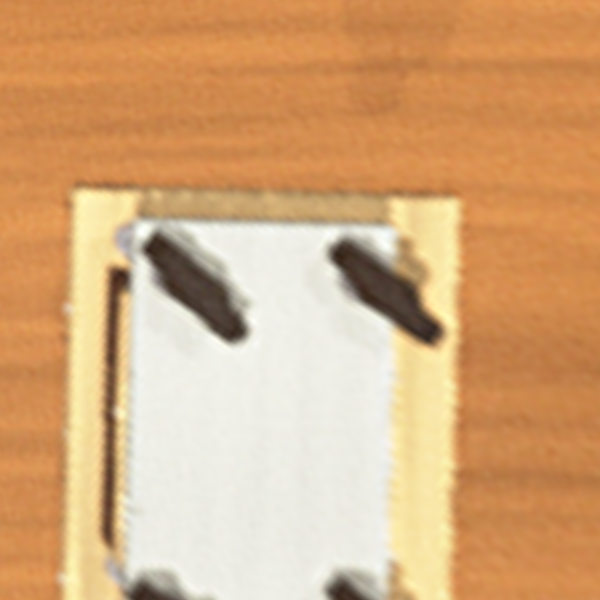

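```bash
python3 - <<'E'
from meas import *
for n in("top","scene"):
    print(n,-C[n]["R"].T@C[n]["t"])
    p=np.load(f"pics/a_{n}.npz")["p"]
    im=rectify(n,p,.049,.40,.70,-.02,.28,s=2000)
    cv2.imwrite(f"pics/c_rect_{n}.png",im[:,:,::-1])
    h=cv2.cvtColor(im,cv2.COLOR_RGB2HSV);m=cv2.inRange(h,(0,0,110),(180,45,255));m=cv2.morphologyEx(m,cv2.MORPH_OPEN,np.ones((15,15)))
    k,l,st,ce=cv2.connectedComponentsWithStats(m);i=1+st[1:,4].argmax()
    v,u=np.nonzero(l==i);r=cv2.minAreaRect(np.c_[u,v].astype(np.float32));print(n,r,"c",.70-r[0][1]/2000,.28-r[0][0]/2000)
    # knobs at z~.049+.017+.011 top
    im=rectify(n,p,.077,.40,.70,-.02,.28,s=2000)
    h=cv2.cvtColor(im,cv2.COLOR_RGB2HSV);m=cv2.inRange(h,(0,0,0),(180,255,75));m=cv2.morphologyEx(m,cv2.MORPH_OPEN,np.ones((11,11)))
    k,l,st,ce=cv2.connectedComponentsWithStats(m)
    for i in range(1,k):
        if st[i,4]<1500: continue
        v,u=np.nonzero(l==i);r=cv2.minAreaRect(np.c_[u,v].astype(np.float32))
        print("  k",np.round([.70-r[0][1]/2000,.28-r[0][0]/2000],4),np.array(r[1])/2,r[2],st[i,4])
E
```

```text
top [ 0.27839953 -0.03705954  1.48338824]
top ((264.6048278808594, 344.09771728515625), (259.66448974609375, 440.1371154785156), 1.3639274835586548) c 0.5279511413574218 0.14769758605957034
  k [0.6129 0.1914] [58.33631516 19.09188652] 45.0 3210
  k [0.61   0.0984] [57.55665588 20.65073013] 53.673179626464844 3291
  k [0.4416 0.1017] [55.83178711 18.57923698] 48.8140754699707 2920
  k [0.4439 0.1954] [57.41147232 19.41450691] 33.690067291259766 3094
scene [0.99090759 0.68699145 0.92120195]
scene ((256.0, 341.0), (444.0, 276.0), 90.0) c 0.5295 0.15200000000000002
```

View pics/c_rect_top.png

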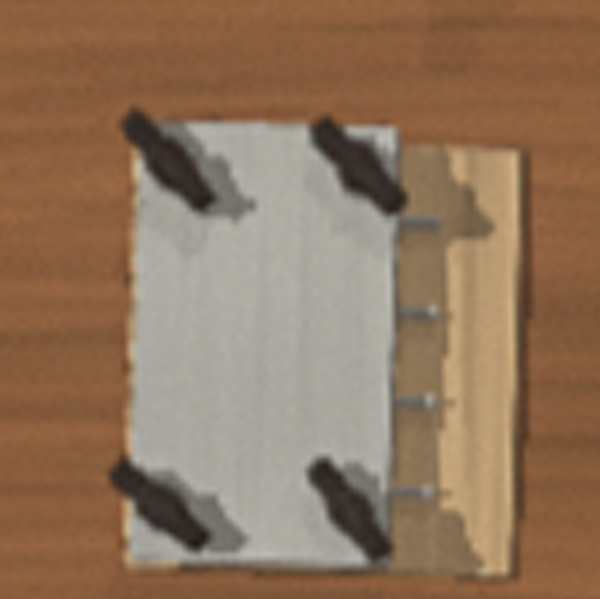

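View pics/c_rect_scene.png

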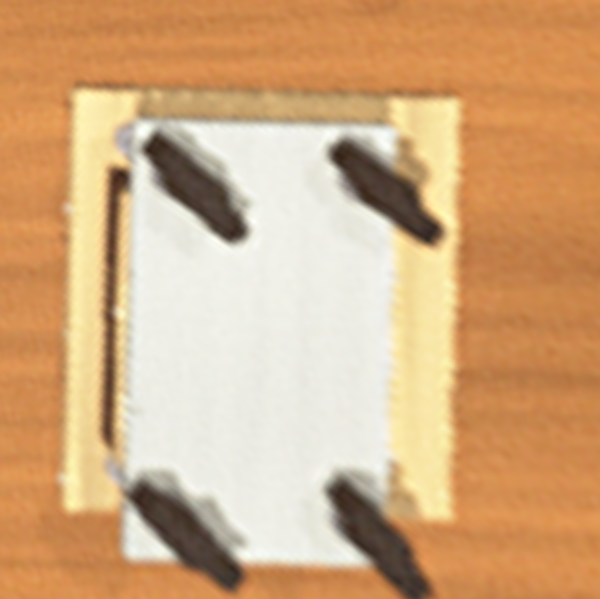

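The rectified views from both cameras put the press centre at about (0.528, 0.148) with a yaw of about -1.3°. The T-bars lie like "\" at 34–54° in the rectified picture. Next is a move helper and the glue and bowl positions.

```bash
cat > mv.py <<'E'
import numpy as np
from scipy.spatial.transform import Rotation as R
from plant import ctrl
def goal(xy,z,yaw):
    """tool down; tool x (jaw) axis at world yaw (deg) ; picks nearer half turn is up to caller"""
    a=np.radians(yaw); x=np.array([np.cos(a),np.sin(a),0]); y=np.array([0,0,-1.]); zz=np.cross(x,y)
    return np.array([*xy,z]),R.from_matrix(np.c_[x,y,zz])
def delta(pos,rot):
    s=ctrl.get_state(); r0=R.from_quat(s["tcp_rot"])
    t=(r0.inv()*rot).as_rotvec(degrees=True); d=r0.inv().apply(pos-s["eef_pos"])*1000
    return np.round(t,1),np.round(d,1)
def show():
    s=ctrl.get_state(); r=R.from_quat(s["tcp_rot"]).as_matrix()
    print("t",round(s["time"],2),"pos",np.round(s["eef_pos"]*1000,1),"jaw yaw",round(np.degrees(np.arctan2(r[1,0],r[0,0])),2),"down",np.round(r[:,1],3),"F",np.round(s["contact_force"],1),"T",np.round(s["wrist_torque"],2),"op",round(s["opening"],3),"q6",round(s["qpos"][5],2))
E
python3 - <<'E'
from mv import *; from meas import *
show()
p=np.load("pics/a_top.npz")["p"]
for nm,n,uv,z in [("glue base","scene",(209,287),0),("glue cap","scene",(204,246),.16),("glue cap top","top",(266,112),.16),("bowl","top",(143,160),.07),("battery top","top",(348,130),.1)]: print(nm,ray(n,uv,z))
b=[x for x in blanks("top",p)]
# grasp blank at .585 : 70 mm behind centre
for x in b:
    a=np.radians(x["yaw"]); d=np.array([-np.sin(a),np.cos(a)]); g=x["c"]-.07*d
    print(x["c"],x["yaw"],"grip",g,[delta(*goal(g,.1,x["yaw"]+k)) for k in(0,180)])
E
```

```text
t 0.1 pos [ 242.  -629.4  202.3] jaw yaw -68.98 down [-0.     0.002 -1.   ] F [-0.2 -0.2  0.6] T [-0.02  0.02 -0.02] op 1.006 q6 -0.15
glue base [[8.13047540e-01 4.22452477e-02 1.11022302e-16]]
glue cap [[0.8016255  0.03152786 0.16      ]]
glue cap top [[0.79689614 0.02210081 0.16      ]]
bowl [[0.67338646 0.39711642 0.07      ]]
battery top [[ 0.76643005 -0.22353796  0.1       ]]
[ 0.58504256 -0.24359872] 4.232067360061491 grip [ 0.59020831 -0.31340785] [(array([ -0.1, -73.2,  -0.1]), array([-169.9,  102.9,  438.4])), (array([ 1.000e-01,  1.068e+02, -1.000e-01]), array([-169.9,  102.9,  438.4]))]
[ 0.50766005 -0.25563048] 3.147746824254683 grip [ 0.51150381 -0.32552486] [(array([ -0.1, -72.1,  -0.1]), array([-186.8,  102.9,  360.6])), (array([ 1.000e-01,  1.079e+02, -1.000e-01]), array([-186.8,  102.9,  360.6]))]
[ 0.41907299 -0.2743678 ] 1.6254030451345232 grip [ 0.42105852 -0.34433964] [(array([ -0.1, -70.6,  -0.1]), array([-201.7,  102.9,  269.4])), (array([ 1.000e-01,  1.094e+02, -1.000e-01]), array([-201.7,  102.9,  269.4]))]
```

Request:
step_arm:
  rows:
    - [[0,-73.2,0],[-169.9,102,438.4],0.3]
    - [[0,-73.2,0],[-169.9,102,438.4],0.3]
    - [[0,-73.2,0],[-169.9,102,438.4],0.3]
    - [[0,-73.2,0],[-169.9,102,438.4],0.3]
    - [[0,-73.2,0],[-169.9,102,438.4],0.3]
    - [[0,-73.2,0],[-169.9,102,438.4],0.3]
    - [[0,-73.2,0],[-169.9,102,438.4],0.3]
    - [[0,-73.2,0],[-169.9,102,438.4],0.3]
    - [[0,-73.2,0],[-169.9,102,438.4],0.3]
    - [[0,-73.2,0],[-169.9,102,438.4],0.3]
  newtons: 60

```text
time: 0.93
eef_pos: [0.5447, -0.3547, 0.1144]
tcp_rot: [-0.707, -0.018, 0.019, 0.707]
contact_force: [-0.1, -0.0, 0.3]
opening: 0.699
```

```bash
python3 - <<'E'
from mv import *
show(); print(delta(*goal((.5902,-.3134),.1,4.2)))
E
```

```text
t 0.93 pos [ 544.7 -354.7  114.4] jaw yaw 2.99 down [-0.001  0.001 -1.   ] F [-0.1 -0.   0.3] T [-0.03  0.01 -0.  ] op 0.699 q6 -0.79
(array([-0. , -1.2, -0. ]), array([47.6, 14.4, 38.9]))
```

Request:
step_arm:
  rows:
    - [[0,0,0],[0,0,0],0.3]
    - [[0,0,0],[0,0,0],0.3]
    - [[0,0,0],[0,0,0],0.3]
    - [[0,0,0],[0,0,0],0.3]

```text
time: 1.27
eef_pos: [0.5431, -0.3575, 0.1154]
tcp_rot: [0.707, 0.016, -0.016, -0.707]
contact_force: [-0.1, 1.3, -0.4]
opening: 0.703
```

```bash
python3 - <<'E'
from mv import *
show(); print(delta(*goal((.5902,-.3134),.1,4.2)))
E
```

```text
t 1.27 pos [ 543.1 -357.5  115.4] jaw yaw 2.53 down [-0. -0. -1.] F [-0.1  1.3 -0.4] T [ 0.03 -0.01  0.02] op 0.703 q6 -0.78
(array([ 0. , -1.7, -0. ]), array([49. , 15.4, 42. ]))
```

Request:
step_arm:
  rows:
    - [[0,-1.7,0],[49,15,42],0.4]
    - [[0,-1.7,0],[49,15,42],0.4]
    - [[0,-1.7,0],[49,55,42],0.4]
    - [[0,-1.7,0],[49,55,42],0.4]
    - [[0,-1.7,0],[49,55,42],0.4]
    - [[0,-1.7,0],[49,55,42],0.4]

```text
time: 1.77
eef_pos: [0.5902, -0.3139, 0.0612]
tcp_rot: [0.707, 0.026, -0.026, -0.706]
contact_force: [0.9, 0.3, 1.2]
opening: 0.598
```

```bash
python3 - <<'E'
from mv import *; from look import *; from geo import *
show(); print(delta(*goal((.5902,-.3134),.006,4.2)))
o=snap("d"); 
im=np.hstack([cv2.resize(o["top"][0][170:290,300:420],None,fx=3.3,fy=3.3),cv2.resize(o["scene"][0][130:250,200:320],None,fx=3.3,fy=3.3)])
cv2.imwrite("pics/d_crop.png",im[:,:,::-1])
E
```

```text
t 1.77 pos [ 590.2 -313.9   61.2] jaw yaw 4.21 down [ 0. -0. -1.] F [0.9 0.3 1.2] T [-0.01  0.04  0.01] op 0.598 q6 -0.71
(array([0., 0., 0.]), array([ 0. , 55.2,  0.5]))
```

View pics/d_crop.png

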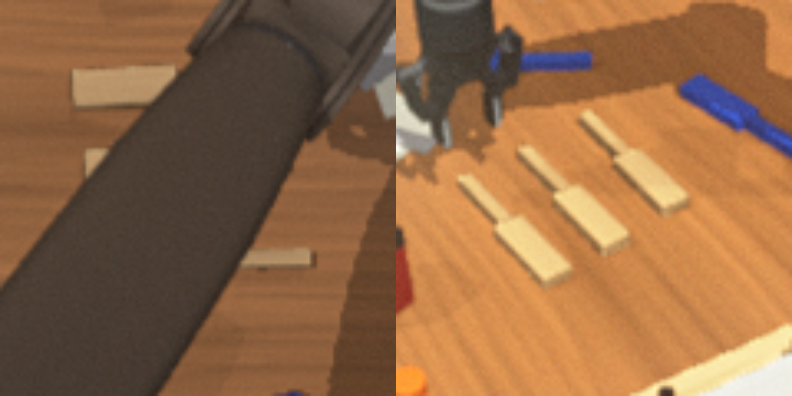

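The scene crop shows the open fingers over the handle of the first (farthest) blank, so I'll descend and grip.

Request:
step_arm:
  rows:
    - [[0,0,0],[0,30,0],0.4]
    - [[0,0,0],[0,55,0],0.4]
    - [[0,0,0],[0,55,0],0.4]
    - [[0,0,0],[0,55,0],0.4]
    - [[0,0,0],[0,55,0],1.0]
    - [[0,0,0],[0,55,0],1.0]
    - [[0,0,0],[0,55,0],1.0]
    - [[0,0,0],[0,55,0],1.0]
    - [[0,0,0],[0,55,0],1.0]
    - [[0,0,0],[0,55,0],1.0]
  newtons: 80

```text
time: 2.7
eef_pos: [0.591, -0.3125, 0.0059]
tcp_rot: [0.707, 0.027, -0.027, -0.706]
contact_force: [-0.1, 0.8, 0.8]
opening: -0.001
```

```bash
python3 - <<'E'
from mv import *
show()
E
```

```text
t 2.7 pos [ 591.  -312.5    5.9] jaw yaw 4.34 down [ 0.001 -0.    -1.   ] F [-0.1  0.8  0.8] T [-0.    0.01  0.  ] op -0.001 q6 -0.71
```

```bash
python3 - <<'E'
from mv import *; from look import *
o=snap("e"); 
im=np.hstack([cv2.resize(o["top"][0][170:290,300:420],None,fx=3.3,fy=3.3),cv2.resize(o["scene"][0][130:250,200:320],None,fx=3.3,fy=3.3)])
cv2.imwrite("pics/e_crop.png",im[:,:,::-1])
E
```

```text
(no output)
```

View pics/e_crop.png

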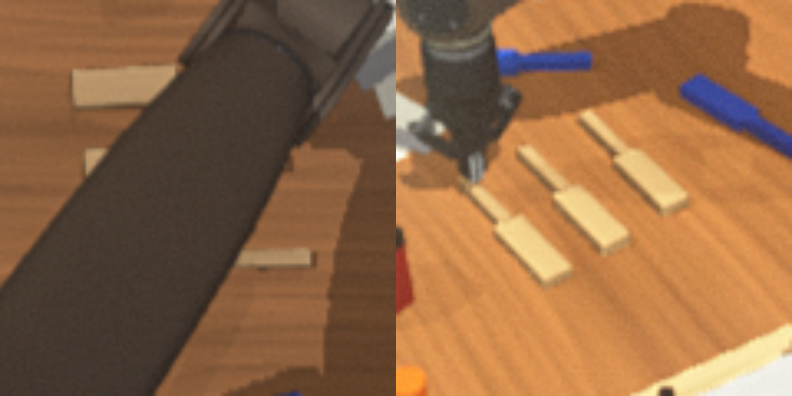

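```bash
python3 - <<'E'
from meas import *; from mv import *
s=ctrl.get_state()["eef_pos"]
for n in("scene","top"): print(n,proj(n,s), (proj(n,s)-([200,130] if n=="scene" else [300,170]))*3.3)
for t in "ade":
  for n in("top","scene"):
    p=np.load(f"pics/{t}_{n}.npz")["p"]
    for b in blanks(n,p,roi=(.3,.7,-.6,.15)): print(t,n,b["c"],b["len"],b["yaw"])
E
```

```text
scene [[223.82340941 189.23916781]] [[ 78.61725105 195.48925378]]
top [[372.9433794  193.79896811]] [[240.71315201  78.53659478]]
a top [ 0.58504256 -0.24359872] 0.1876733892432888 4.232067360061495
a top [ 0.50766005 -0.25563048] 0.18842111178125281 3.147746824254697
a top [ 0.41907299 -0.2743678 ] 0.1891535192394986 1.6254030451345096
a scene [ 0.58661504 -0.24064545] 0.1932801121906237 4.7071292076965126
a scene [ 0.50842101 -0.25235288] 0.18979296793597877 3.325473450860117
a scene [ 0.41939807 -0.26915634] 0.19561246156207834 1.7299615819847636
d scene [ 0.58632779 -0.24012844] 0.1962127270578047 4.466548132147643
d scene [ 0.50826353 -0.24888328] 0.19601410029596847 3.3421341915506604
d scene [ 0.41930197 -0.27005794] 0.19382718206596322 1.454860202240114
e scene [ 0.58576698 -0.23341856] 0.17754082535273866 4.761437418751318
e scene [ 0.50834619 -0.25187796] 0.19044330330292314 3.5147505693760808
e scene [ 0.41948812 -0.26863439] 0.19478527274130455 1.5442228059897156
```

```bash
python3 - <<'E'
import numpy as np,cv2
from geo import *
D=np.load("pics/e_scene.npz");p=D["p"];d=D["d"]
cv2.imwrite("pics/e_zoom.png",cv2.resize(p[165:215,200:260],None,fx=12,fy=12,interpolation=cv2.INTER_NEAREST)[:,:,::-1])
c=C["scene"]
for v in range(174,196,2):
    for u in (222,224,226): 
        z=d[v,u]; X=c["R"].T@(np.array([(u-c["K"][0,2])/c["K"][0,0]*z,(v-c["K"][1,2])/c["K"][0,0]*z,z])-c["t"]);print(v,u,np.round(X*1000,0),p[v,u],end=" | ")
    print()
E
```

```text
174 222 [ 596. -299.   87.] [75 67 57] | 174 224 [ 589. -298.   85.] [68 61 49] | 174 226 [ 578. -306.   75.] [75 60 52] | 
176 222 [ 596. -302.   76.] [76 66 56] | 176 224 [ 588. -302.   73.] [102  97  88] | 176 226 [ 580. -305.   67.] [83 72 62] | 
178 222 [ 597. -300.   69.] [136 135 126] | 178 224 [ 590. -300.   66.] [117 112 106] | 178 226 [ 581. -304.   59.] [109 104  95] | 
180 222 [ 597. -304.   57.] [121 118 111] | 180 224 [ 590. -301.   56.] [126 120 112] | 180 226 [ 580. -308.   47.] [103 101  98] | 
182 222 [ 599. -302.   50.] [99 93 85] | 182 224 [ 592. -299.   50.] [117 110 105] | 182 226 [ 581. -308.   39.] [169 138 117] | 
184 222 [ 598. -305.   39.] [123 109  91] | 184 224 [ 592. -301.   39.] [127 119 111] | 184 226 [ 567. -343.   -2.] [199 137  93] | 
186 222 [ 594. -319.   17.] [176 137  90] | 186 224 [ 588. -314.   19.] [214 171 112] | 186 226 [ 573. -332.   -1.] [208 152  93] | 
188 222 [ 597. -312.   14.] [168 132  88] | 188 224 [ 594. -302.   20.] [243 205 144] | 188 226 [ 586. -302.   17.] [237 202 139] | 
190 222 [ 601. -305.   12.] [173 125  78] | 190 224 [ 596. -297.   15.] [179 143  94] | 190 226 [ 590. -296.   14.] [241 206 136] | 
192 222 [ 602. -306.    2.] [230 157  86] | 192 224 [ 600. -292.   11.] [166 114  69] | 192 226 [ 595. -284.   16.] [190 151 100] | 
194 222 [ 605. -299.   -1.] [227 157  90] | 194 224 [ 598. -297.   -3.] [227 153  86] | 194 226 [ 598. -280.   10.] [164 115  72] |
```

View pics/e_zoom.png

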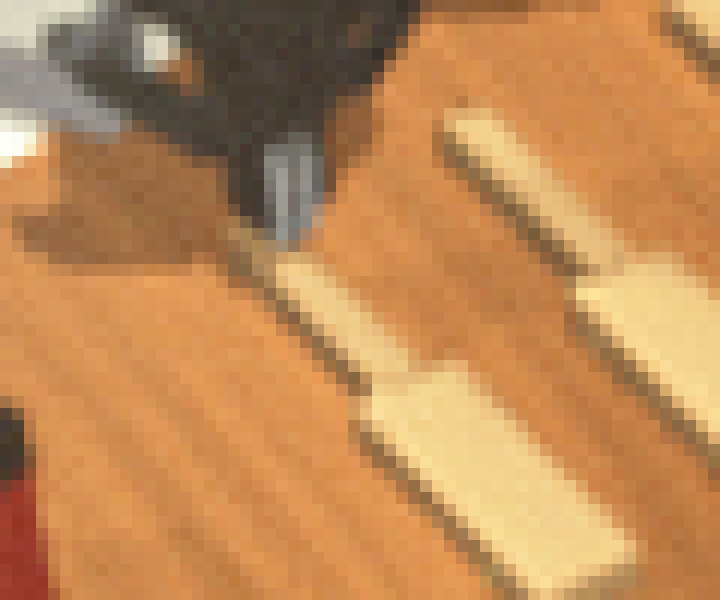

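```bash
python3 - <<'E'
import numpy as np,cv2
from geo import *
c=C["scene"]
def cloud(t,n="scene"):
    D=np.load(f"pics/{t}_{n}.npz");d=D["d"];c=C[n]
    v,u=np.mgrid[:420,:560]
    X=np.stack([(u-c["K"][0,2])/c["K"][0,0]*d,(v-c["K"][1,2])/c["K"][0,0]*d,d],-1)
    return (X-c["t"])@c["R"],D["p"]
for t in "de":
    X,p=cloud(t)
    dark=(p.max(-1)<160)&(np.ptp(p,axis=-1)<35)
    for z0 in range(0,120,8):
        m=dark&(abs(X[...,0]-.590)<.08)&(abs(X[...,1]+.313)<.04)&(X[...,2]>z0/1000)&(X[...,2]<(z0+8)/1000)
        if m.sum(): print(t,z0,m.sum(),np.round(X[m].min(0)*1000),np.round(X[m].max(0)*1000))
X,p=cloud("a")
print("table z",np.median(X[200:240,100:160,2]),"bridge",np.median(X[255:265,305:320].reshape(-1,3),axis=0))
E
```

```text
d 88 1 [ 620. -301.   96.] [ 620. -301.   96.]
d 96 11 [ 560. -321.   99.] [ 630. -297.  104.]
d 104 16 [ 554. -319.  105.] [ 630. -298.  111.]
d 112 19 [ 555. -312.  112.] [ 632. -298.  119.]
e 32 2 [ 592. -305.   39.] [ 598. -301.   39.]
e 40 9 [ 580. -308.   41.] [ 602. -298.   47.]
e 48 10 [ 581. -305.   48.] [ 605. -299.   56.]
e 56 16 [ 580. -310.   56.] [ 606. -296.   64.]
e 64 12 [ 580. -307.   64.] [ 607. -300.   70.]
e 72 17 [ 573. -316.   73.] [ 608. -296.   80.]
e 80 33 [ 561. -322.   81.] [ 620. -295.   88.]
e 88 35 [ 550. -322.   88.] [ 625. -295.   96.]
e 96 33 [ 550. -321.   96.] [ 635. -293.  104.]
e 104 43 [ 537. -320.  104.] [ 642. -291.  112.]
e 112 53 [ 533. -313.  112.] [ 653. -290.  120.]
table z -0.0018166856338701553 bridge [0.53159485 0.14560718 0.04839549]
```

```bash
python3 - <<'E'
import numpy as np,cv2
from geo import *
for n in("scene","top"):
    D=np.load(f"pics/a_{n}.npz");d=D["d"];c=C[n]
    v,u=np.mgrid[:420,:560]
    X=(np.stack([(u-c["K"][0,2])/c["K"][0,0]*d,(v-c["K"][1,2])/c["K"][0,0]*d,d],-1)-c["t"])@c["R"]
    m=(abs(X[...,0]-.242)<.07)&(abs(X[...,1]+.63)<.07)&(X[...,2]>.12)&(d>0)
    print(n,m.sum(),np.percentile(X[m],[0.5,5,50],axis=0) if m.sum() else "")
    print(sorted(np.round(X[m][:,2]*1000))[:25])
E
```

```text
scene 1382 [[ 0.2086564  -0.69250712  0.24651214]
 [ 0.22217082 -0.67800975  0.27110334]
 [ 0.26618598 -0.60123404  0.38649661]]
[np.float64(242.0), np.float64(242.0), np.float64(243.0), np.float64(244.0), np.float64(244.0), np.float64(246.0), np.float64(246.0), np.float64(247.0), np.float64(247.0), np.float64(247.0), np.float64(250.0), np.float64(250.0), np.float64(251.0), np.float64(251.0), np.float64(252.0), np.float64(252.0), np.float64(252.0), np.float64(253.0), np.float64(253.0), np.float64(253.0), np.float64(253.0), np.float64(254.0), np.float64(254.0), np.float64(255.0), np.float64(255.0)]
top 313 [[ 0.18572105 -0.61031557  0.45168947]
 [ 0.19411148 -0.59714386  0.46211114]
 [ 0.26468275 -0.58664696  0.4913229 ]]
[np.float64(449.0), np.float64(450.0), np.float64(453.0), np.float64(453.0), np.float64(454.0), np.float64(455.0), np.float64(456.0), np.float64(457.0), np.float64(458.0), np.float64(459.0), np.float64(460.0), np.float64(460.0), np.float64(461.0), np.float64(461.0), np.float64(461.0), np.float64(461.0), np.float64(463.0), np.float64(463.0), np.float64(464.0), np.float64(465.0), np.float64(466.0), np.float64(468.0), np.float64(468.0), np.float64(469.0), np.float64(470.0)]
```

The depth image disagrees with the reported TCP. The shut fingertips sit about 27 mm higher than reported, so they closed above the handle, untouched. The start picture shows the same offset. I'll open and descend further in small steps, watching the force.

Request:
step_arm:
  rows:
    - [[0,0,0],[0,0,0],0.4]
    - [[0,0,0],[0,0,0],0.4]
    - [[0,0,0],[0,0,0],0.4]
    - [[0,0,0],[0,0,0],0.4]
    - [[0,0,0],[0,5,0],0.4]
    - [[0,0,0],[0,10,0],0.4]
    - [[0,0,0],[0,15,0],0.4]
    - [[0,0,0],[0,19,0],0.4]
    - [[0,0,0],[0,19,0],0.4]

```text
time: 3.55
eef_pos: [0.5898, -0.3116, -0.0156]
tcp_rot: [-0.706, -0.026, 0.028, 0.707]
contact_force: [-0.9, 0.1, -0.9]
opening: 0.602
```

```bash
cat > crop.py <<'E'
from mv import *; from look import *
def go(tag,x0=200,y0=150,w=70,h=60,f=10,n="scene"):
    show(); p,d=viewer.read_camera(n); np.savez(f"pics/{tag}_{n}.npz",p=p,d=d)
    cv2.imwrite(f"pics/{tag}.png",cv2.resize(p[y0:y0+h,x0:x0+w],None,fx=f,fy=f,interpolation=cv2.INTER_CUBIC)[:,:,::-1])
E
python3 -c "
from crop import *
go('f')"
```

```text
t 3.55 pos [ 589.8 -311.6  -15.6] jaw yaw 4.34 down [-0.002  0.002 -1.   ] F [-0.9  0.1 -0.9] T [-0.02  0.04 -0.01] op 0.602 q6 -0.71
```

View pics/f.png

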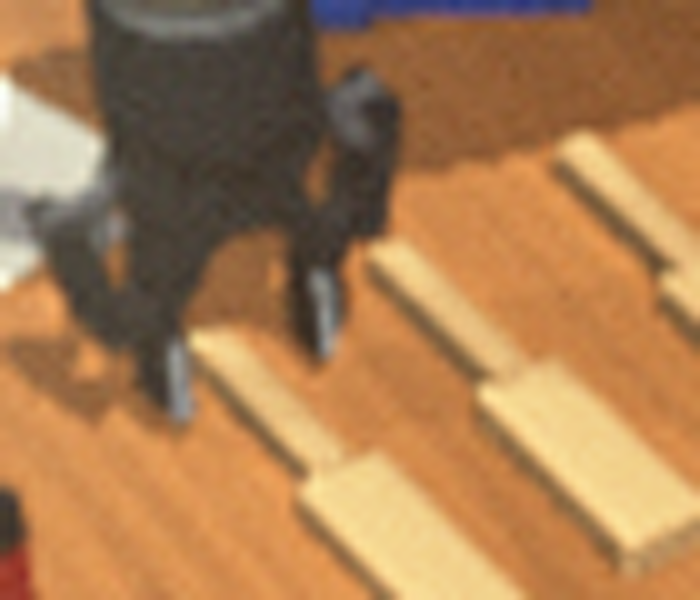

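The fingers straddle the handle, with tips at about (180,415) and (325,350) in the crop. I'll lower 5 mm more and grip.

Request:
step_arm:
  rows:
    - [[0,0,0],[0,4,0],0.5]
    - [[0,0,0],[0,6,0],0.6]
    - [[0,0,0],[0,6,0],1.0]
    - [[0,0,0],[0,6,0],1.0]
    - [[0,0,0],[0,6,0],1.0]
    - [[0,0,0],[0,6,0],1.0]
    - [[0,0,0],[0,6,0],1.0]
    - [[0,0,0],[0,6,0],1.0]

```text
time: 4.27
eef_pos: [0.5908, -0.3124, -0.0196]
tcp_rot: [0.707, 0.027, -0.027, -0.707]
contact_force: [-0.0, 0.3, -0.3]
opening: 0.155
```

```bash
python3 -c "
from crop import *
go('g')"
```

```text
t 4.27 pos [ 590.8 -312.4  -19.6] jaw yaw 4.33 down [ 0. -0. -1.] F [-0.   0.3 -0.3] T [-0.04  0.02 -0.  ] op 0.155 q6 -0.71
```

View pics/g.png

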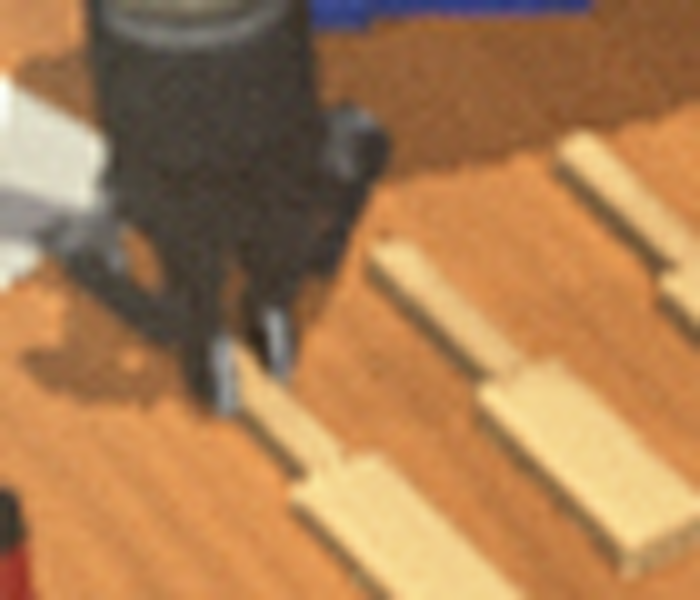

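Gripped: the opening stopped at 0.155 with the handle between the fingers. Now I'll lift and carry it to lane 3.

```bash
cat > press.py <<'E'
import numpy as np
from mv import *
PC=np.array([.5278,.148]); PY=-1.4
def W(x,y):  # press mm -> world m
    a=np.radians(PY); return PC+np.array([np.cos(a)*x-np.sin(a)*y,np.sin(a)*x+np.cos(a)*y])/1000
E
python3 -c "
from press import *
print(W(46,-259),delta(*goal(W(46,-259),.006,-1.4)))"
```

```text
[ 0.56745833 -0.11204657] (array([0. , 5.7, 0. ]), array([ -8.2, -25.7, 201.6]))
```

Request:
step_arm:
  rows:
    - [[0,0,0],[0,-12,0],1]
    - [[0,0,0],[0,-26,0],1]
    - [[0,2,0],[-3,-26,30],1]
    - [[0,4,0],[-8,-26,60],1]
    - [[0,5.7,0],[-8,-26,95],1]
    - [[0,5.7,0],[-8,-26,130],1]
    - [[0,5.7,0],[-8,-26,165],1]
    - [[0,5.7,0],[-8,-26,190],1]
    - [[0,5.7,0],[-8,-26,202],1]
    - [[0,5.7,0],[-8,-26,202],1]

```text
time: 5.15
eef_pos: [0.5677, -0.1094, 0.0075]
tcp_rot: [0.707, -0.007, 0.008, -0.707]
contact_force: [0.2, 0.2, -0.3]
opening: 0.155
```

Request:
step_arm:
  rows:
    - [[0,0,0],[0,0,0],1]
    - [[0,0,0],[0,0,0],1]

```text
time: 5.32
eef_pos: [0.5685, -0.113, 0.0072]
tcp_rot: [0.707, -0.008, 0.009, -0.707]
contact_force: [-0.1, 0.2, -0.6]
opening: 0.161
```

```bash
python3 -c "
from crop import *
go('h',200,170,180,135,4.4)
o=snap('h2')"
```

```text
t 5.32 pos [ 568.5 -113.     7.2] jaw yaw -1.41 down [ 0.002 -0.001 -1.   ] F [-0.1  0.2 -0.6] T [-0.14  0.01  0.04] op 0.161 q6 -0.35
```

View pics/h.png

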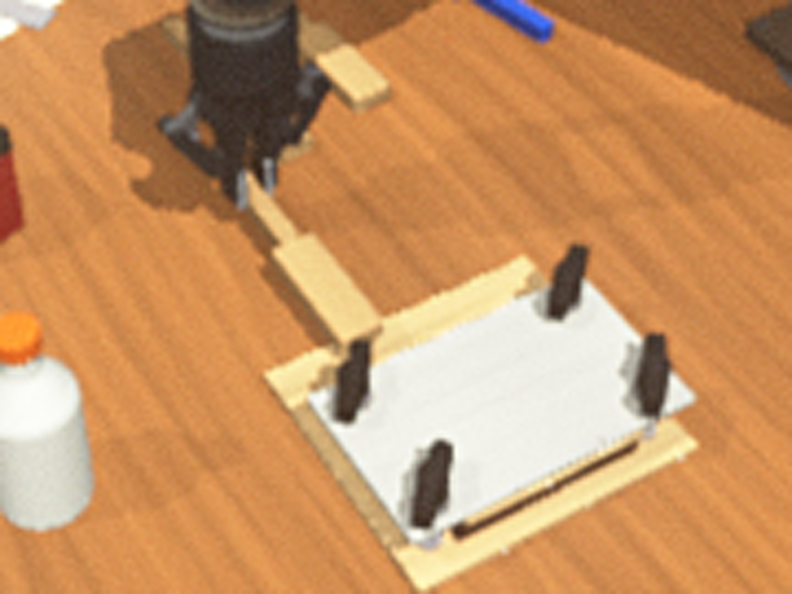

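View pics/h2_top.png

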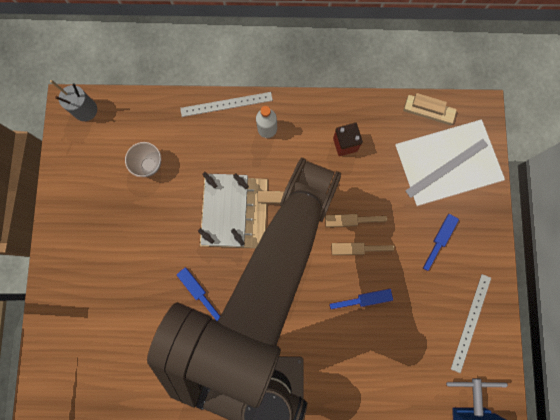

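The blank is held straight, with its blade over the base at about (270,197) in the top picture. I'll check its lateral alignment with lane 3 using the top camera.

```bash
python3 - <<'E'
from geo import *
p=np.load("pics/h2_top.npz")["p"]
a=rectify("top",p,.024,.46,.66,0,.1,s=4000)
b=rectify("top",p,.045,.50,.66,-.06,.06,s=4000)
cv2.imwrite("pics/h_div.png",a[:,:,::-1]);cv2.imwrite("pics/h_blade.png",b[:,:,::-1])
E
```

```text
(no output)
```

View pics/h_div.png

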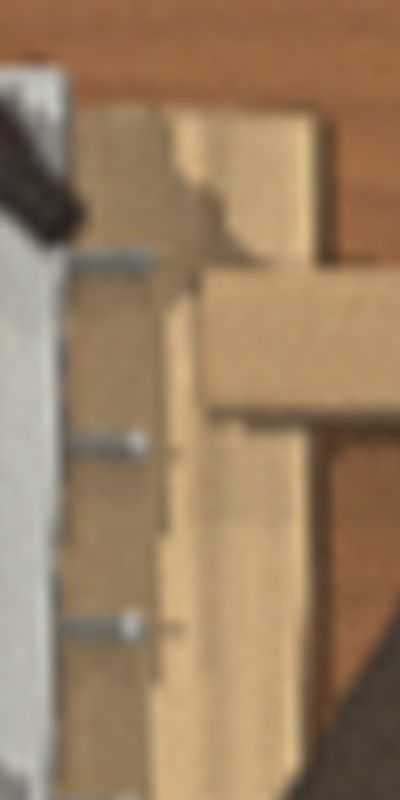

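View pics/h_blade.png

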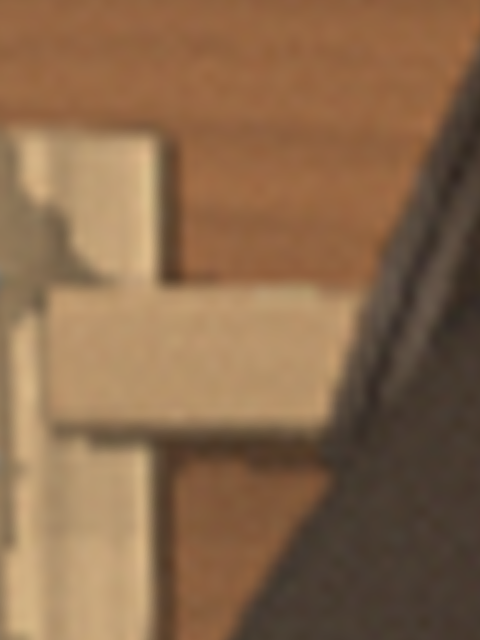

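Blade centre is x=0.5705 at y≈0.045. The lane 3 dividers put its centre at 0.5714 there, so I'll shift 1 mm, lower, and slide in.

Request:
step_arm:
  rows:
    - [[0,0,0],[1,0,0],1]
    - [[0,0,0],[1,8,0],1]
    - [[0,0,0],[1,15,0],1]
    - [[0,0,0],[1,15,0],1]
    - [[0,0,0],[1,15,10],1]
    - [[0,0,0],[1,15,20],1]
    - [[0,0,0],[1,15,30],1]
    - [[0,0,0],[1,15,40],1]
    - [[0,0,0],[1,15,40],1]

```text
time: 6.22
eef_pos: [0.569, -0.069, -0.0089]
tcp_rot: [-0.707, 0.008, -0.007, 0.707]
contact_force: [0.1, -0.7, -0.8]
opening: 0.158
```

```bash
python3 -c "
from crop import *
go('i',200,170,180,135,4.4)
p,d=viewer.read_camera('top')
from geo import *
b=rectify('top',p,.03,.48,.62,-.05,.1,s=4000)
cv2.imwrite('pics/i_top.png',b[:,:,::-1])
"
```

```text
t 6.22 pos [569.  -69.   -8.9] jaw yaw -1.22 down [-0.001  0.001 -1.   ] F [ 0.1 -0.7 -0.8] T [-0.03  0.01  0.  ] op 0.158 q6 -0.28
```

View pics/i_top.png

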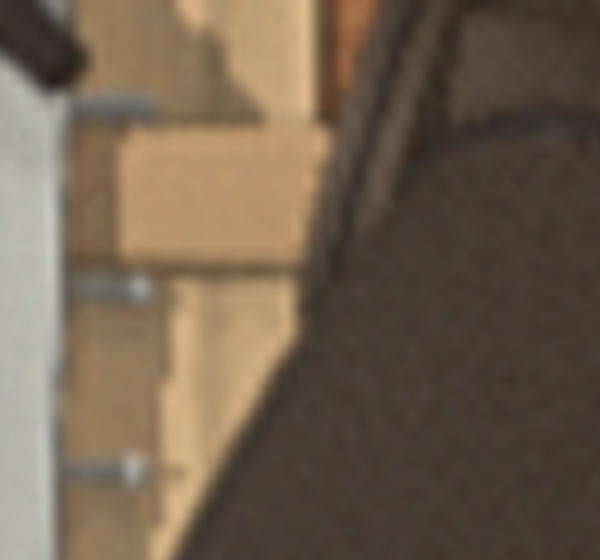

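View pics/i.png

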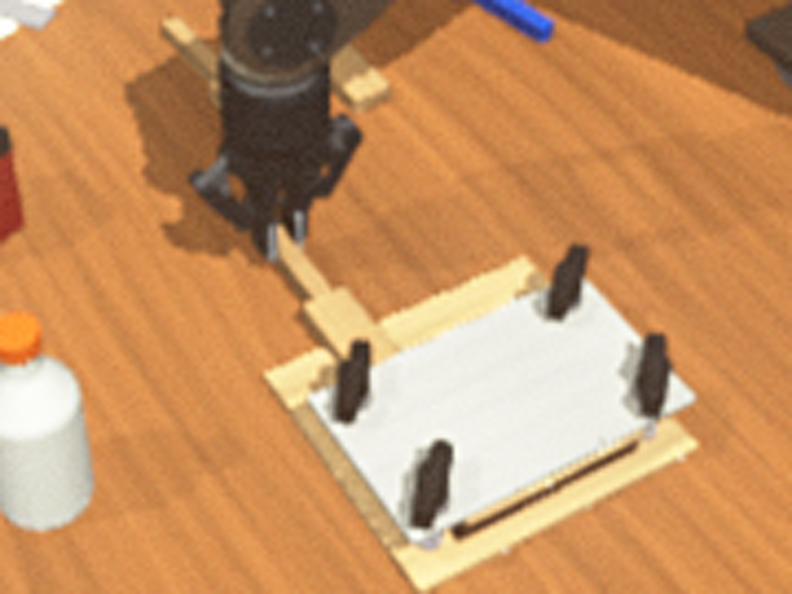

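The blade is well centred between the lane 3 dividers, so I'll slide on.

Request:
step_arm:
  rows:
    - [[0,0,0],[-0.5,0,14],1]
    - [[0,0,0],[-0.5,0,28],1]
    - [[0,0,0],[-0.5,0,42],1]
    - [[0,0,0],[-0.5,0,56],1]
    - [[0,0,0],[-0.5,0,70],1]
    - [[0,0,0],[-0.5,0,84],1]
    - [[0,0,0],[-0.5,0,96],1]
    - [[0,0,0],[-0.5,0,106],1]
    - [[0,0,0],[-0.5,0,110],1]
    - [[0,0,0],[-0.5,0,110],1]

```text
time: 7.15
eef_pos: [0.5727, 0.0292, -0.0076]
tcp_rot: [0.714, -0.005, 0.005, -0.7]
contact_force: [-3.7, -31.5, 0.6]
opening: 0.153
```

Request:
step_arm:
  rows:
    - [[0,0,0],[0,0,2],1]
    - [[0,0,0],[0,0,4],1]
    - [[0,0,0],[0,0,6],1]
    - [[0,0,0],[0,0,6],1]

```text
time: 7.48
eef_pos: [0.5731, 0.0291, -0.0072]
tcp_rot: [0.717, -0.005, 0.005, -0.697]
contact_force: [-4.3, -49.7, 1.2]
opening: 0.157
```

```bash
python3 -c "
from crop import *
go('j',200,170,180,135,4.4)
"
```

```text
t 7.48 pos [573.1  29.1  -7.2] jaw yaw -0.75 down [-0.    -0.028 -1.   ] F [ -4.3 -49.7   1.2] T [-8.06  0.74  0.07] op 0.157 q6 -0.07
```

View pics/j.png

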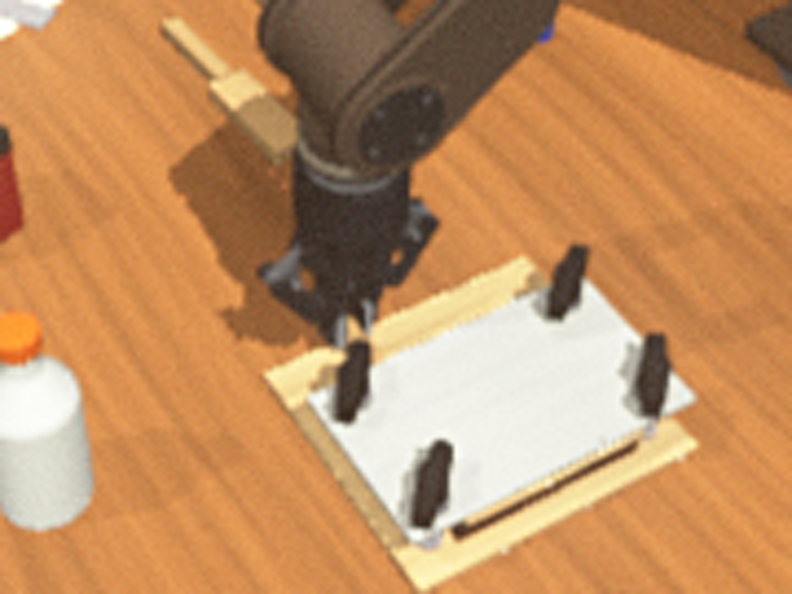

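The wrist force rose to 32–50 N as eef y stopped at 0.029, which matches the predicted back stop. I'll ease the push off, then release.

Request:
step_arm:
  rows:
    - [[0,0,0],[0,0,-8],1]
    - [[0,0,0],[0,0,-13],1]
    - [[0,0,0],[0,0,-15],1]
    - [[0,0,0],[0,0,-15],1]
    - [[0,0,0],[0,0,-15],1]

```text
time: 7.95
eef_pos: [0.5714, 0.0296, -0.0087]
tcp_rot: [0.708, -0.008, 0.008, -0.707]
contact_force: [1.1, -4.3, -0.8]
opening: 0.155
```

```bash
python3 -c "
from crop import *
show()
"
```

```text
t 7.95 pos [571.4  29.6  -8.7] jaw yaw -1.28 down [ 0.    -0.002 -1.   ] F [ 1.1 -4.3 -0.8] T [-0.84 -0.   -0.05] op 0.155 q6 -0.1
```

Request:
step_arm:
  rows:
    - [[0,0,0],[0,1.5,0],1]
    - [[0,0,0],[0,1.5,0],1]
    - [[0,0,0],[0,1.5,0],0.65]
    - [[0,0,0],[0,1.5,0],0.65]
    - [[0,0,0],[0,1.5,0],0.65]
    - [[0,0,0],[0,1.5,0],0.65]
    - [[0,0,0],[0,-20,0],0.65]
    - [[0,0,0],[0,-60,0],0.65]
    - [[0,0,0],[0,-100,-20],0.65]
    - [[0,0,0],[0,-100,-60],0.65]

```text
time: 8.78
eef_pos: [0.5751, -0.0284, 0.0995]
tcp_rot: [0.707, -0.002, 0.011, -0.707]
contact_force: [1.5, -0.9, 1.4]
opening: 0.348
```

```bash
python3 -c "
from crop import *
go('k',200,170,180,135,4.4)
o=snap('k2')
from meas import *
for n in ('scene',):
  for b in blanks(n,o[n][0],roi=(.3,.7,-.6,.0)): print(n,b['c'],b['len'],b['yaw'])
"
```

```text
t 8.78 pos [575.1 -28.4  99.5] jaw yaw -1.04 down [ 0.014 -0.001 -1.   ] F [ 1.5 -0.9  1.4] T [-0.02 -0.09  0.02] op 0.348 q6 -0.21
```

View pics/k.png

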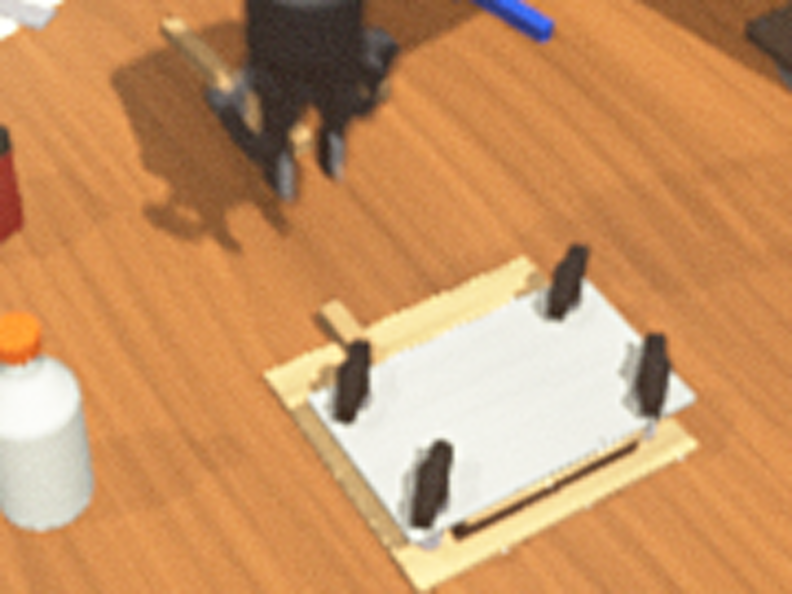

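View pics/k2_top.png

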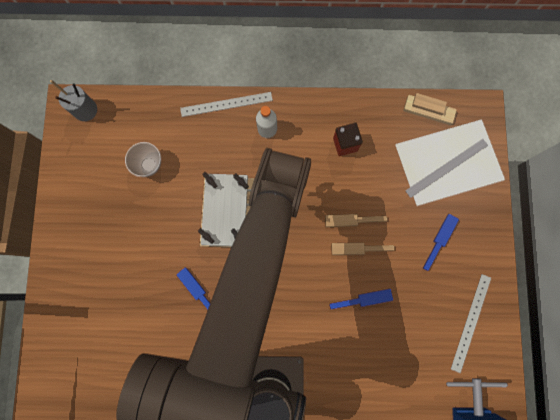

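The handle sticks out of lane 3 at about (340,325) in the crop. On to the middle blank.

Request:
step_arm:
  rows:
    - [[0,0,0],[0,0,0],0.5]
    - [[0,0,0],[0,0,0],0.5]

```text
time: 9.1
eef_pos: [0.5689, -0.0295, 0.09]
tcp_rot: [-0.707, 0.009, -0.007, 0.707]
contact_force: [-0.1, 0.1, 0.2]
opening: 0.501
```

```bash
python3 -c "
from mv import *
show()
print(delta(*goal((.5115,-.3250),.05,3.2)))"
```

```text
t 9.1 pos [568.9 -29.5  90. ] jaw yaw -1.34 down [-0.002  0.001 -1.   ] F [-0.1  0.1  0.2] T [-0.05  0.02 -0.03] op 0.501 q6 -0.21
(array([-0.1, -4.5, -0.1]), array([ -50.4,   39.8, -296.8]))
```

Request:
step_arm:
  rows:
    - [[0,-1,0],[-10,0,-35],0.4]
    - [[0,-2,0],[-20,0,-70],0.4]
    - [[0,-3,0],[-30,0,-105],0.4]
    - [[0,-4.5,0],[-40,0,-140],0.4]
    - [[0,-4.5,0],[-50.4,0,-180],0.4]
    - [[0,-4.5,0],[-50.4,0,-220],0.4]
    - [[0,-4.5,0],[-50.4,0,-258],0.4]
    - [[0,-4.5,0],[-50.4,20,-290],0.4]
    - [[0,-4.5,0],[-50.4,40,-297],0.4]
    - [[0,-4.5,0],[-50.4,40,-297],0.4]

```text
time: 9.93
eef_pos: [0.5098, -0.3253, 0.0459]
tcp_rot: [-0.705, -0.016, 0.021, 0.709]
contact_force: [-0.6, 1.2, -1.5]
opening: 0.604
```

Request:
step_arm:
  rows:
    - [[0,0,0],[0,0,0],0.4]
    - [[0,0,0],[0,0,0],0.4]

```text
time: 10.1
eef_pos: [0.5127, -0.3246, 0.0509]
tcp_rot: [-0.706, -0.02, 0.02, 0.707]
contact_force: [0.3, 0.5, -0.0]
opening: 0.599
```

```bash
python3 -c "
from crop import *
from meas import *
print(delta(*goal((.5115,-.3250),-.0205,3.2)))
go('l',190,130,110,85,7)
p=np.load('pics/l_scene.npz')['p']
for b in blanks('scene',p,roi=(.3,.7,-.6,.0)): print(b['c'],b['len'],b['yaw'])
"
```

```text
(array([-0.1,  0. , -0. ]), array([-1.2, 71.4, -0.5]))
t 10.1 pos [ 512.7 -324.6   50.9] jaw yaw 3.23 down [-0.001  0.001 -1.   ] F [ 0.3  0.5 -0. ] T [-0.03  0.01  0.1 ] op 0.599 q6 -0.79
[ 0.50829821 -0.2510064 ] 0.19236714414328965 3.52061540604923
[ 0.41954851 -0.27015223] 0.19561766997384902 1.5169626678925767
```

View pics/l.png

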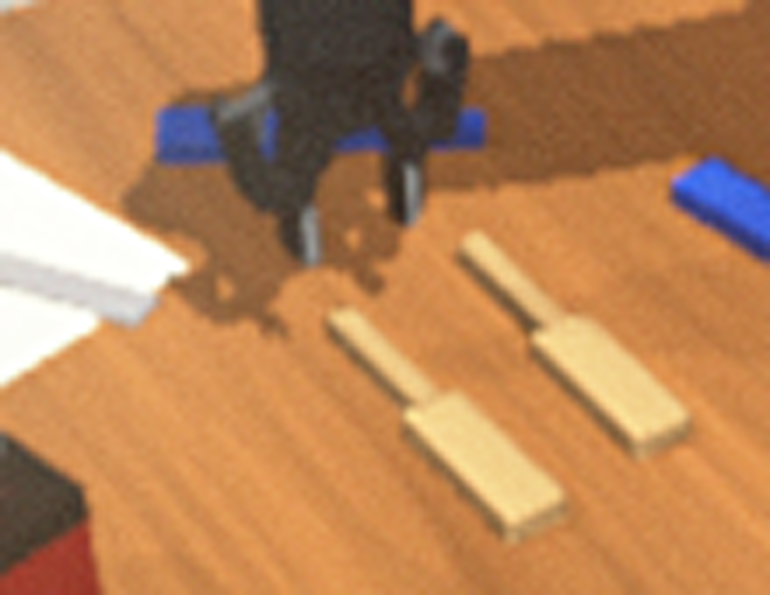

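The open fingers are above the middle blank's handle and both remaining blanks are unmoved. Descend and grip.

Request:
step_arm:
  rows:
    - [[0,0,0],[-1,30,0],0.4]
    - [[0,0,0],[-1,55,0],0.4]
    - [[0,0,0],[-1,71,0],0.4]
    - [[0,0,0],[-1,71,0],0.4]
    - [[0,0,0],[-1,71,0],1]
    - [[0,0,0],[-1,71,0],1]
    - [[0,0,0],[-1,71,0],1]
    - [[0,0,0],[-1,71,0],1]
    - [[0,0,0],[-1,71,0],1]
    - [[0,0,0],[-1,71,0],1]

```text
time: 10.98
eef_pos: [0.5132, -0.3274, -0.0169]
tcp_rot: [0.708, 0.021, -0.018, -0.706]
contact_force: [0.8, 1.9, 5.9]
opening: 0.154
```

```bash
python3 -c "
from crop import *
from press import *
show()
print(delta(*goal(W(0,-259)+[.001,0],.006,-1.4)))
"
```

```text
t 10.98 pos [ 513.2 -327.4  -16.9] jaw yaw 3.14 down [ 0.003 -0.002 -1.   ] F [0.8 1.9 5.9] T [0.29 0.07 0.12] op 0.154 q6 -0.79
(array([0.1, 4.5, 0.2]), array([ 21.2, -23.4, 215.6]))
```

Request:
step_arm:
  rows:
    - [[0,0,0],[0,-12,0],1]
    - [[0,0,0],[0,-24,0],1]
    - [[0,2,0],[5,-24,30],1]
    - [[0,4,0],[10,-24,60],1]
    - [[0,4.5,0],[20,-24,95],1]
    - [[0,4.5,0],[21,-24,130],1]
    - [[0,4.5,0],[21,-24,165],1]
    - [[0,4.5,0],[21,-24,195],1]
    - [[0,4.5,0],[21,-24,215],1]
    - [[0,4.5,0],[21,-24,215],1]

```text
time: 11.82
eef_pos: [0.5198, -0.1069, 0.0048]
tcp_rot: [-0.707, 0.007, -0.007, 0.707]
contact_force: [-0.6, 0.1, -1.2]
opening: 0.157
```

Request:
step_arm:
  rows:
    - [[0,0,0],[0,0,0],1]
    - [[0,0,0],[0,0,0],1]

```text
time: 11.98
eef_pos: [0.5214, -0.1114, 0.0052]
tcp_rot: [0.707, -0.008, 0.009, -0.707]
contact_force: [-0.7, 0.1, -0.1]
opening: 0.155
```

```bash
python3 -c "
from crop import *
from geo import *
go('m',200,170,180,135,4.4)
p,d=viewer.read_camera('top');np.savez('pics/m_top.npz',p=p,d=d)
b=np.hstack([rectify('top',p,.044,.46,.62,-.06,.1,s=2400),rectify('top',p,.024,.46,.62,-.02,.1,s=2400)])
cv2.imwrite('pics/m_t.png',b[:,:,::-1])
"
```

```text
t 11.98 pos [ 521.4 -111.4    5.2] jaw yaw -1.36 down [ 0.002 -0.001 -1.   ] F [-0.7  0.1 -0.1] T [-0.13  0.   -0.05] op 0.155 q6 -0.38
```

View pics/m.png

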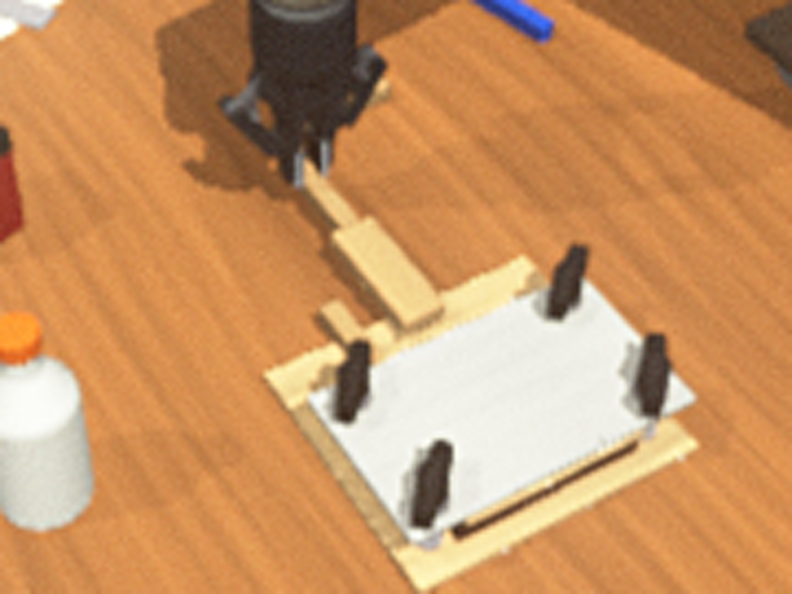

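View pics/m_t.png

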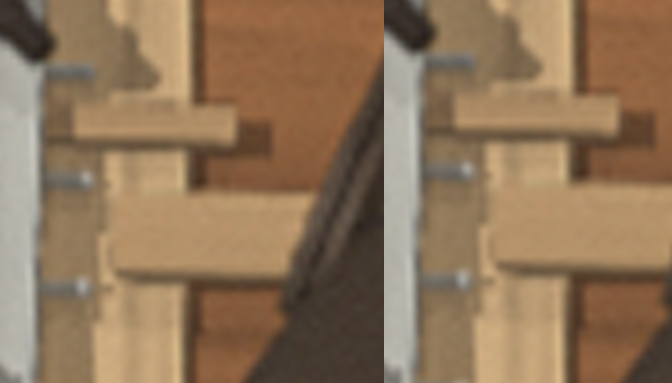

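```bash
python3 - <<'E'
from geo import *
p=np.load("pics/m_top.npz")["p"]
for z in(.041,.044):
    b=rectify('top',p,z,.49,.56,-.03,.06,s=2000)
    g=cv2.cvtColor(b,cv2.COLOR_RGB2GRAY).astype(int)
    for y in (.03,.02,.005,-.005):
        c=int((.06-y)*2000); col=g[:,c-4:c+4].mean(1); print(z,y,[int(v) for v in col[::4]])
b=rectify('top',p,.024,.46,.62,0,.1,s=2000);g=cv2.cvtColor(b,cv2.COLOR_RGB2GRAY)
c=int((.1-.072)*2000);print([int(v) for v in g[:,c-4:c+4].mean(1)[::4]])
E
```

```text
0.041 0.03 [88, 113, 148, 158, 160, 158, 162, 166, 168, 163, 158, 155, 154, 153, 151, 152, 152, 151, 150, 150, 150, 151, 151, 151, 153, 148, 126, 101, 94, 121, 151, 160, 160, 156, 157]
0.041 0.02 [86, 83, 88, 89, 88, 87, 86, 83, 86, 100, 125, 147, 153, 154, 153, 152, 152, 152, 151, 151, 151, 151, 151, 152, 153, 145, 130, 103, 81, 75, 77, 80, 77, 74, 74]
0.041 0.005 [98, 73, 69, 86, 93, 94, 93, 90, 93, 104, 128, 150, 157, 156, 151, 150, 152, 153, 151, 149, 149, 149, 150, 151, 151, 146, 137, 112, 83, 68, 73, 90, 98, 100, 97]
0.041 -0.005 [71, 69, 79, 92, 99, 100, 97, 94, 96, 101, 126, 153, 158, 157, 153, 152, 152, 153, 152, 150, 149, 149, 150, 151, 150, 146, 140, 115, 85, 67, 72, 91, 99, 101, 98]
0.044 0.03 [88, 103, 140, 156, 161, 158, 161, 165, 168, 164, 159, 156, 154, 153, 152, 151, 152, 151, 151, 150, 150, 150, 151, 151, 151, 152, 132, 106, 92, 113, 146, 159, 161, 156, 157]
0.044 0.02 [92, 82, 89, 91, 91, 89, 88, 86, 85, 97, 119, 141, 153, 154, 153, 152, 152, 152, 152, 151, 151, 151, 151, 152, 152, 149, 134, 109, 86, 76, 77, 81, 80, 76, 75]
0.044 0.005 [108, 78, 67, 81, 92, 94, 93, 90, 90, 100, 122, 144, 156, 157, 152, 150, 151, 153, 152, 150, 149, 149, 149, 150, 150, 148, 141, 118, 90, 70, 70, 87, 97, 100, 97]
0.044 -0.005 [71, 69, 75, 89, 99, 100, 98, 95, 95, 98, 119, 147, 158, 158, 153, 152, 152, 153, 152, 151, 149, 149, 149, 151, 151, 147, 143, 120, 92, 70, 69, 87, 98, 101, 98]
[125, 125, 125, 124, 125, 125, 126, 126, 125, 127, 127, 123, 112, 102, 98, 102, 109, 114, 115, 111, 108, 108, 107, 106, 105, 109, 101, 84, 89, 104, 115, 117, 113, 115, 114, 111, 101, 97, 105, 112, 116, 114, 117, 123, 126, 126, 125, 126, 125, 123, 124, 126, 125, 126, 126, 123, 123, 121, 111, 102, 103, 107, 112, 113, 118, 121, 119, 122, 124, 124, 124, 122, 122, 124, 125, 122, 122, 123, 121, 123]
```

Request:
step_arm:
  rows:
    - [[0,0,0],[1.8,0,0],1]
    - [[0,0,0],[1.8,6,0],1]
    - [[0,0,0],[1.8,11,0],1]
    - [[0,0,0],[1.8,11,0],1]
    - [[0,0,0],[1.8,11,10],1]
    - [[0,0,0],[1.8,11,20],1]
    - [[0,0,0],[1.8,11,30],1]
    - [[0,0,0],[1.8,11,40],1]
    - [[0,0,0],[1.8,11,40],1]
    - [[0,0,0],[1.8,11,40],1]

```text
time: 12.92
eef_pos: [0.5233, -0.0694, -0.0067]
tcp_rot: [0.707, -0.008, 0.008, -0.707]
contact_force: [-0.0, -0.2, -0.8]
opening: 0.153
```

```bash
python3 -c "
from crop import *
from geo import *
show()
p,d=viewer.read_camera('top');np.savez('pics/n_top.npz',p=p,d=d)
b=rectify('top',p,.03,.46,.60,-.03,.1,s=4000)
cv2.imwrite('pics/n_t.png',b[:,:,::-1])
"
```

```text
t 12.92 pos [523.3 -69.4  -6.7] jaw yaw -1.24 down [-0.  0. -1.] F [-0.  -0.2 -0.8] T [-0.04 -0.04 -0.05] op 0.153 q6 -0.3
```

View pics/n_t.png

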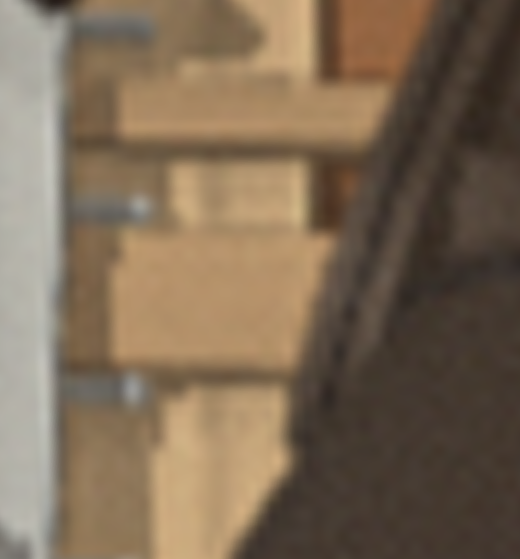

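The blade (rows 232–368) is centred between the dividers (rows 208 and 390), so I'll slide in.

Request:
step_arm:
  rows:
    - [[0,0,0],[0,0,14],1]
    - [[0,0,0],[0,0,28],1]
    - [[0,0,0],[0,0,42],1]
    - [[0,0,0],[0,0,56],1]
    - [[0,0,0],[0,0,70],1]
    - [[0,0,0],[0,0,82],1]
    - [[0,0,0],[0,0,90],1]
    - [[0,0,0],[0,0,92],1]
    - [[0,0,0],[0,0,92],1]
    - [[0,0,0],[0,0,92],1]

```text
time: 13.8
eef_pos: [0.5257, 0.0211, -0.0067]
tcp_rot: [0.707, -0.008, 0.008, -0.707]
contact_force: [0.2, -0.0, -0.7]
opening: 0.153
```

Request:
step_arm:
  rows:
    - [[0,0,0],[0,0,3],1]
    - [[0,0,0],[0,0,5],1]
    - [[0,0,0],[0,0,7],1]
    - [[0,0,0],[0,0,7],1]
    - [[0,0,0],[0,0,7],1]

```text
time: 14.22
eef_pos: [0.5259, 0.0272, -0.0066]
tcp_rot: [0.708, -0.008, 0.008, -0.706]
contact_force: [-0.9, -4.9, -0.7]
opening: 0.158
```

```bash
python3 -c "
from crop import *
show()"
```

```text
t 14.22 pos [525.9  27.2  -6.6] jaw yaw -1.32 down [ 0.    -0.002 -1.   ] F [-0.9 -4.9 -0.7] T [-0.94  0.13 -0.03] op 0.158 q6 -0.11
```

Request:
step_arm:
  rows:
    - [[0,0,0],[0,0,4],1]
    - [[0,0,0],[0,0,4],1]
    - [[0,0,0],[0,0,1],1]
    - [[0,0,0],[0,1.5,1],1]
    - [[0,0,0],[0,1.5,1],1]
    - [[0,0,0],[0,1.5,1],1]
    - [[0,0,0],[0,1.5,1],1]

```text
time: 14.8
eef_pos: [0.5263, 0.0272, -0.0069]
tcp_rot: [0.708, -0.008, 0.008, -0.706]
contact_force: [-2.9, -9.4, 5.3]
opening: 0.155
```

Request:
step_arm:
  rows:
    - [[0,0,0],[0,0,0],0.65]
    - [[0,0,0],[0,0,0],0.65]
    - [[0,0,0],[0,0,0],0.65]
    - [[0,0,0],[0,0,0],0.65]
    - [[0,0,0],[0,-20,0],0.65]
    - [[0,0,0],[0,-55,0],0.65]
    - [[0,0,0],[0,-90,-20],0.65]
    - [[0,0,0],[0,-90,-60],0.5]
    - [[0,0,0],[0,-90,-60],0.5]
    - [[0,0,0],[0,-90,-60],0.5]

```text
time: 15.63
eef_pos: [0.5248, -0.0317, 0.0824]
tcp_rot: [-0.707, 0.009, -0.01, 0.707]
contact_force: [0.1, 0.2, -0.4]
opening: 0.5
```

```bash
python3 -c "
from crop import *
from meas import *
go('o',200,140,180,135,4.4)
p=np.load('pics/o_scene.npz')['p']
for b in blanks('scene',p,roi=(.3,.7,-.6,.0)): print(b['c'],b['len'],b['yaw'])
x={'c':np.array([.41907,-.27437]),'yaw':1.6}
a=np.radians(x['yaw']); d=np.array([-np.sin(a),np.cos(a)]); g=x['c']-.07*d
print(g,delta(*goal(g,.05,1.6)))
"
```

```text
t 15.63 pos [524.8 -31.7  82.4] jaw yaw -1.53 down [ 0.001  0.    -1.   ] F [ 0.1  0.2 -0.4] T [ 0.   -0.   -0.01] op 0.5 q6 -0.23
[ 0.42102451 -0.34434271] (array([-0.1, -3.1, -0. ]), array([ -94.9,   31.2, -316.3]))
```

View pics/o.png

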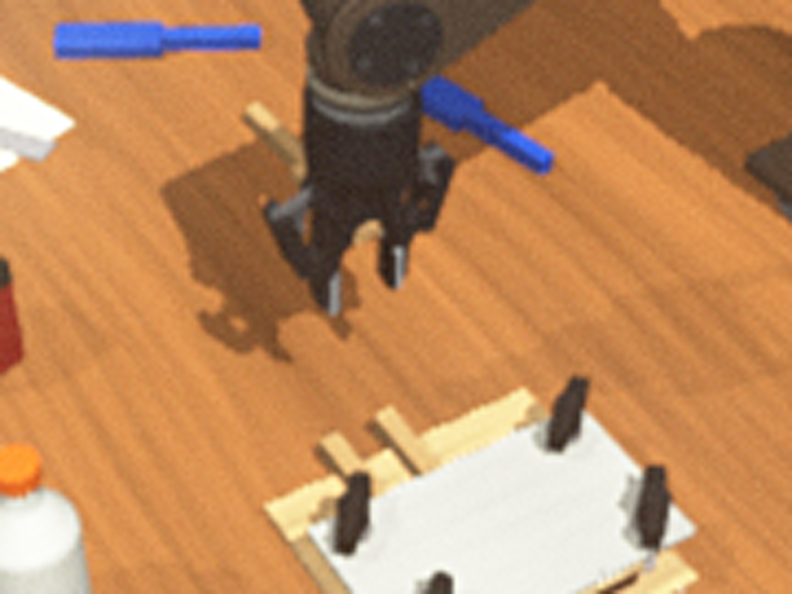

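Two handles now stick out of lanes 2 and 3. The third blank lies partly hidden behind the gripper. Moving to it.

Request:
step_arm:
  rows:
    - [[0,-1,0],[-15,0,-35],0.4]
    - [[0,-2,0],[-30,0,-70],0.4]
    - [[0,-3,0],[-45,0,-105],0.4]
    - [[0,-3.1,0],[-60,0,-140],0.4]
    - [[0,-3.1,0],[-75,0,-175],0.4]
    - [[0,-3.1,0],[-85,0,-210],0.4]
    - [[0,-3.1,0],[-95,0,-245],0.4]
    - [[0,-3.1,0],[-95,0,-282],0.4]
    - [[0,-3.1,0],[-95,15,-316],0.4]
    - [[0,-3.1,0],[-95,31,-316],0.4]

```text
time: 16.52
eef_pos: [0.4231, -0.3497, 0.0516]
tcp_rot: [0.709, 0.011, -0.009, -0.705]
contact_force: [0.3, -0.4, 0.9]
opening: 0.601
```

Request:
step_arm:
  rows:
    - [[0,0,0],[0,0,0],0.4]
    - [[0,0,0],[0,0,0],0.4]
    - [[0,0,0],[0,0,0],0.4]

```text
time: 16.77
eef_pos: [0.4221, -0.3424, 0.0502]
tcp_rot: [-0.706, -0.011, 0.012, 0.708]
contact_force: [-0.9, 0.2, 0.2]
opening: 0.595
```

```bash
python3 -c "
from crop import *
from meas import *
print(delta(*goal((.421,-.3443),-.0195,1.6)))
go('q',210,120,110,85,7)
p=np.load('pics/q_scene.npz')['p']
for b in blanks('scene',p,roi=(.3,.7,-.6,.0)): print(b['c'],b['len'],b['yaw'])
"
```

```text
(array([-0.1,  0.2, -0.1]), array([-1.1, 69.7, -2. ]))
t 16.77 pos [ 422.1 -342.4   50.2] jaw yaw 1.83 down [-0.001  0.002 -1.   ] F [-0.9  0.2  0.2] T [ 0.01  0.03 -0.06] op 0.595 q6 -0.9
[ 0.41954009 -0.27014933] 0.19374112070960836 1.74603846632692
```

View pics/q.png

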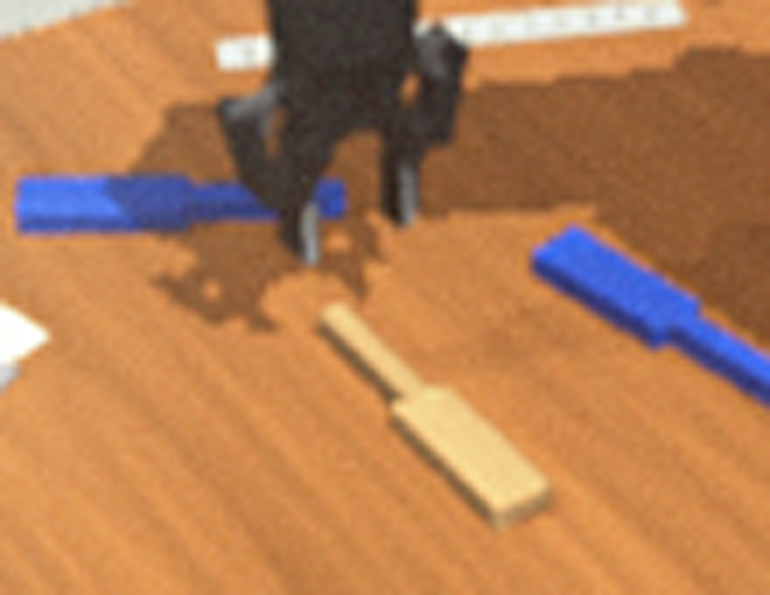

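The fingers are over the pale blank's handle and clear of the blue look-alikes. Descend and grip.

Request:
step_arm:
  rows:
    - [[0,0,0],[-1,30,-2],0.4]
    - [[0,0,0],[-1,55,-2],0.4]
    - [[0,0,0],[-1,68,-2],0.4]
    - [[0,0,0],[-1,68,-2],0.4]
    - [[0,0,0],[-1,68,-2],1]
    - [[0,0,0],[-1,68,-2],1]
    - [[0,0,0],[-1,68,-2],1]
    - [[0,0,0],[-1,68,-2],1]
    - [[0,0,0],[-1,68,-2],1]
    - [[0,0,0],[-1,68,-2],1]

```text
time: 17.65
eef_pos: [0.4222, -0.3475, -0.015]
tcp_rot: [0.708, 0.012, -0.01, -0.706]
contact_force: [-0.5, 1.6, 6.3]
opening: 0.149
```

```bash
python3 -c "
from crop import *
from press import *
show()
print(delta(*goal(W(-46,-259)+[.0015,0],.006,-1.4)))
"
```

```text
t 17.65 pos [ 422.2 -347.5  -15. ] jaw yaw 1.74 down [ 0.002 -0.003 -1.   ] F [-0.5  1.6  6.3] T [0.24 0.04 0.07] op 0.149 q6 -0.9
(array([0.1, 3.1, 0.1]), array([ 62. , -21.5, 235.9]))
```

Request:
step_arm:
  rows:
    - [[0,0,0],[0,-12,0],1]
    - [[0,0,0],[0,-22,0],1]
    - [[0,1,0],[8,-22,30],1]
    - [[0,2,0],[18,-22,65],1]
    - [[0,3.1,0],[30,-22,100],1]
    - [[0,3.1,0],[42,-22,135],1]
    - [[0,3.1,0],[54,-22,170],1]
    - [[0,3.1,0],[62,-22,205],1]
    - [[0,3.1,0],[62,-22,236],1]
    - [[0,3.1,0],[62,-22,236],1]

```text
time: 18.48
eef_pos: [0.4748, -0.1037, 0.005]
tcp_rot: [-0.706, 0.007, -0.006, 0.708]
contact_force: [-0.2, -0.0, -2.6]
opening: 0.153
```

Request:
step_arm:
  rows:
    - [[0,0,0],[0,0,0],1]
    - [[0,0,0],[0,0,0],1]
    - [[0,0,0],[0,0,0],1]

```text
time: 18.73
eef_pos: [0.4763, -0.1096, 0.0055]
tcp_rot: [0.707, -0.008, 0.009, -0.707]
contact_force: [-0.2, -0.9, -0.7]
opening: 0.151
```

```bash
python3 -c "
from crop import *
from geo import *
go('r',200,170,180,135,4.4)
p,d=viewer.read_camera('top');np.savez('pics/r_top.npz',p=p,d=d)
b=np.hstack([rectify('top',p,.040,.42,.60,-.06,.1,s=2400),rectify('top',p,.024,.42,.60,-.02,.1,s=2400)])
cv2.imwrite('pics/r_t.png',b[:,:,::-1])
"
```

```text
t 18.73 pos [ 476.3 -109.6    5.5] jaw yaw -1.43 down [ 0.001 -0.001 -1.   ] F [-0.2 -0.9 -0.7] T [-0.11 -0.01  0.03] op 0.151 q6 -0.41
```

View pics/r.png

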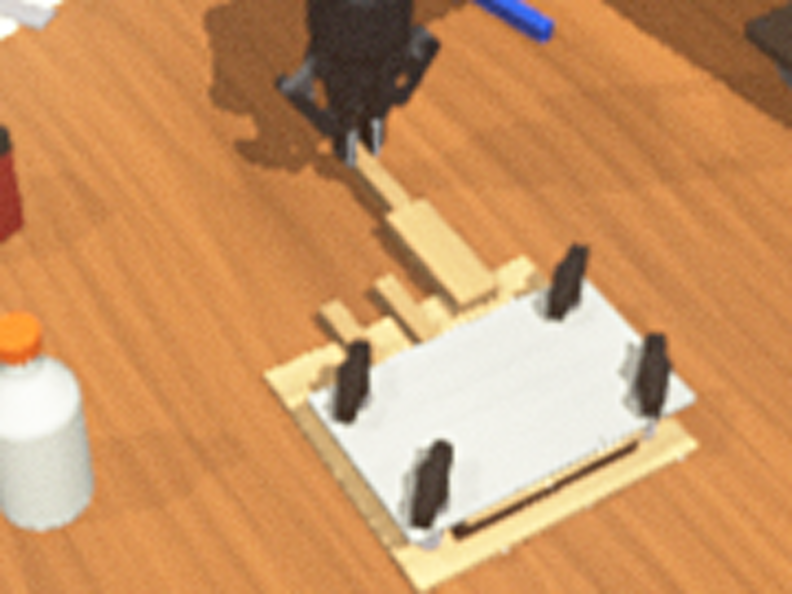

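View pics/r_t.png

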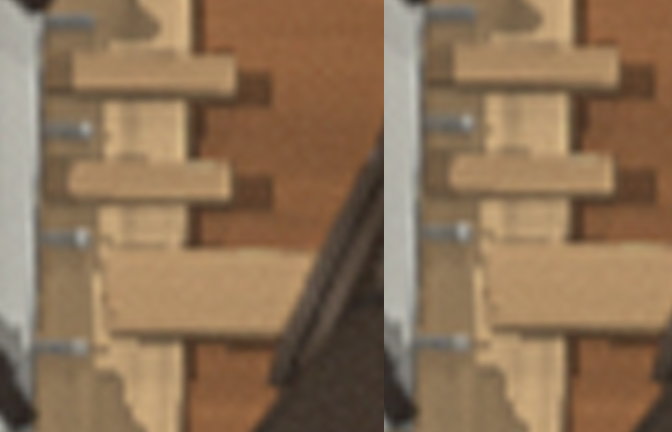

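Request:
step_arm:
  rows:
    - [[0,0,0],[0.5,0,0],1]
    - [[0,0,0],[0.5,6,0],1]
    - [[0,0,0],[0.5,10,0],1]
    - [[0,0,0],[0.5,10,0],1]
    - [[0,0,0],[0.5,10,10],1]
    - [[0,0,0],[0.5,10,20],1]
    - [[0,0,0],[0.5,10,30],1]
    - [[0,0,0],[0.5,10,35],1]
    - [[0,0,0],[0.5,10,35],1]
    - [[0,0,0],[0.5,10,35],1]

```text
time: 19.67
eef_pos: [0.477, -0.0726, -0.0052]
tcp_rot: [-0.707, 0.008, -0.008, 0.707]
contact_force: [-0.2, 0.3, 0.1]
opening: 0.149
```

```bash
python3 -c "
from crop import *
from geo import *
show()
p,d=viewer.read_camera('top');np.savez('pics/s_top.npz',p=p,d=d)
b=rectify('top',p,.03,.44,.58,-.03,.1,s=4000)
cv2.imwrite('pics/s_t.png',b[:,:,::-1])
"
```

```text
t 19.67 pos [477.  -72.6  -5.2] jaw yaw -1.28 down [-0.  0. -1.] F [-0.2  0.3  0.1] T [0.06 0.01 0.02] op 0.149 q6 -0.34
```

View pics/s_t.png

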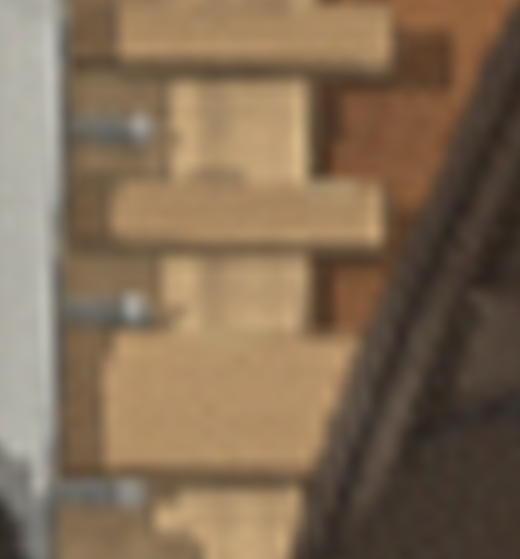

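The blade is centred again. The edge at col 103 is the bridge's shadow, not the tip. The handles in lanes 2 and 3 end 79–80 mm in front of the bridge edge, so both are home. Slide in.

Request:
step_arm:
  rows:
    - [[0,0,0],[0,0,14],1]
    - [[0,0,0],[0,0,28],1]
    - [[0,0,0],[0,0,42],1]
    - [[0,0,0],[0,0,56],1]
    - [[0,0,0],[0,0,70],1]
    - [[0,0,0],[0,0,82],1]
    - [[0,0,0],[0,0,90],1]
    - [[0,0,0],[0,0,92],1]
    - [[0,0,0],[0,0,92],1]
    - [[0,0,0],[0,0,92],1]

```text
time: 20.55
eef_pos: [0.4796, 0.0185, -0.005]
tcp_rot: [-0.707, 0.008, -0.009, 0.707]
contact_force: [0.2, 1.3, 2.2]
opening: 0.151
```

Request:
step_arm:
  rows:
    - [[0,0,0],[0,0,2],1]
    - [[0,0,0],[0,0,4],1]
    - [[0,0,0],[0,0,6],1]
    - [[0,0,0],[0,0,6],1]
    - [[0,0,0],[0,0,6],1]

```text
time: 20.97
eef_pos: [0.4798, 0.0242, -0.005]
tcp_rot: [0.707, -0.008, 0.009, -0.707]
contact_force: [0.4, -3.1, 2.7]
opening: 0.146
```

```bash
python3 -c "
from crop import *
show()"
```

```text
t 20.97 pos [479.8  24.2  -5. ] jaw yaw -1.37 down [ 0.001 -0.    -1.   ] F [ 0.4 -3.1  2.7] T [-0.34 -0.01 -0.01] op 0.146 q6 -0.14
```

Request:
step_arm:
  rows:
    - [[0,0,0],[0,0,3],1]
    - [[0,0,0],[0,0,5],1]
    - [[0,0,0],[0,0,5],1]
    - [[0,0,0],[0,0,5],1]

```text
time: 21.3
eef_pos: [0.4799, 0.0275, -0.005]
tcp_rot: [0.709, -0.008, 0.008, -0.706]
contact_force: [-0.2, -8.6, 2.8]
opening: 0.15
```

Request:
step_arm:
  rows:
    - [[0,0,0],[0,0,-2],1]
    - [[0,0,0],[0,0.5,-3],1]
    - [[0,0,0],[0,0.5,-3],1]
    - [[0,0,0],[0,0.5,-3],1]

```text
time: 21.63
eef_pos: [0.4798, 0.0274, -0.005]
tcp_rot: [-0.706, 0.009, -0.009, 0.708]
contact_force: [-0.6, 1.4, 6.0]
opening: 0.15
```

Request:
step_arm:
  rows:
    - [[0,0,0],[0,0,3],1]
    - [[0,0,0],[0,0,6],1]
    - [[0,0,0],[0,0,8],1]
    - [[0,0,0],[0,0,8],1]
    - [[0,0,0],[0,0,8],1]

```text
time: 22.05
eef_pos: [0.4804, 0.0275, -0.005]
tcp_rot: [0.712, -0.006, 0.006, -0.702]
contact_force: [-2.9, -29.5, 3.6]
opening: 0.147
```

```bash
python3 -c "
from crop import *
show()"
```

```text
t 22.05 pos [480.4  27.5  -5. ] jaw yaw -0.96 down [ 0.    -0.015 -1.   ] F [ -2.9 -29.5   3.6] T [-4.79  0.52 -0.07] op 0.147 q6 -0.12
```

Firm against the stop: 29 N with no further motion. Ease off, release and retreat.

Request:
step_arm:
  rows:
    - [[0,0,0],[0,0,-4],1]
    - [[0,0,0],[0,0,-7],1]
    - [[0,0,0],[0,0,-7],1]
    - [[0,0,0],[0,0,-7],1]

```text
time: 22.38
eef_pos: [0.4803, 0.0272, -0.005]
tcp_rot: [0.707, -0.008, 0.009, -0.707]
contact_force: [-1.2, -2.5, 4.8]
opening: 0.148
```

Request:
step_arm:
  rows:
    - [[0,0,0],[0,0,0],0.65]
    - [[0,0,0],[0,0,0],0.65]
    - [[0,0,0],[0,0,0],0.65]
    - [[0,0,0],[0,0,0],0.65]
    - [[0,0,0],[0,-20,0],0.65]
    - [[0,0,0],[0,-60,0],0.65]
    - [[0,0,0],[0,-100,-20],0.65]
    - [[0,0,0],[0,-130,-60],0.65]
    - [[0,0,0],[0,-140,-100],0.65]
    - [[0,0,0],[0,-140,-130],0.65]

```text
time: 23.22
eef_pos: [0.4784, -0.104, 0.1383]
tcp_rot: [0.708, -0.005, 0.01, -0.706]
contact_force: [0.7, -0.4, 0.2]
opening: 0.354
```

Request:
step_arm:
  rows:
    - [[0,0,0],[0,0,-40],0.65]
    - [[0,0,0],[0,0,-80],0.65]
    - [[0,0,0],[0,0,-120],0.65]
    - [[0,0,0],[0,0,-120],0.65]

```text
time: 23.55
eef_pos: [0.4734, -0.2285, 0.1347]
tcp_rot: [0.708, -0.01, 0.011, -0.706]
contact_force: [-0.4, -0.2, 0.6]
opening: 0.349
```

```bash
cat > homes.py <<'E'
from crop import *
from geo import *
def homes(tag):
    show()
    p,d=viewer.read_camera('top');np.savez(f'pics/{tag}_top.npz',p=p,d=d)
    b=rectify('top',p,.028,.43,.63,-.03,.22,s=3000)
    cv2.imwrite(f'pics/{tag}_t.png',b[:,:,::-1])
E
python3 -c "
from homes import *
homes('u')
"
```

```text
t 23.55 pos [ 473.4 -228.5  134.7] jaw yaw -1.69 down [ 0.001 -0.003 -1.   ] F [-0.4 -0.2  0.6] T [-0.04  0.01 -0.01] op 0.349 q6 -0.61
```

View pics/u_t.png

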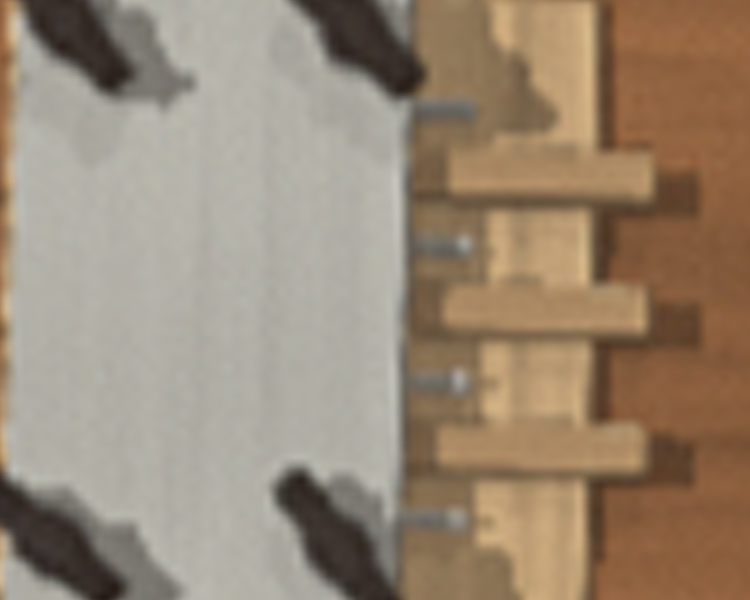

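All three handles stick out evenly, with ends at cols 654, 648 and 645. I'll measure the ends at subpixel level and the bar angles.

```bash
cat > chk.py <<'E'
from geo import *
from press import W,PC,PY
def ends(p,z=.028):
    out=[]
    a=np.radians(PY)
    for lx in(-46,0,46):
        ys=np.arange(-165,-110,.25); xs=np.arange(-5,5.1,1)
        prof=0
        for x in xs:
            P=np.array([[*W(lx+x,y),z] for y in ys]); uv=proj("top",P).astype(np.float32)
            s=cv2.remap(p,uv[:,0].reshape(1,-1),uv[:,1].reshape(1,-1),cv2.INTER_LINEAR)[0].astype(float)
            prof=prof+s.sum(1)/3/len(xs)
        g=np.gradient(cv2.GaussianBlur(prof.reshape(1,-1),(0,0),3)[0])
        i=g.argmax(); w=g[max(i-8,0):i+9]; out.append((ys[max(i-8,0):i+9]*w).sum()/w.sum())
    return np.round(out,2)
def bars(p,z=.077,kz=None):
    im=rectify("top",p,z,.40,.70,-.02,.28,s=4000)
    h=cv2.cvtColor(im,cv2.COLOR_RGB2HSV);m=cv2.inRange(h,(0,0,0),(180,255,72));m=cv2.morphologyEx(m,cv2.MORPH_OPEN,np.ones((21,21)))
    k,l,st,ce=cv2.connectedComponentsWithStats(m);res=[]
    for i in range(1,k):
        if not 6000<st[i,4]<25000: continue
        v,u=np.nonzero(l==i);P=np.c_[.70-v/4000,.28-u/4000];c=P.mean(0);w,V=np.linalg.eigh(np.cov((P-c).T));d=V[:,1]
        r=cv2.minAreaRect(np.c_[u,v].astype(np.float32))
        # world yaw of bar (deg, mod 180), 
        yaw=np.degrees(np.arctan2(d[1],d[0]))%180
        kn=min(range(4),key=lambda j:np.linalg.norm(W(*[(-85,-47),(-85,47),(85,47),(85,-47)][j])-c))+1
        t=(P-c)@d
        res.append((kn,np.round(c,4),np.round(W(*[(-85,-47),(-85,47),(85,47),(85,-47)][kn-1]),4),round(yaw,1),round(yaw-PY,1),np.round(np.ptp(t)*1000,1)))
    return sorted(res,key=lambda r:r[0])
E
python3 - <<'E'
from chk import *
p=np.load("pics/u_top.npz")["p"]
print(ends(p))
for b in bars(p): print(b)
p=np.load("pics/a_top.npz")["p"]
for b in bars(p): print(b)
E
```

```text
[-144.71 -143.33 -144.47]
(1, array([0.4415, 0.1019]), array([0.4417, 0.1031]), np.float64(36.3), np.float64(37.7), np.float64(55.7))
(2, array([0.4436, 0.1952]), array([0.444 , 0.1971]), np.float64(49.6), np.float64(51.0), np.float64(56.8))
(3, array([0.6127, 0.1912]), array([0.6139, 0.1929]), np.float64(41.6), np.float64(43.0), np.float64(58.1))
(4, array([0.6097, 0.0977]), array([0.6116, 0.0989]), np.float64(44.7), np.float64(46.1), np.float64(57.5))
(1, array([0.4416, 0.102 ]), array([0.4417, 0.1031]), np.float64(36.5), np.float64(37.9), np.float64(55.8))
(2, array([0.4437, 0.1952]), array([0.444 , 0.1971]), np.float64(49.7), np.float64(51.1), np.float64(57.2))
(3, array([0.6126, 0.1911]), array([0.6139, 0.1929]), np.float64(41.8), np.float64(43.2), np.float64(58.3))
(4, array([0.6098, 0.0978]), array([0.6116, 0.0989]), np.float64(44.7), np.float64(46.1), np.float64(57.8))
```

The blanks' ends are at press y -144.7, -143.3 and -144.5 mm against an ideal of -145, so all are home within measuring error. The initial bar yaws in the press frame are 37.7, 51.0, 43.0 and 46.1°. All angles start within 20° of loose, so loose lies between 51° and 58°; I take 54.5°. That puts half-way at about -5.5° in the press frame, or -7° in the world frame. Now to knob 1.

```bash
python3 -c "
from mv import *
show();print(delta(*goal((.4416,.1025),.12,126.3)))"
```

```text
t 23.6 pos [ 473.2 -225.4  134.2] jaw yaw -1.66 down [ 0. -0. -1.] F [ 0.5  0.3 -0.1] T [ 0.05 -0.01  0.01] op 0.346 q6 -0.61
(array([   0., -128.,   -0.]), array([-41.1,  14.2, 326.9]))
```

Request:
step_arm:
  rows:
    - [[0,-7,0],[-5,0,33],0.5]
    - [[0,-14,0],[-9,0,66],0.5]
    - [[0,-21,0],[-13,0,99],0.5]
    - [[0,-28,0],[-17,0,132],0.5]
    - [[0,-35,0],[-21,0,165],0.5]
    - [[0,-42,0],[-25,0,198],0.5]
    - [[0,-49,0],[-29,0,231],0.5]
    - [[0,-56,0],[-33,0,264],0.5]
    - [[0,-63,0],[-37,0,297],0.5]
    - [[0,-70,0],[-41,0,327],0.5]

```text
time: 24.43
eef_pos: [0.4387, 0.1084, 0.1339]
tcp_rot: [-0.582, -0.401, 0.401, 0.583]
contact_force: [1.0, 0.3, 0.7]
opening: 0.5
```

Request:
step_arm:
  rows:
    - [[0,-58,0],[0,0,0],0.5]
    - [[0,-58,0],[0,0,0],0.5]
    - [[0,-58,0],[0,0,0],0.5]
    - [[0,-58,0],[0,0,0],0.5]
    - [[0,-58,0],[0,0,0],0.5]
    - [[0,-58,0],[0,0,0],0.5]
    - [[0,-58,0],[0,0,0],0.5]
    - [[0,-58,0],[0,0,0],0.5]
    - [[0,-58,0],[0,0,0],0.5]
    - [[0,-58,0],[0,0,0],0.5]

```text
time: 25.27
eef_pos: [0.4395, 0.1063, 0.1338]
tcp_rot: [-0.318, -0.632, 0.632, 0.318]
contact_force: [0.4, 0.7, 0.3]
opening: 0.499
```

```bash
python3 -c "
from crop import *
print(delta(*goal((.4416,.1025),.075,126.3)))
go('v',200,170,180,135,4.4)"
```

```text
(array([-0. ,  0.3,  0.1]), array([-4.4, 58.8,  0.5]))
t 25.27 pos [439.5 106.3 133.8] jaw yaw 126.56 down [-0.001  0.    -1.   ] F [0.4 0.7 0.3] T [ 0.02 -0.02 -0.03] op 0.499 q6 -2.2
```

View pics/v.png

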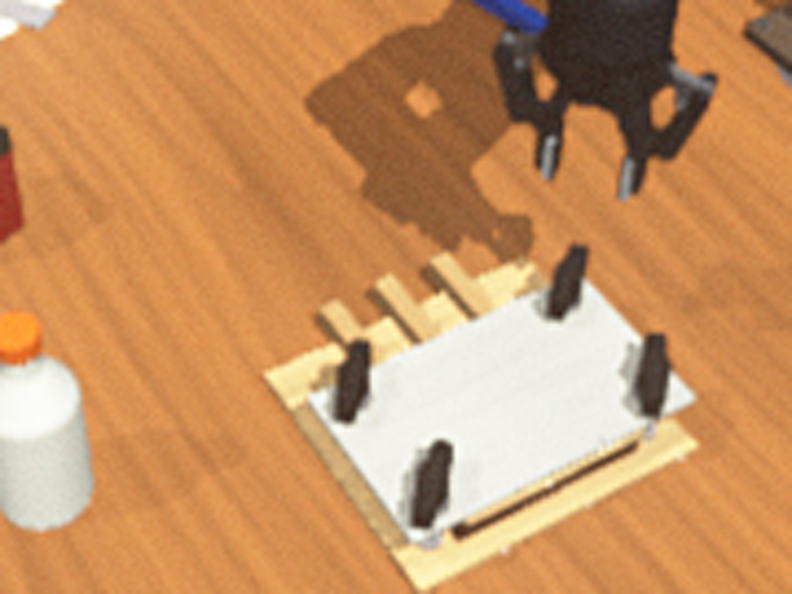

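Request:
step_arm:
  rows:
    - [[0,0,0],[-4.4,20,0],0.5]
    - [[0,0,0],[-4.4,40,0],0.5]
    - [[0,0,0],[-4.4,58,0],0.5]
    - [[0,0,0],[-4.4,58,0],0.5]
    - [[0,0,0],[-4.4,58,0],0.5]
    - [[0,0,0],[-4.4,58,0],0.5]

```text
time: 25.82
eef_pos: [0.4436, 0.1021, 0.0772]
tcp_rot: [0.318, 0.632, -0.631, -0.317]
contact_force: [-0.0, -1.3, -0.5]
opening: 0.502
```

```bash
python3 -c "
from crop import *
print(delta(*goal((.4416,.1025),.040,126.3)))
go('w',280,180,100,80,7.5)"
```

```text
(array([ 0.1,  0.3, -0. ]), array([ 1.5, 37.2,  1.4]))
t 25.82 pos [443.6 102.1  77.2] jaw yaw 126.59 down [ 0.001  0.    -1.   ] F [-0.  -1.3 -0.5] T [ 0.02 -0.02 -0.01] op 0.502 q6 -2.21
```

View pics/w.png

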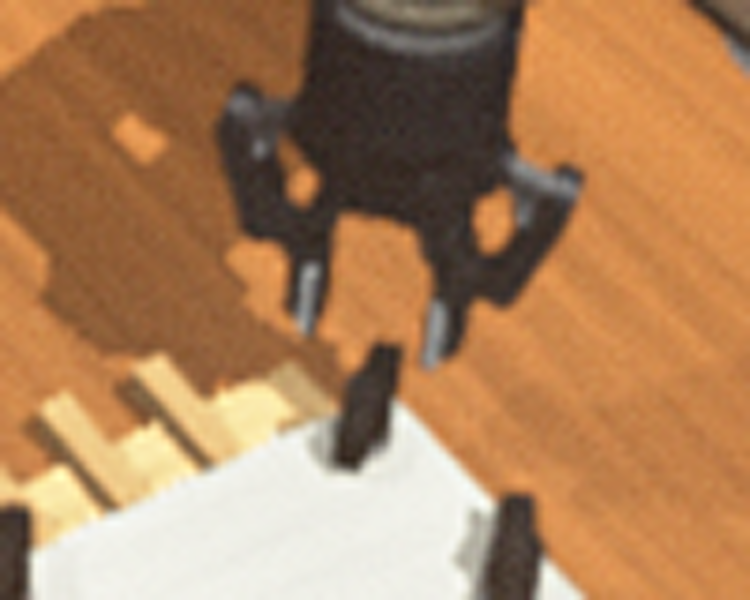

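The fingers are lined up either side of the knob 1 bar, tips at (302,330) and (435,365). Descend to the bar.

Request:
step_arm:
  rows:
    - [[0,0,0],[1.5,12,1.4],0.5]
    - [[0,0,0],[1.5,24,1.4],0.5]
    - [[0,0,0],[1.5,34,1.4],0.5]
    - [[0,0,0],[1.5,37,1.4],0.5]
    - [[0,0,0],[1.5,37,1.4],0.5]
    - [[0,0,0],[1.5,37,1.4],0.5]

```text
time: 26.37
eef_pos: [0.4415, 0.1023, 0.0398]
tcp_rot: [0.318, 0.632, -0.632, -0.317]
contact_force: [0.3, -0.7, 0.1]
opening: 0.501
```

```bash
python3 -c "
from crop import *
go('x',280,180,100,80,7.5)
from geo import *
for z in (.04,.055,.065): print((proj('scene',[.4416,.1025,z])-[280,180])*7.5)"
```

```text
t 26.37 pos [441.5 102.3  39.8] jaw yaw 126.63 down [ 0.001  0.    -1.   ] F [ 0.3 -0.7  0.1] T [ 0.04 -0.02  0.03] op 0.501 q6 -2.21
[[355.58508362 445.99302278]]
[[359.03913452 421.14208448]]
[[361.37593661 404.32944149]]
```

View pics/x.png

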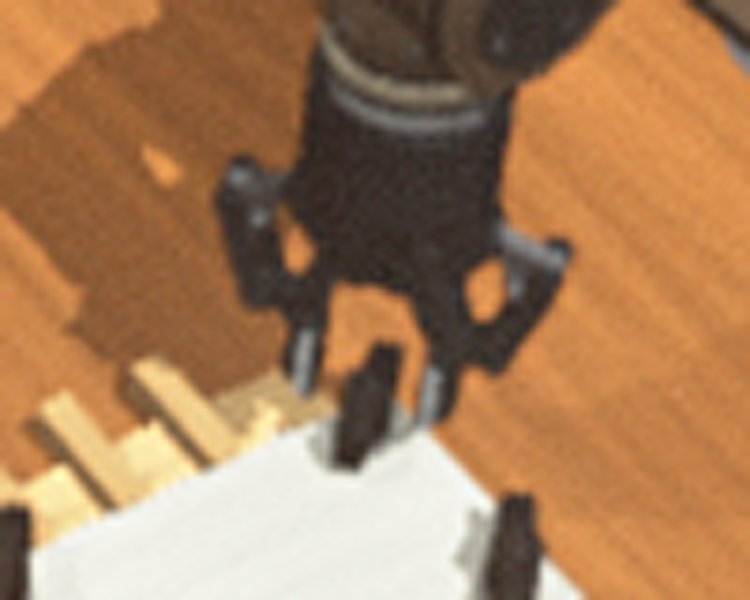

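Request:
step_arm:
  rows:
    - [[0,0,0],[0,3,0],0.7]
    - [[0,0,0],[0,3,0],1]
    - [[0,0,0],[0,3,0],1]
    - [[0,0,0],[0,3,0],1]
    - [[0,0,0],[0,3,0],1]
    - [[0,0,0],[0,3,0],1]
  newtons: 40

```text
time: 26.92
eef_pos: [0.4409, 0.1025, 0.0366]
tcp_rot: [0.317, 0.632, -0.632, -0.318]
contact_force: [-2.1, 1.0, 4.6]
opening: 0.149
```

```bash
python3 -c "
from crop import *
go('y',280,180,100,80,7.5)"
```

```text
t 26.92 pos [440.9 102.5  36.6] jaw yaw 126.61 down [-0.     0.001 -1.   ] F [-2.1  1.   4.6] T [ 0.29  0.38 -0.07] op 0.149 q6 -2.21
```

View pics/y.png

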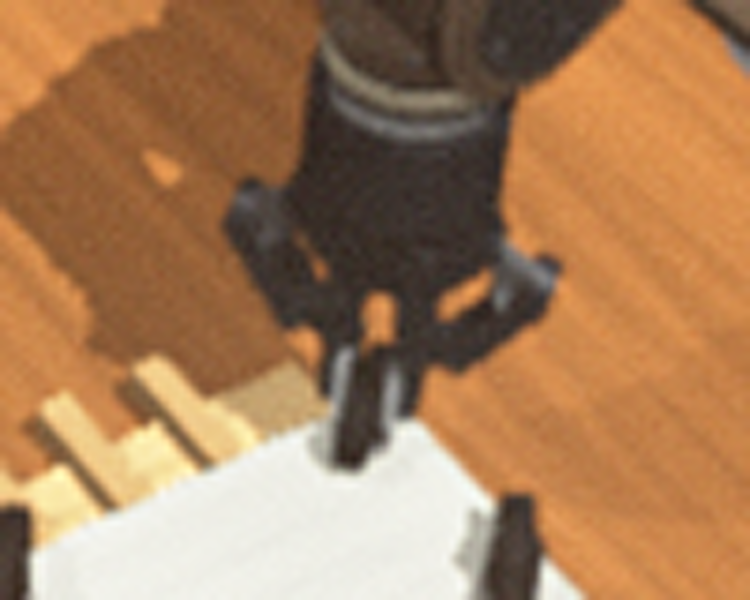

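Knob 1 is gripped across its bar. Turning clockwise about 43°.

Request:
step_arm:
  rows:
    - [[0,6,0],[0,-1,0],1]
    - [[0,12,0],[0,-1,0],1]
    - [[0,18,0],[0,-1,0],1]
    - [[0,24,0],[0,-1,0],1]
    - [[0,30,0],[0,-1,0],1]
    - [[0,36,0],[0,-1,0],1]
    - [[0,42,0],[0,-1,0],1]
    - [[0,43.5,0],[0,-1,0],1]
    - [[0,43.5,0],[0,-1,0],1]
    - [[0,43.5,0],[0,-1,0],1]

```text
time: 27.8
eef_pos: [0.4407, 0.1034, 0.0367]
tcp_rot: [-0.529, -0.47, 0.468, 0.53]
contact_force: [-0.2, 5.2, -1.7]
opening: 0.154
```

```bash
python3 -c "
from crop import *
show()"
```

```text
t 27.8 pos [440.7 103.4  36.7] jaw yaw 83.08 down [ 0.     0.003 -1.   ] F [-0.2  5.2 -1.7] T [ 0.96 -0.02 -0.07] op 0.154 q6 -1.45
```

Request:
step_arm:
  rows:
    - [[0,0,0],[0,0,0],0.5]
    - [[0,0,0],[0,0,0],0.5]
    - [[0,0,0],[0,0,0],0.5]
    - [[0,0,0],[0,0,0],0.5]
    - [[0,0,0],[0,-20,0],0.5]
    - [[0,0,0],[0,-50,0],0.5]
    - [[0,0,0],[0,-65,0],0.5]
    - [[0,0,0],[0,-65,0],0.5]

```text
time: 28.47
eef_pos: [0.4443, 0.1021, 0.1065]
tcp_rot: [0.531, 0.471, -0.467, -0.527]
contact_force: [0.7, -0.5, -0.3]
opening: 0.498
```

```bash
python3 -c "
from crop import *
print(delta(*goal((.6133,.192),.1,131.6)))
go('z',280,180,100,80,7.5)"
```

```text
(array([  0.5, -48.5,  -0.2]), array([ 109.5,    8. , -157. ]))
t 28.47 pos [444.3 102.1 106.5] jaw yaw 83.14 down [ 0.009 -0.    -1.   ] F [ 0.7 -0.5 -0.3] T [ 0.03 -0.05  0.04] op 0.498 q6 -1.45
```

View pics/z.png

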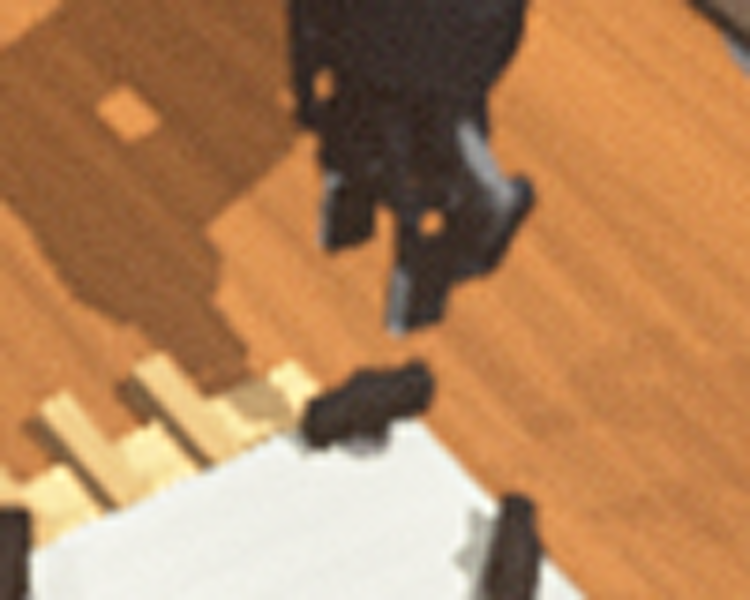

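Knob 1 has turned to about half-way; its bar now lies across at (370,405). On to knob 3, diagonally opposite.

Request:
step_arm:
  rows:
    - [[0,-7,0],[16,0,-23],0.5]
    - [[0,-14,0],[32,0,-46],0.5]
    - [[0,-21,0],[48,0,-69],0.5]
    - [[0,-28,0],[64,0,-92],0.5]
    - [[0,-35,0],[80,0,-115],0.5]
    - [[0,-42,0],[96,0,-138],0.5]
    - [[0,-48.5,0],[109.5,2,-157],0.5]
    - [[0,-48.5,0],[109.5,2,-157],0.5]
    - [[0,-48.5,0],[109.5,2,-157],0.5]
    - [[0,-48.5,0],[109.5,2,-157],0.5]

```text
time: 29.35
eef_pos: [0.6083, 0.1917, 0.0983]
tcp_rot: [-0.289, -0.644, 0.646, 0.291]
contact_force: [-0.6, 0.5, -0.5]
opening: 0.498
```

```bash
python3 -c "
from crop import *
print(delta(*goal((.6133,.192),.04,131.6)))
go('aa',250,200,110,85,7)"
```

```text
(array([-0.2, -0. ,  0.1]), array([-3.2, 58.2, -4.1]))
t 29.35 pos [608.3 191.7  98.3] jaw yaw 131.55 down [-0.004 -0.001 -1.   ] F [-0.6  0.5 -0.5] T [-0.04  0.01  0.02] op 0.498 q6 -2.15
```

View pics/aa.png

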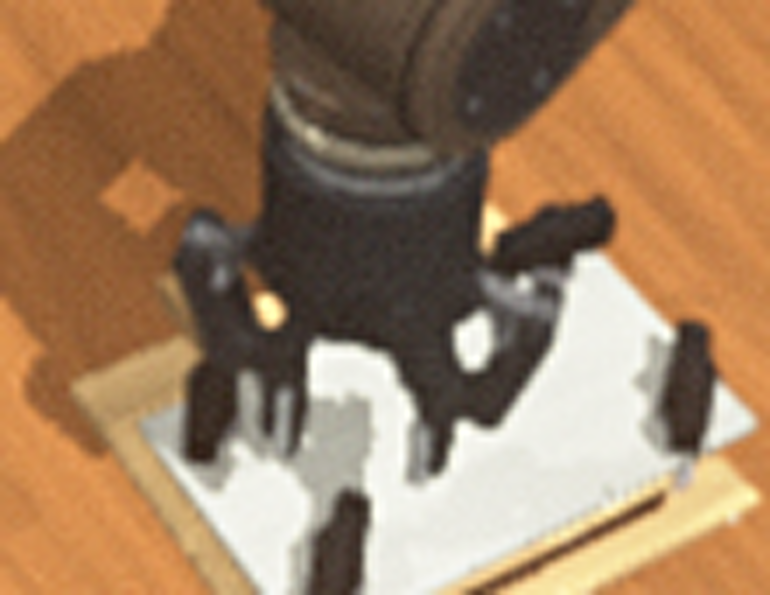

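Request:
step_arm:
  rows:
    - [[0,0,0],[-3.2,0,-4],0.5]
    - [[0,0,0],[-3.2,12,-4],0.5]
    - [[0,0,0],[-3.2,25,-4],0.5]
    - [[0,0,0],[-3.2,25,-4],0.5]
    - [[0,0,0],[-3.2,25,-4],0.5]

```text
time: 29.82
eef_pos: [0.6133, 0.1921, 0.073]
tcp_rot: [-0.289, -0.644, 0.646, 0.291]
contact_force: [0.2, -1.0, -0.1]
opening: 0.502
```

```bash
python3 -c "
from crop import *
print(delta(*goal((.6133,.192),.037,131.6)))
show()"
```

```text
(array([-0.2,  0. ,  0.1]), array([-0.1, 36. , -0.1]))
t 29.82 pos [613.3 192.1  73. ] jaw yaw 131.62 down [-0.004 -0.001 -1.   ] F [ 0.2 -1.  -0.1] T [-0.06  0.02  0.01] op 0.502 q6 -2.15
```

Request:
step_arm:
  rows:
    - [[0,0,0],[0,12,0],0.5]
    - [[0,0,0],[0,24,0],0.5]
    - [[0,0,0],[0,35,0],0.5]
    - [[0,0,0],[0,35,0],0.6]
    - [[0,0,0],[0,35,0],1]
    - [[0,0,0],[0,35,0],1]
    - [[0,0,0],[0,35,0],1]
    - [[0,0,0],[0,35,0],1]
    - [[0,0,0],[0,35,0],1]
    - [[0,0,0],[0,35,0],1]

```text
time: 30.65
eef_pos: [0.6144, 0.1928, 0.0401]
tcp_rot: [-0.289, -0.645, 0.645, 0.29]
contact_force: [-2.5, 1.9, -2.8]
opening: 0.145
```

```bash
python3 -c "
from crop import *
go('ab',250,200,110,85,7)"
```

```text
t 30.65 pos [614.4 192.8  40.1] jaw yaw 131.63 down [-0.001  0.    -1.   ] F [-2.5  1.9 -2.8] T [ 0.28  0.33 -0.12] op 0.145 q6 -2.15
```

View pics/ab.png

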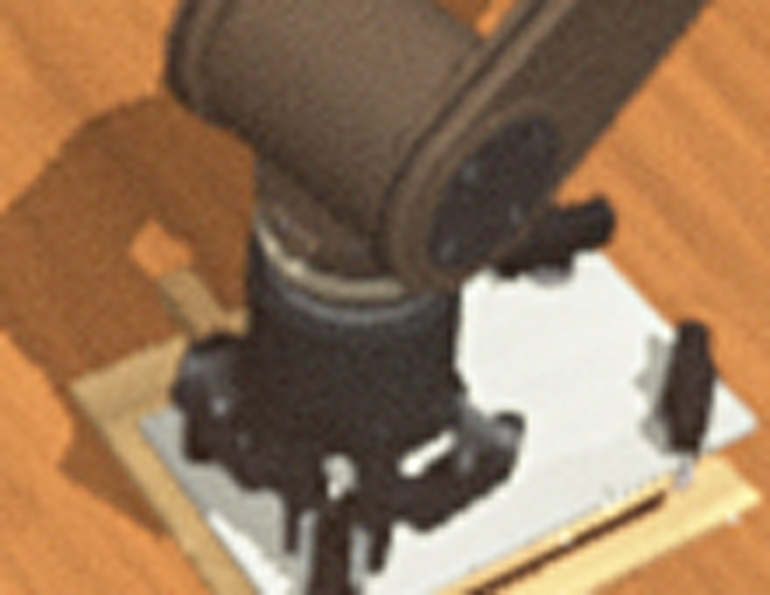

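Knob 3 is gripped at opening 0.145. Turn clockwise 48.5°.

Request:
step_arm:
  rows:
    - [[0,6,0],[0,0,0],1]
    - [[0,12,0],[0,0,0],1]
    - [[0,18,0],[0,0,0],1]
    - [[0,24,0],[0,0,0],1]
    - [[0,30,0],[0,0,0],1]
    - [[0,36,0],[0,0,0],1]
    - [[0,42,0],[0,0,0],1]
    - [[0,48.5,0],[0,0,0],1]
    - [[0,48.5,0],[0,0,0],1]
    - [[0,48.5,0],[0,0,0],1]

```text
time: 31.53
eef_pos: [0.6144, 0.1927, 0.04]
tcp_rot: [-0.528, -0.469, 0.47, 0.529]
contact_force: [-2.5, 1.6, -1.7]
opening: 0.147
```

```bash
python3 -c "
from crop import *
show()"
```

```text
t 31.53 pos [614.4 192.7  40. ] jaw yaw 83.26 down [-0.002  0.    -1.   ] F [-2.5  1.6 -1.7] T [ 0.26  0.55 -0.18] op 0.147 q6 -1.31
```

Request:
step_arm:
  rows:
    - [[0,0,0],[0,0,0],0.5]
    - [[0,0,0],[0,0,0],0.5]
    - [[0,0,0],[0,0,0],0.5]
    - [[0,0,0],[0,0,0],0.5]
    - [[0,0,0],[0,-20,0],0.5]
    - [[0,0,0],[0,-50,0],0.5]
    - [[0,0,0],[0,-62,0],0.5]
    - [[0,0,0],[0,-62,0],0.5]
    - [[0,0,0],[0,-62,0],0.5]

```text
time: 32.28
eef_pos: [0.616, 0.1925, 0.1034]
tcp_rot: [0.53, 0.47, -0.468, -0.528]
contact_force: [-0.2, -0.7, -0.6]
opening: 0.502
```

```bash
python3 -c "
from crop import *
print(delta(*goal((.4438,.1962),.1,139.6)))
go('ac',250,200,110,85,7)"
```

```text
(array([  0.2, -56.5,  -0. ]), array([-16.8,   2.9, 171.4]))
t 32.28 pos [616.  192.5 103.4] jaw yaw 83.14 down [ 0.003  0.    -1.   ] F [-0.2 -0.7 -0.6] T [ 0.01 -0.04  0.05] op 0.502 q6 -1.31
```

View pics/ac.png

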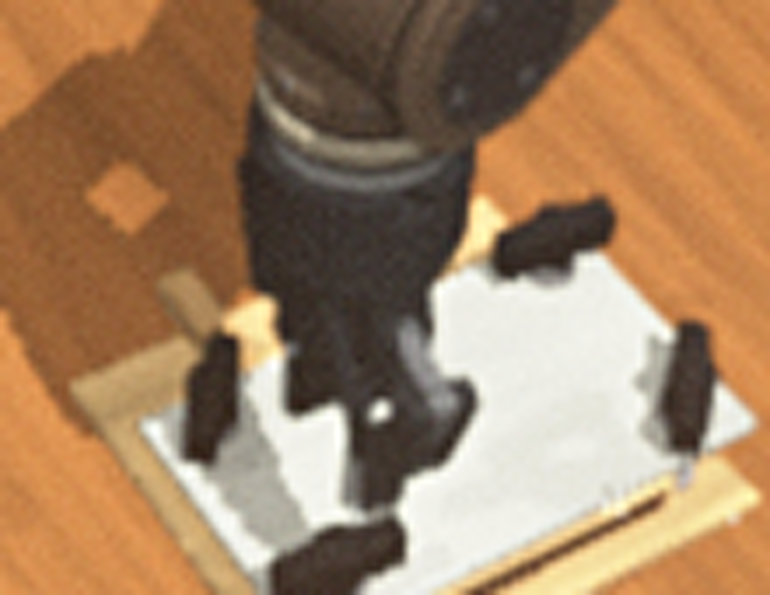

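Knob 3 turned; its bar is parallel to knob 1's. Next is knob 2.

Request:
step_arm:
  rows:
    - [[0,-7,0],[-2,0,22],0.5]
    - [[0,-14,0],[-4,0,44],0.5]
    - [[0,-21,0],[-6,0,66],0.5]
    - [[0,-28,0],[-8,0,88],0.5]
    - [[0,-35,0],[-10,0,110],0.5]
    - [[0,-42,0],[-13,0,132],0.5]
    - [[0,-49,0],[-16,0,154],0.5]
    - [[0,-56.5,0],[-17,0,171],0.5]
    - [[0,-56.5,0],[-17,3,171],0.5]
    - [[0,-56.5,0],[-17,3,171],0.5]

```text
time: 33.17
eef_pos: [0.4415, 0.1958, 0.0972]
tcp_rot: [-0.244, -0.663, 0.664, 0.245]
contact_force: [-0.5, -0.8, 0.1]
opening: 0.503
```

Request:
step_arm:
  rows:
    - [[0,0,0],[0,15,0],0.5]
    - [[0,0,0],[0,27,0],0.5]
    - [[0,0,0],[0,27,0],0.5]
    - [[0,0,0],[0,27,0],0.5]

```text
time: 33.5
eef_pos: [0.4432, 0.1957, 0.0712]
tcp_rot: [-0.244, -0.663, 0.664, 0.245]
contact_force: [-0.3, -0.0, 0.9]
opening: 0.495
```

```bash
python3 -c "
from crop import *
print(delta(*goal((.4438,.1962),.038,139.6)))
go('ad',290,200,110,85,7)"
```

```text
(array([-0.1, -0.1,  0.1]), array([-0.2, 33.1, -0.9]))
t 33.5 pos [443.2 195.7  71.2] jaw yaw 139.53 down [-0.002 -0.001 -1.   ] F [-0.3 -0.   0.9] T [ 0.04 -0.01 -0.03] op 0.495 q6 -2.23
```

View pics/ad.png

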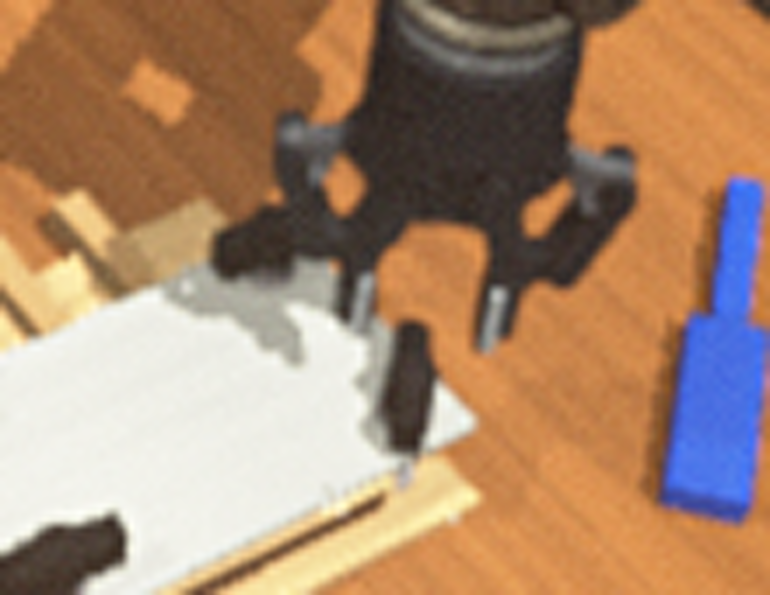

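The fingers are centred over the knob 2 bar at (410,385). Descend, grip.

Request:
step_arm:
  rows:
    - [[0,0,0],[0,12,-0.9],0.5]
    - [[0,0,0],[0,24,-0.9],0.5]
    - [[0,0,0],[0,33,-0.9],0.5]
    - [[0,0,0],[0,33,-0.9],0.6]
    - [[0,0,0],[0,33,-0.9],1]
    - [[0,0,0],[0,33,-0.9],1]
    - [[0,0,0],[0,33,-0.9],1]
    - [[0,0,0],[0,33,-0.9],1]
    - [[0,0,0],[0,33,-0.9],1]
    - [[0,0,0],[0,33,-0.9],1]

```text
time: 34.38
eef_pos: [0.4441, 0.197, 0.0399]
tcp_rot: [0.244, 0.664, -0.663, -0.244]
contact_force: [-2.0, 1.2, 2.9]
opening: 0.151
```

```bash
python3 -c "
from crop import *
show()"
```

```text
t 34.38 pos [444.1 197.   39.9] jaw yaw 139.62 down [ 0.001  0.001 -1.   ] F [-2.   1.2  2.9] T [ 0.15  0.31 -0.13] op 0.151 q6 -2.23
```

Turn from bar yaw 49.6 to -6.9, i.e. 56.5°.

Request:
step_arm:
  rows:
    - [[0,6.5,0],[0,0,0],1]
    - [[0,13,0],[0,0,0],1]
    - [[0,19.5,0],[0,0,0],1]
    - [[0,26,0],[0,0,0],1]
    - [[0,32.5,0],[0,0,0],1]
    - [[0,39,0],[0,0,0],1]
    - [[0,45.5,0],[0,0,0],1]
    - [[0,52,0],[0,0,0],1]
    - [[0,56.5,0],[0,0,0],1]
    - [[0,56.5,0],[0,0,0],1]

```text
time: 35.22
eef_pos: [0.4439, 0.1972, 0.0399]
tcp_rot: [-0.529, -0.469, 0.469, 0.529]
contact_force: [-2.7, 2.7, 3.9]
opening: 0.146
```

Request:
step_arm:
  rows:
    - [[0,0,0],[0,0,0],1]
    - [[0,0,0],[0,0,0],1]

```text
time: 35.38
eef_pos: [0.4439, 0.1972, 0.0398]
tcp_rot: [-0.528, -0.47, 0.469, 0.529]
contact_force: [-3.0, 3.5, 5.3]
opening: 0.151
```

```bash
python3 -c "
from crop import *
show()"
```

```text
t 35.38 pos [443.9 197.2  39.8] jaw yaw 83.2 down [ 0.     0.001 -1.   ] F [-3.   3.5  5.3] T [ 0.52  0.54 -0.1 ] op 0.151 q6 -1.24
```

Request:
step_arm:
  rows:
    - [[0,0,0],[0,0,0],0.5]
    - [[0,0,0],[0,0,0],0.5]
    - [[0,0,0],[0,0,0],0.5]
    - [[0,0,0],[0,0,0],0.5]
    - [[0,0,0],[0,-20,0],0.5]
    - [[0,0,0],[0,-50,0],0.5]
    - [[0,0,0],[0,-62,0],0.5]
    - [[0,0,0],[0,-62,0],0.5]
    - [[0,0,0],[0,-62,0],0.5]

```text
time: 36.13
eef_pos: [0.4443, 0.1966, 0.1016]
tcp_rot: [0.529, 0.47, -0.469, -0.529]
contact_force: [-0.2, 0.2, 0.4]
opening: 0.507
```

```bash
python3 -c "
from crop import *
print(delta(*goal((.6107,.0983),.1,134.7)))
go('ae',240,190,140,105,5.5)"
```

```text
(array([  0.1, -51.6,  -0. ]), array([ -77.8,    1.9, -176.9]))
t 36.13 pos [444.3 196.6 101.6] jaw yaw 83.15 down [ 0.002  0.    -1.   ] F [-0.2  0.2  0.4] T [-0.03 -0.03  0.  ] op 0.507 q6 -1.24
```

View pics/ae.png

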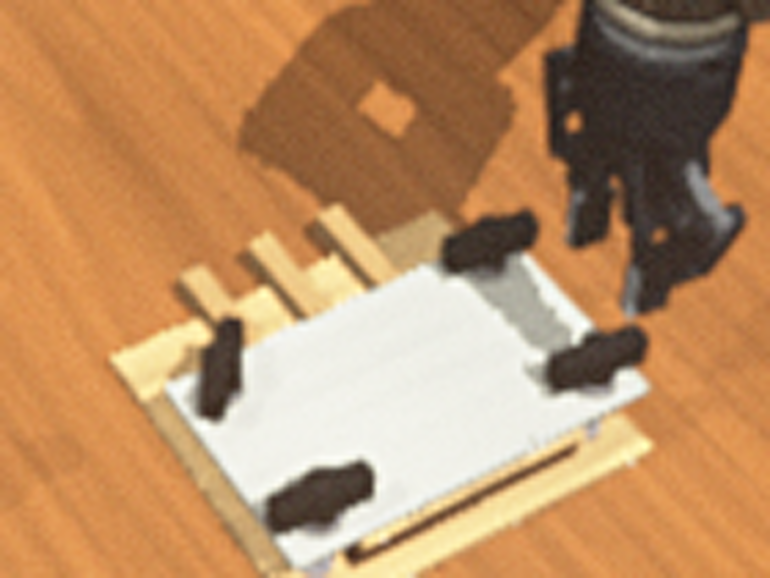

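Knobs 1, 2 and 3 are now parallel at half-way; knob 4, at (220,368), remains.

Request:
step_arm:
  rows:
    - [[0,-7,0],[-10,0,-24],0.5]
    - [[0,-14,0],[-20,0,-48],0.5]
    - [[0,-21,0],[-30,0,-72],0.5]
    - [[0,-28,0],[-40,0,-96],0.5]
    - [[0,-35,0],[-50,0,-120],0.5]
    - [[0,-42,0],[-60,0,-144],0.5]
    - [[0,-48,0],[-70,0,-164],0.5]
    - [[0,-51.6,0],[-78,0,-177],0.5]
    - [[0,-51.6,0],[-78,0,-177],0.5]
    - [[0,-51.6,0],[-78,0,-177],0.5]

```text
time: 37.02
eef_pos: [0.6091, 0.0976, 0.0988]
tcp_rot: [-0.272, -0.652, 0.653, 0.274]
contact_force: [0.8, -0.1, -0.9]
opening: 0.498
```

Request:
step_arm:
  rows:
    - [[0,0,0],[0,12,0],0.5]
    - [[0,0,0],[0,24,0],0.5]
    - [[0,0,0],[0,24,0],0.5]
    - [[0,0,0],[0,24,0],0.5]

```text
time: 37.35
eef_pos: [0.608, 0.0987, 0.0749]
tcp_rot: [-0.27, -0.652, 0.653, 0.273]
contact_force: [-0.6, -0.0, -0.1]
opening: 0.497
```

```bash
python3 -c "
from crop import *
print(delta(*goal((.6110,.0985),.038,134.7)))
go('af',230,190,110,85,7)"
```

```text
(array([-0.2,  0.1,  0.2]), array([-2.4, 36.9, -2.1]))
t 37.35 pos [608.   98.7  74.9] jaw yaw 134.77 down [-0.004  0.    -1.   ] F [-0.6 -0.  -0.1] T [ 0.01  0.04 -0.01] op 0.497 q6 -2.36
```

View pics/af.png

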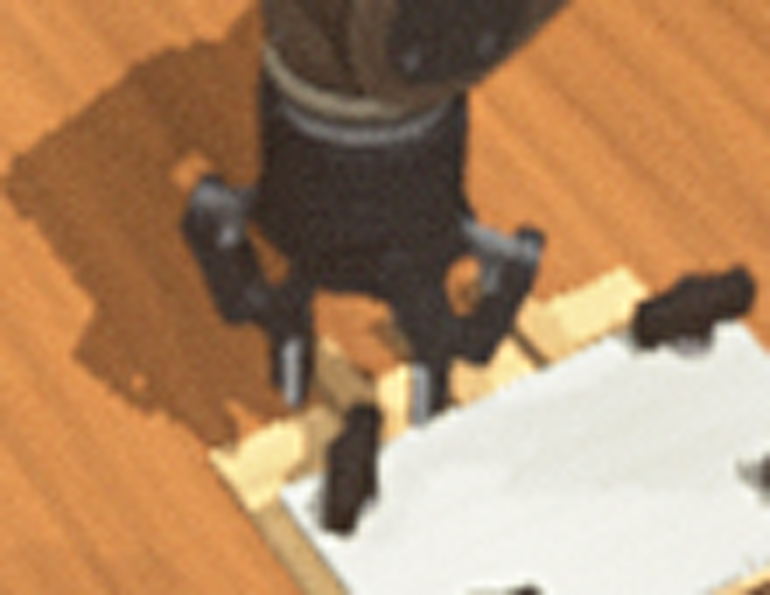

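Request:
step_arm:
  rows:
    - [[0,0,0],[-2.4,10,-2.1],0.5]
    - [[0,0,0],[-2.4,24,-2.1],0.5]
    - [[0,0,0],[-2.4,36,-2.1],0.5]
    - [[0,0,0],[-2.4,36,-2.1],0.6]
    - [[0,0,0],[-2.4,36,-2.1],1]
    - [[0,0,0],[-2.4,36,-2.1],1]
    - [[0,0,0],[-2.4,36,-2.1],1]
    - [[0,0,0],[-2.4,36,-2.1],1]
    - [[0,0,0],[-2.4,36,-2.1],1]
    - [[0,0,0],[-2.4,36,-2.1],1]

```text
time: 38.23
eef_pos: [0.6119, 0.0984, 0.0405]
tcp_rot: [-0.271, -0.652, 0.653, 0.273]
contact_force: [-3.9, 3.0, -4.0]
opening: 0.142
```

```bash
python3 -c "
from crop import *
show()"
```

```text
t 38.23 pos [611.9  98.4  40.5] jaw yaw 134.75 down [-0.003  0.001 -1.   ] F [-3.9  3.  -4. ] T [0.47 0.62 0.13] op 0.142 q6 -2.36
```

Request:
step_arm:
  rows:
    - [[0,6.5,0],[0,0,0],1]
    - [[0,13,0],[0,0,0],1]
    - [[0,19.5,0],[0,0,0],1]
    - [[0,26,0],[0,0,0],1]
    - [[0,32.5,0],[0,0,0],1]
    - [[0,39,0],[0,0,0],1]
    - [[0,45.5,0],[0,0,0],1]
    - [[0,51.6,0],[0,0,0],1]
    - [[0,51.6,0],[0,0,0],1]
    - [[0,51.6,0],[0,0,0],1]

```text
time: 39.07
eef_pos: [0.6118, 0.0987, 0.0405]
tcp_rot: [-0.528, -0.468, 0.47, 0.531]
contact_force: [-5.1, 4.0, -3.8]
opening: 0.15
```

```bash
python3 -c "
from crop import *
show()"
```

```text
t 39.07 pos [611.8  98.7  40.5] jaw yaw 83.06 down [-0.004  0.001 -1.   ] F [-5.1  4.  -3.8] T [ 0.49  0.81 -0.1 ] op 0.15 q6 -1.45
```

Request:
step_arm:
  rows:
    - [[0,0,0],[0,0,0],0.5]
    - [[0,0,0],[0,0,0],0.5]
    - [[0,0,0],[0,0,0],0.5]
    - [[0,0,0],[0,0,0],0.5]
    - [[0,0,0],[0,-20,0],0.5]
    - [[0,0,0],[0,-50,0],0.5]
    - [[0,0,0],[0,-80,0],0.5]
    - [[0,0,0],[0,-80,0],0.5]
    - [[0,0,0],[0,-80,0],0.5]

```text
time: 39.82
eef_pos: [0.6161, 0.0976, 0.1251]
tcp_rot: [0.531, 0.471, -0.467, -0.527]
contact_force: [-0.0, -0.7, -1.0]
opening: 0.496
```

```bash
python3 -c "
from crop import *
show()
print(np.round([__import__('scipy').spatial.transform.Rotation.from_quat(ctrl.get_state()['tcp_rot']).inv().apply(v) for v in ([-.15,-.25,.0],)],3))"
```

```text
t 39.82 pos [616.1  97.6 125.1] jaw yaw 83.12 down [ 0.008 -0.    -1.   ] F [-0.  -0.7 -1. ] T [-0.04  0.05  0.02] op 0.496 q6 -1.46
[[-0.266 -0.001  0.119]]
```

Retreat to view everything from the top before the second pass.

Request:
step_arm:
  rows:
    - [[0,0,0],[-33,0,15],0.5]
    - [[0,0,0],[-66,0,30],0.5]
    - [[0,0,0],[-100,0,45],0.5]
    - [[0,0,0],[-133,0,60],0.5]
    - [[0,0,0],[-166,0,75],0.5]
    - [[0,0,0],[-200,0,90],0.5]
    - [[0,0,0],[-233,0,105],0.5]
    - [[0,0,0],[-266,0,119],0.5]
    - [[0,0,0],[-266,0,119],0.5]
    - [[0,0,0],[-266,0,119],0.5]

```text
time: 40.65
eef_pos: [0.4622, -0.1532, 0.1202]
tcp_rot: [-0.529, -0.468, 0.468, 0.531]
contact_force: [1.0, -0.1, -0.1]
opening: 0.497
```

```bash
python3 -c "
from homes import *
from chk import *
homes('ag')
p=np.load('pics/ag_top.npz')['p']
print(ends(p))
for b in bars(p): print(b)
b=rectify('top',p,.05,.40,.66,-.04,.26,s=2300)
cv2.imwrite('pics/ag_v.png',b[:,:,::-1])
"
```

```text
t 40.65 pos [ 462.2 -153.2  120.2] jaw yaw 82.9 down [-0.001  0.001 -1.   ] F [ 1.  -0.1 -0.1] T [0.03 0.   0.06] op 0.497 q6 -1.98
[-144.69 -143.35 -144.35]
(1, array([0.4409, 0.1019]), array([0.4417, 0.1031]), np.float64(174.2), np.float64(175.6), np.float64(55.6))
(2, array([0.4436, 0.1948]), array([0.444 , 0.1971]), np.float64(173.4), np.float64(174.8), np.float64(52.9))
(3, array([0.6121, 0.1906]), array([0.6139, 0.1929]), np.float64(174.9), np.float64(176.3), np.float64(56.0))
(4, array([0.6097, 0.0974]), array([0.6116, 0.0989]), np.float64(174.9), np.float64(176.3), np.float64(55.9))
```

View pics/ag_v.png

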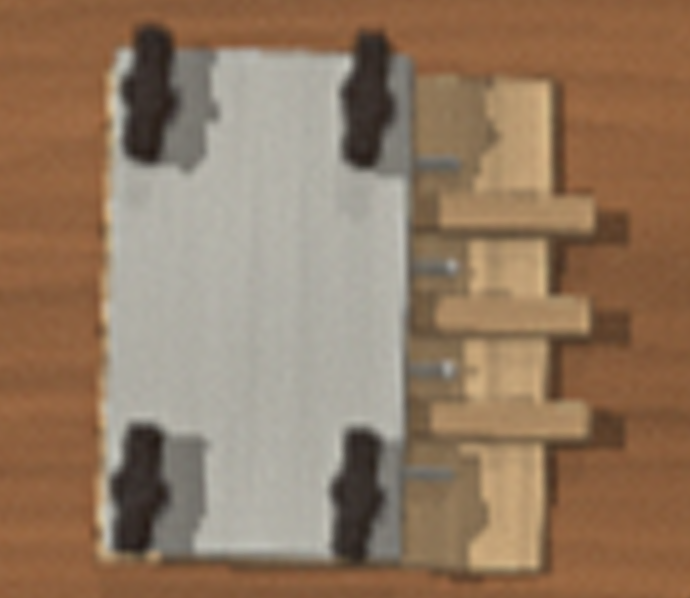

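Half-way pass done. All bars are at about -4.5° in the press frame (60° from loose ±3), and the blanks are unchanged. For the second pass, knob 1 again.

```bash
python3 -c "
from mv import *
print(delta(*goal((.4413,.1028),.085,83.3)))"
```

```text
(array([-0.1, -0.3,  0. ]), array([250.5,  35.7,  52.3]))
```

Request:
step_arm:
  rows:
    - [[0,0,0],[35,0,8],0.5]
    - [[0,0,0],[70,0,16],0.5]
    - [[0,0,0],[105,0,24],0.5]
    - [[0,0,0],[140,0,32],0.5]
    - [[0,0,0],[175,0,40],0.5]
    - [[0,0,0],[210,0,47],0.5]
    - [[0,0,0],[250,0,52],0.5]
    - [[0,0,0],[250,20,52],0.5]
    - [[0,0,0],[250,35,52],0.5]
    - [[0,0,0],[250,35,52],0.5]

```text
time: 41.53
eef_pos: [0.4386, 0.1048, 0.0828]
tcp_rot: [-0.526, -0.469, 0.472, 0.53]
contact_force: [-1.2, -0.2, -0.9]
opening: 0.502
```

Request:
step_arm:
  rows:
    - [[0,0,0],[0,0,0],0.5]
    - [[0,0,0],[0,0,0],0.5]
    - [[0,0,0],[0,0,0],0.5]

```text
time: 41.78
eef_pos: [0.4426, 0.1024, 0.0873]
tcp_rot: [0.53, 0.47, -0.469, -0.529]
contact_force: [0.3, 0.2, -0.1]
opening: 0.502
```

```bash
python3 -c "
from crop import *
print(delta(*goal((.4413,.1028),.038,83.3)))
show()"
```

```text
(array([ 0.1, -0.2,  0. ]), array([ 0.2, 49.3,  1.5]))
t 41.78 pos [442.6 102.4  87.3] jaw yaw 83.12 down [ 0.002  0.    -1.   ] F [ 0.3  0.2 -0.1] T [-0.01  0.02 -0.04] op 0.502 q6 -1.45
```

Request:
step_arm:
  rows:
    - [[0,0,0],[0,15,1],0.5]
    - [[0,0,0],[0,30,1.5],0.5]
    - [[0,0,0],[0,42,1.5],0.5]
    - [[0,0,0],[0,48,1.5],0.6]
    - [[0,0,0],[0,48,1.5],1]
    - [[0,0,0],[0,48,1.5],1]
    - [[0,0,0],[0,48,1.5],1]
    - [[0,0,0],[0,48,1.5],1]
    - [[0,0,0],[0,48,1.5],1]
    - [[0,0,0],[0,48,1.5],1]

```text
time: 42.62
eef_pos: [0.4405, 0.1033, 0.0387]
tcp_rot: [-0.529, -0.47, 0.468, 0.529]
contact_force: [0.0, 4.8, -2.1]
opening: 0.152
```

```bash
python3 -c "
from crop import *
show()"
```

```text
t 42.62 pos [440.5 103.3  38.7] jaw yaw 83.09 down [ 0.001  0.001 -1.   ] F [ 0.   4.8 -2.1] T [ 0.73  0.   -0.13] op 0.152 q6 -1.45
```

Request:
step_arm:
  rows:
    - [[0,6,0],[0,0,0],1]
    - [[0,12,0],[0,0,0],1]
    - [[0,18,0],[0,0,0],1]
    - [[0,24,0],[0,0,0],1]
    - [[0,30,0],[0,0,0],1]
    - [[0,36,0],[0,0,0],1]
    - [[0,42,0],[0,0,0],1]
    - [[0,48,0],[0,0,0],1]
    - [[0,48,0],[0,0,0],1]
    - [[0,48,0],[0,0,0],1]

```text
time: 43.45
eef_pos: [0.441, 0.1044, 0.0387]
tcp_rot: [-0.673, -0.214, 0.211, 0.675]
contact_force: [2.5, 8.0, -5.3]
opening: 0.152
```

```bash
python3 -c "
from crop import *
show()"
```

```text
t 43.45 pos [441.  104.4  38.7] jaw yaw 35.02 down [ 0.003  0.004 -1.   ] F [ 2.5  8.  -5.3] T [ 1.44 -0.23 -0.1 ] op 0.152 q6 -0.61
```

Request:
step_arm:
  rows:
    - [[0,2,0],[0,0,0],1]
    - [[0,4,0],[0,0,0],1]
    - [[0,5,0],[0,0,0],1]
    - [[0,5,0],[0,0,0],1]

```text
time: 43.78
eef_pos: [0.4411, 0.1044, 0.0388]
tcp_rot: [-0.682, -0.185, 0.183, 0.684]
contact_force: [3.3, 10.8, -6.0]
opening: 0.15
```

```bash
python3 -c "
from crop import *
show()"
```

```text
t 43.78 pos [441.1 104.4  38.8] jaw yaw 30.18 down [ 0.003  0.003 -1.   ] F [ 3.3 10.8 -6. ] T [ 1.6  -0.34  0.52] op 0.15 q6 -0.52
```

Request:
step_arm:
  rows:
    - [[0,2,0],[0,0,0],1]
    - [[0,4,0],[0,0,0],1]
    - [[0,5,0],[0,0,0],1]
    - [[0,5,0],[0,0,0],1]

```text
time: 44.12
eef_pos: [0.4412, 0.1044, 0.0388]
tcp_rot: [-0.689, -0.157, 0.155, 0.69]
contact_force: [2.3, 10.1, -4.9]
opening: 0.149
```

```bash
python3 -c "
from crop import *
show()"
```

```text
t 44.12 pos [441.2 104.4  38.8] jaw yaw 25.51 down [ 0.003  0.002 -1.   ] F [ 2.3 10.1 -4.9] T [ 1.81 -0.33  1.5 ] op 0.149 q6 -0.44
```

At jaw yaw about 31° the moment climbed steeply (0.5 then 1.5 N m), so knob 1 is on its stop. That implies loose was at about 57° and the first pass reached about 62°. Release and go to knob 3.

Request:
step_arm:
  rows:
    - [[0,0,0],[0,0,0],0.5]
    - [[0,0,0],[0,0,0],0.5]
    - [[0,0,0],[0,0,0],0.5]
    - [[0,0,0],[0,0,0],0.5]
    - [[0,0,0],[0,-20,0],0.5]
    - [[0,0,0],[0,-50,0],0.5]
    - [[0,0,0],[0,-65,0],0.5]
    - [[0,0,0],[0,-65,0],0.5]

```text
time: 44.78
eef_pos: [0.4435, 0.1023, 0.1076]
tcp_rot: [0.691, 0.157, -0.151, -0.689]
contact_force: [0.2, -0.0, 0.1]
opening: 0.5
```

```bash
python3 -c "
from crop import *
print(delta(*goal((.6138,.1924),.1,83.3)))
go('ah',250,190,130,100,6)"
```

```text
(array([  0.4, -58.2,   0.3]), array([192.4,   9. ,   9.4]))
t 44.78 pos [443.5 102.3 107.6] jaw yaw 25.11 down [ 0.009 -0.    -1.   ] F [ 0.2 -0.   0.1] T [ 0.   -0.   -0.02] op 0.5 q6 -0.43
```

View pics/ah.png

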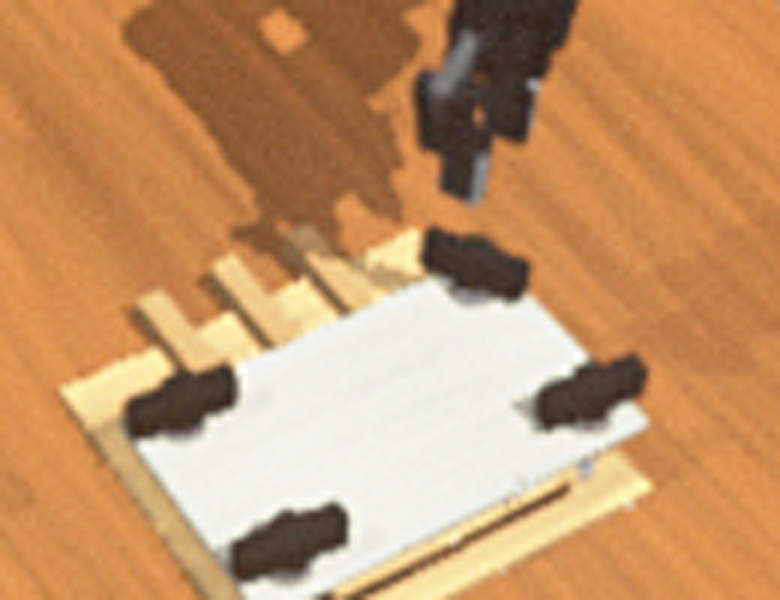

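Knob 1's bar is now fully turned, at (475,265). Moving to knob 3.

Request:
step_arm:
  rows:
    - [[0,-7,0],[24,0,1],0.5]
    - [[0,-14,0],[48,0,2],0.5]
    - [[0,-21,0],[72,0,3],0.5]
    - [[0,-28,0],[96,0,4],0.5]
    - [[0,-35,0],[120,0,5],0.5]
    - [[0,-42,0],[144,0,6],0.5]
    - [[0,-49,0],[168,0,8],0.5]
    - [[0,-56,0],[192,0,9],0.5]
    - [[0,-58.2,0],[192.4,0,9.4],0.5]
    - [[0,-58.2,0],[192.4,0,9.4],0.5]

```text
time: 45.67
eef_pos: [0.6101, 0.1929, 0.1007]
tcp_rot: [-0.527, -0.469, 0.471, 0.529]
contact_force: [-0.9, 0.6, -0.3]
opening: 0.497
```

Request:
step_arm:
  rows:
    - [[0,0,0],[0,12,0],0.5]
    - [[0,0,0],[0,24,0],0.5]
    - [[0,0,0],[0,24,0],0.5]
    - [[0,0,0],[0,24,0],0.5]

```text
time: 46.0
eef_pos: [0.6083, 0.1923, 0.0767]
tcp_rot: [-0.527, -0.468, 0.471, 0.529]
contact_force: [-0.1, 0.5, 1.1]
opening: 0.498
```

```bash
python3 -c "
from crop import *
print(delta(*goal((.6138,.1924),.039,83.3)))
go('ai',250,200,110,85,7)"
```

```text
(array([-0.3, -0. , -0.1]), array([ 0.8, 37.7, -5.6]))
t 46.0 pos [608.3 192.3  76.7] jaw yaw 83.29 down [-0.005 -0.001 -1.   ] F [-0.1  0.5  1.1] T [-0.01  0.01 -0.  ] op 0.498 q6 -1.31
```

View pics/ai.png

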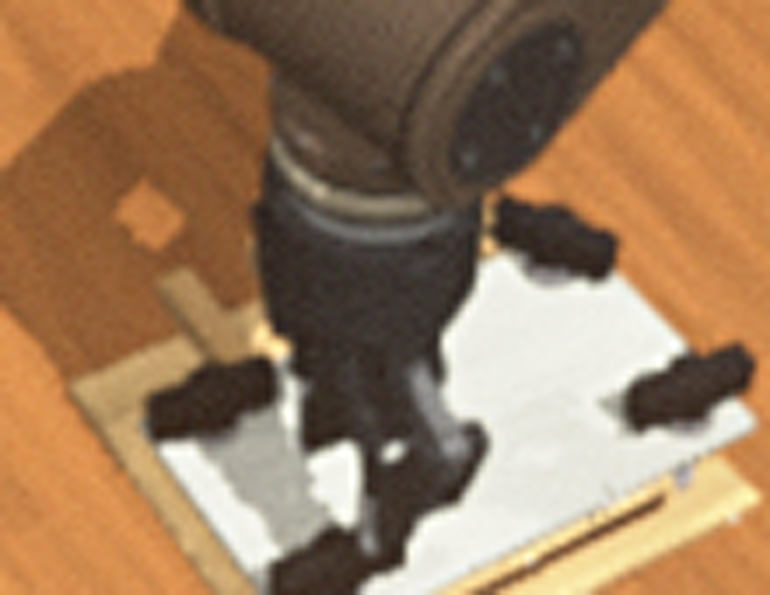

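Request:
step_arm:
  rows:
    - [[0,0,0],[0.8,0,-5.6],0.5]
    - [[0,0,0],[0.8,10,-5.6],0.5]
    - [[0,0,0],[0.8,24,-5.6],0.5]
    - [[0,0,0],[0.8,36,-5.6],0.5]
    - [[0,0,0],[0.8,36,-5.6],1]
    - [[0,0,0],[0.8,36,-5.6],1]
    - [[0,0,0],[0.8,36,-5.6],1]
    - [[0,0,0],[0.8,36,-5.6],1]
    - [[0,0,0],[0.8,36,-5.6],1]
    - [[0,0,0],[0.8,36,-5.6],1]

```text
time: 46.88
eef_pos: [0.615, 0.1929, 0.0424]
tcp_rot: [-0.528, -0.469, 0.471, 0.529]
contact_force: [-1.2, 0.2, -4.9]
opening: 0.139
```

```bash
python3 -c "
from crop import *
show()"
```

```text
t 46.88 pos [615.  192.9  42.4] jaw yaw 83.33 down [-0.002 -0.    -1.   ] F [-1.2  0.2 -4.9] T [-0.07  0.28 -0.09] op 0.139 q6 -1.31
```

Request:
step_arm:
  rows:
    - [[0,6,0],[0,0,0],1]
    - [[0,12,0],[0,0,0],1]
    - [[0,18,0],[0,0,0],1]
    - [[0,24,0],[0,0,0],1]
    - [[0,30,0],[0,0,0],1]
    - [[0,36,0],[0,0,0],1]
    - [[0,42,0],[0,0,0],1]
    - [[0,48,0],[0,0,0],1]
    - [[0,48,0],[0,0,0],1]
    - [[0,48,0],[0,0,0],1]

```text
time: 47.72
eef_pos: [0.6147, 0.1925, 0.0423]
tcp_rot: [-0.673, -0.214, 0.217, 0.674]
contact_force: [-3.3, -2.7, -4.8]
opening: 0.145
```

```bash
python3 -c "
from crop import *
show()"
```

```text
t 47.72 pos [614.7 192.5  42.3] jaw yaw 35.47 down [-0.004 -0.001 -1.   ] F [-3.3 -2.7 -4.8] T [-0.4   0.61 -0.08] op 0.145 q6 -0.47
```

Request:
step_arm:
  rows:
    - [[0,2,0],[0,0,0],1]
    - [[0,4,0],[0,0,0],1]
    - [[0,6,0],[0,0,0],1]
    - [[0,6,0],[0,0,0],1]

```text
time: 48.05
eef_pos: [0.6148, 0.1921, 0.0423]
tcp_rot: [0.684, 0.179, -0.182, -0.683]
contact_force: [-3.0, -2.5, -5.1]
opening: 0.144
```

```bash
python3 -c "
from crop import *
show()"
```

```text
t 48.05 pos [614.8 192.1  42.3] jaw yaw 29.59 down [-0.003 -0.002 -1.   ] F [-3.  -2.5 -5.1] T [-0.58  0.6   0.49] op 0.144 q6 -0.37
```

Torque rose to 0.49, the same as knob 1. A little more to be firm.

Request:
step_arm:
  rows:
    - [[0,2,0],[0,0,0],1]
    - [[0,4,0],[0,0,0],1]
    - [[0,4,0],[0,0,0],1]

```text
time: 48.3
eef_pos: [0.615, 0.1918, 0.0424]
tcp_rot: [0.69, 0.157, -0.159, -0.688]
contact_force: [-3.1, -3.8, -6.2]
opening: 0.15
```

```bash
python3 -c "
from crop import *
show()"
```

```text
t 48.3 pos [615.  191.8  42.4] jaw yaw 25.78 down [-0.003 -0.004 -1.   ] F [-3.1 -3.8 -6.2] T [-0.74  0.61  1.13] op 0.15 q6 -0.3
```

Request:
step_arm:
  rows:
    - [[0,0,0],[0,0,0],0.5]
    - [[0,0,0],[0,0,0],0.5]
    - [[0,0,0],[0,0,0],0.5]
    - [[0,0,0],[0,0,0],0.5]
    - [[0,0,0],[0,-20,0],0.5]
    - [[0,0,0],[0,-50,0],0.5]
    - [[0,0,0],[0,-65,0],0.5]
    - [[0,0,0],[0,-65,0],0.5]

```text
time: 48.97
eef_pos: [0.6203, 0.1939, 0.1148]
tcp_rot: [0.69, 0.159, -0.151, -0.69]
contact_force: [1.3, -0.5, 1.4]
opening: 0.5
```

```bash
python3 -c "
from crop import *
show()
print(delta(*goal((.4439,.1970),.1,83.3)))"
```

```text
t 48.97 pos [620.3 193.9 114.8] jaw yaw 25.35 down [ 0.012  0.002 -1.   ] F [ 1.3 -0.5  1.4] T [ 0.01 -0.03  0.01] op 0.5 q6 -0.3
(array([  0.5, -57.9,   0.5]), array([-158.3,   12.7,   78.4]))
```

Request:
step_arm:
  rows:
    - [[0,-7,0],[-20,0,10],0.5]
    - [[0,-14,0],[-40,0,20],0.5]
    - [[0,-21,0],[-60,0,30],0.5]
    - [[0,-28,0],[-80,0,40],0.5]
    - [[0,-35,0],[-100,0,50],0.5]
    - [[0,-42,0],[-120,0,60],0.5]
    - [[0,-49,0],[-140,0,70],0.5]
    - [[0,-56,0],[-158,0,78],0.5]
    - [[0,-57.9,0],[-158.3,5,78.4],0.5]
    - [[0,-57.9,0],[-158.3,5,78.4],0.5]

```text
time: 49.8
eef_pos: [0.4379, 0.1963, 0.1021]
tcp_rot: [-0.528, -0.47, 0.47, 0.529]
contact_force: [0.3, -0.3, 0.1]
opening: 0.498
```

Request:
step_arm:
  rows:
    - [[0,0,0],[0,12,0],0.5]
    - [[0,0,0],[0,24,0],0.5]
    - [[0,0,0],[0,24,0],0.5]
    - [[0,0,0],[0,24,0],0.5]

```text
time: 50.13
eef_pos: [0.4394, 0.196, 0.0787]
tcp_rot: [-0.529, -0.469, 0.47, 0.529]
contact_force: [0.2, -0.1, 0.1]
opening: 0.5
```

```bash
python3 -c "
from crop import *
print(delta(*goal((.4439,.1970),.039,83.3)))
go('aj',270,200,110,85,7)"
```

```text
(array([-0.1, -0.1, -0. ]), array([ 1.5, 39.7, -4.4]))
t 50.13 pos [439.4 196.   78.7] jaw yaw 83.18 down [-0.001 -0.    -1.   ] F [ 0.2 -0.1  0.1] T [0.02 0.01 0.02] op 0.5 q6 -1.24
```

View pics/aj.png

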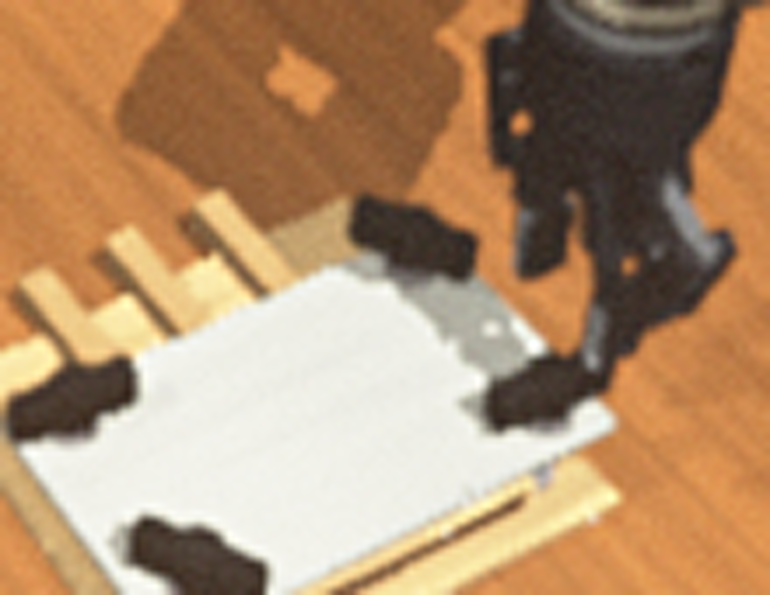

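Knobs 1 and 3 are tight and matching. The fingers straddle knob 2. Descend, grip and turn.

Request:
step_arm:
  rows:
    - [[0,0,0],[1.5,0,-4.4],0.5]
    - [[0,0,0],[1.5,12,-4.4],0.5]
    - [[0,0,0],[1.5,26,-4.4],0.5]
    - [[0,0,0],[1.5,38,-4.4],0.5]
    - [[0,0,0],[1.5,38,-4.4],1]
    - [[0,0,0],[1.5,38,-4.4],1]
    - [[0,0,0],[1.5,38,-4.4],1]
    - [[0,0,0],[1.5,38,-4.4],1]
    - [[0,0,0],[1.5,38,-4.4],1]
    - [[0,0,0],[1.5,38,-4.4],1]

```text
time: 51.02
eef_pos: [0.4448, 0.1972, 0.0421]
tcp_rot: [0.529, 0.47, -0.469, -0.528]
contact_force: [0.9, 0.0, 0.2]
opening: 0.147
```

```bash
python3 -c "
from crop import *
show()"
```

```text
t 51.02 pos [444.8 197.2  42.1] jaw yaw 83.22 down [ 0.002  0.    -1.   ] F [0.9 0.  0.2] T [-0.1 -0.  -0.1] op 0.147 q6 -1.24
```

Request:
step_arm:
  rows:
    - [[0,6,0],[0,0,0],1]
    - [[0,12,0],[0,0,0],1]
    - [[0,18,0],[0,0,0],1]
    - [[0,24,0],[0,0,0],1]
    - [[0,30,0],[0,0,0],1]
    - [[0,36,0],[0,0,0],1]
    - [[0,42,0],[0,0,0],1]
    - [[0,48,0],[0,0,0],1]
    - [[0,48,0],[0,0,0],1]
    - [[0,48,0],[0,0,0],1]

```text
time: 51.85
eef_pos: [0.4445, 0.197, 0.042]
tcp_rot: [0.674, 0.215, -0.214, -0.674]
contact_force: [-1.3, -1.8, 1.8]
opening: 0.144
```

```bash
python3 -c "
from crop import *
show()"
```

```text
t 51.85 pos [444.5 197.   42. ] jaw yaw 35.37 down [ 0.001 -0.    -1.   ] F [-1.3 -1.8  1.8] T [-0.26  0.04 -0.13] op 0.144 q6 -0.41
```

Request:
step_arm:
  rows:
    - [[0,2,0],[0,0,0],1]
    - [[0,4,0],[0,0,0],1]
    - [[0,6,0],[0,0,0],1]
    - [[0,6,0],[0,0,0],1]

```text
time: 52.18
eef_pos: [0.4446, 0.1971, 0.042]
tcp_rot: [0.684, 0.18, -0.18, -0.684]
contact_force: [-0.4, -0.1, 3.2]
opening: 0.145
```

```bash
python3 -c "
from crop import *
show()"
```

```text
t 52.18 pos [444.6 197.1  42. ] jaw yaw 29.49 down [ 0.001 -0.    -1.   ] F [-0.4 -0.1  3.2] T [-0.05  0.1   0.56] op 0.145 q6 -0.31
```

Request:
step_arm:
  rows:
    - [[0,2,0],[0,0,0],1]
    - [[0,4,0],[0,0,0],1]
    - [[0,4,0],[0,0,0],1]

```text
time: 52.43
eef_pos: [0.4447, 0.1973, 0.042]
tcp_rot: [0.69, 0.157, -0.156, -0.689]
contact_force: [-0.3, 0.8, 3.1]
opening: 0.145
```

```bash
python3 -c "
from crop import *
show()"
```

```text
t 52.43 pos [444.7 197.3  42. ] jaw yaw 25.64 down [ 0.002 -0.001 -1.   ] F [-0.3  0.8  3.1] T [0.08 0.01 1.16] op 0.145 q6 -0.24
```

Knob 2 is on its stop too (1.16 N m). Release and go to knob 4.

Request:
step_arm:
  rows:
    - [[0,0,0],[0,0,0],0.5]
    - [[0,0,0],[0,0,0],0.5]
    - [[0,0,0],[0,0,0],0.5]
    - [[0,0,0],[0,0,0],0.5]
    - [[0,0,0],[0,-20,0],0.5]
    - [[0,0,0],[0,-50,0],0.5]
    - [[0,0,0],[0,-65,0],0.5]
    - [[0,0,0],[0,-65,0],0.5]

```text
time: 53.1
eef_pos: [0.447, 0.1977, 0.1103]
tcp_rot: [-0.69, -0.157, 0.151, 0.69]
contact_force: [1.1, -0.9, 0.2]
opening: 0.499
```

```bash
python3 -c "
from crop import *
show()
print(delta(*goal((.6115,.0985),.1,83.3)))"
```

```text
t 53.1 pos [447.  197.7 110.3] jaw yaw 25.21 down [ 0.008  0.002 -1.   ] F [ 1.1 -0.9  0.2] T [-0.03 -0.04 -0.07] op 0.499 q6 -0.23
(array([  0.3, -58.1,   0.4]), array([ 106.5,   11.4, -159.8]))
```

Request:
step_arm:
  rows:
    - [[0,-7,0],[13,0,-20],0.5]
    - [[0,-14,0],[26,0,-40],0.5]
    - [[0,-21,0],[39,0,-60],0.5]
    - [[0,-28,0],[52,0,-80],0.5]
    - [[0,-35,0],[65,0,-100],0.5]
    - [[0,-42,0],[78,0,-120],0.5]
    - [[0,-49,0],[91,0,-140],0.5]
    - [[0,-56,0],[106,0,-160],0.5]
    - [[0,-58.1,0],[106,0,-160],0.5]
    - [[0,-58.1,0],[106,0,-160],0.5]

```text
time: 53.93
eef_pos: [0.6082, 0.0966, 0.1044]
tcp_rot: [-0.528, -0.469, 0.47, 0.529]
contact_force: [-0.6, 0.4, -0.7]
opening: 0.504
```

Request:
step_arm:
  rows:
    - [[0,0,0],[0,12,0],0.5]
    - [[0,0,0],[0,26,0],0.5]
    - [[0,0,0],[0,26,0],0.5]
    - [[0,0,0],[0,26,0],0.5]

```text
time: 54.27
eef_pos: [0.6057, 0.098, 0.0775]
tcp_rot: [-0.527, -0.469, 0.471, 0.529]
contact_force: [0.3, -0.1, 0.2]
opening: 0.503
```

```bash
python3 -c "
from crop import *
print(delta(*goal((.6117,.0985),.039,83.3)))
go('ak',230,190,110,85,7)"
```

```text
(array([-0.3,  0. , -0. ]), array([ 1.2, 38.5, -6.1]))
t 54.27 pos [605.7  98.   77.5] jaw yaw 83.35 down [-0.005  0.    -1.   ] F [ 0.3 -0.1  0.2] T [-0.01  0.01  0.02] op 0.503 q6 -1.46
```

View pics/ak.png

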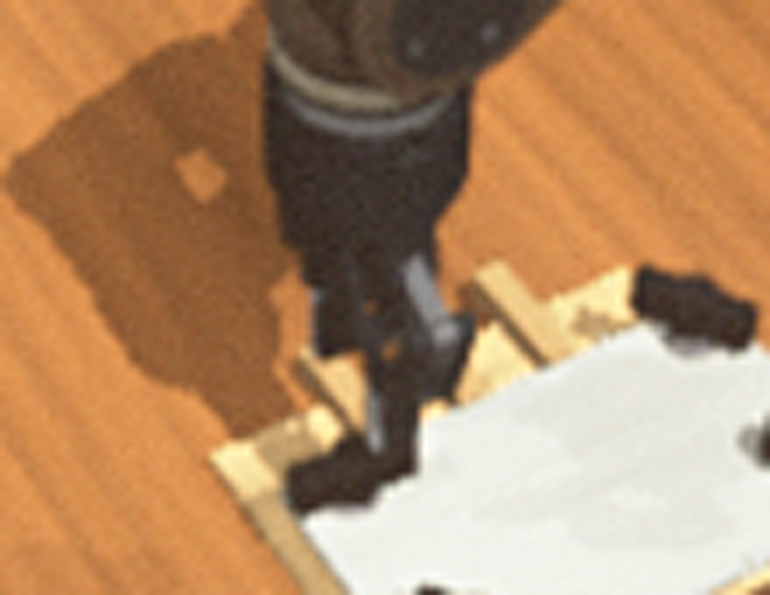

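Request:
step_arm:
  rows:
    - [[0,0,0],[1.2,0,-6],0.5]
    - [[0,0,0],[1.2,12,-6],0.5]
    - [[0,0,0],[1.2,26,-6],0.5]
    - [[0,0,0],[1.2,37,-6],0.5]
    - [[0,0,0],[1.2,37,-6],1]
    - [[0,0,0],[1.2,37,-6],1]
    - [[0,0,0],[1.2,37,-6],1]
    - [[0,0,0],[1.2,37,-6],1]
    - [[0,0,0],[1.2,37,-6],1]
    - [[0,0,0],[1.2,37,-6],1]

```text
time: 55.15
eef_pos: [0.6133, 0.0986, 0.0426]
tcp_rot: [-0.528, -0.47, 0.47, 0.529]
contact_force: [-0.6, 2.9, -4.8]
opening: 0.151
```

```bash
python3 -c "
from crop import *
show()"
```

```text
t 55.15 pos [613.3  98.6  42.6] jaw yaw 83.33 down [-0.002  0.001 -1.   ] F [-0.6  2.9 -4.8] T [ 0.51  0.22 -0.03] op 0.151 q6 -1.46
```

Request:
step_arm:
  rows:
    - [[0,6,0],[0,0,0],1]
    - [[0,12,0],[0,0,0],1]
    - [[0,18,0],[0,0,0],1]
    - [[0,24,0],[0,0,0],1]
    - [[0,30,0],[0,0,0],1]
    - [[0,36,0],[0,0,0],1]
    - [[0,42,0],[0,0,0],1]
    - [[0,48,0],[0,0,0],1]
    - [[0,48,0],[0,0,0],1]
    - [[0,48,0],[0,0,0],1]

```text
time: 55.98
eef_pos: [0.6129, 0.098, 0.0426]
tcp_rot: [-0.673, -0.214, 0.216, 0.674]
contact_force: [-4.0, 0.6, -4.1]
opening: 0.146
```

```bash
python3 -c "
from crop import *
show()"
```

```text
t 55.98 pos [612.9  98.   42.6] jaw yaw 35.47 down [-0.003 -0.    -1.   ] F [-4.   0.6 -4.1] T [ 0.06  0.62 -0.13] op 0.146 q6 -0.62
```

Request:
step_arm:
  rows:
    - [[0,2,0],[0,0,0],1]
    - [[0,4,0],[0,0,0],1]
    - [[0,6,0],[0,0,0],1]
    - [[0,6,0],[0,0,0],1]

```text
time: 56.32
eef_pos: [0.6127, 0.0976, 0.0425]
tcp_rot: [0.684, 0.179, -0.182, -0.684]
contact_force: [-4.2, -0.4, -3.6]
opening: 0.145
```

```bash
python3 -c "
from crop import *
show()"
```

```text
t 56.32 pos [612.7  97.6  42.5] jaw yaw 29.57 down [-0.004 -0.001 -1.   ] F [-4.2 -0.4 -3.6] T [-0.06  0.85  0.42] op 0.145 q6 -0.52
```

Request:
step_arm:
  rows:
    - [[0,2,0],[0,0,0],1]
    - [[0,4,0],[0,0,0],1]
    - [[0,4,0],[0,0,0],1]

```text
time: 56.57
eef_pos: [0.6125, 0.0972, 0.0425]
tcp_rot: [0.69, 0.156, -0.159, -0.689]
contact_force: [-5.8, -2.1, -4.0]
opening: 0.143
```

```bash
python3 -c "
from crop import *
show()"
```

```text
t 56.57 pos [612.5  97.2  42.5] jaw yaw 25.74 down [-0.004 -0.003 -1.   ] F [-5.8 -2.1 -4. ] T [-0.18  0.9   0.94] op 0.143 q6 -0.45
```

All four are on their stops. Release, retreat clear of the press and check.

Request:
step_arm:
  rows:
    - [[0,0,0],[0,0,0],0.5]
    - [[0,0,0],[0,0,0],0.5]
    - [[0,0,0],[0,0,0],0.5]
    - [[0,0,0],[0,0,0],0.5]
    - [[0,0,0],[0,-20,0],0.5]
    - [[0,0,0],[0,-50,0],0.5]
    - [[0,0,0],[0,-90,0],0.5]
    - [[0,0,0],[0,-90,0],0.5]

```text
time: 57.23
eef_pos: [0.6204, 0.0982, 0.1436]
tcp_rot: [0.691, 0.161, -0.149, -0.689]
contact_force: [1.6, 0.7, 2.5]
opening: 0.505
```

Request:
step_arm:
  rows:
    - [[0,0,0],[-30,0,-20],0.5]
    - [[0,0,0],[-60,0,-40],0.5]
    - [[0,0,0],[-90,0,-60],0.5]
    - [[0,0,0],[-120,0,-80],0.5]
    - [[0,0,0],[-150,0,-100],0.5]
    - [[0,0,0],[-180,0,-125],0.5]
    - [[0,0,0],[-210,0,-155],0.5]
    - [[0,0,0],[-230,0,-185],0.5]
    - [[0,0,0],[-230,0,-185],0.5]
    - [[0,0,0],[-230,0,-185],0.5]

```text
time: 58.07
eef_pos: [0.4859, -0.1697, 0.1343]
tcp_rot: [0.691, 0.155, -0.153, -0.69]
contact_force: [-0.1, -0.5, 0.1]
opening: 0.5
```

```bash
python3 -c "
from homes import *
from chk import *
homes('al')
p=np.load('pics/al_top.npz')['p']
print(ends(p))
for b in bars(p): print(b)
b=rectify('top',p,.05,.40,.66,-.04,.26,s=2300)
cv2.imwrite('pics/al_v.png',b[:,:,::-1])
o=snap('al2')
"
```

```text
t 58.07 pos [ 485.9 -169.7  134.3] jaw yaw 25.11 down [ 0.003 -0.001 -1.   ] F [-0.1 -0.5  0.1] T [ 0.02 -0.04  0.02] op 0.5 q6 -0.97
[-144.89 -143.33 -144.34]
(1, array([0.4409, 0.1017]), array([0.4417, 0.1031]), np.float64(121.1), np.float64(122.5), np.float64(53.0))
(2, array([0.443 , 0.1948]), array([0.444 , 0.1971]), np.float64(119.2), np.float64(120.6), np.float64(55.3))
(3, array([0.6113, 0.1905]), array([0.6139, 0.1929]), np.float64(120.6), np.float64(122.0), np.float64(53.4))
(4, array([0.6088, 0.0974]), array([0.6116, 0.0989]), np.float64(121.2), np.float64(122.6), np.float64(53.5))
```

View pics/al_v.png

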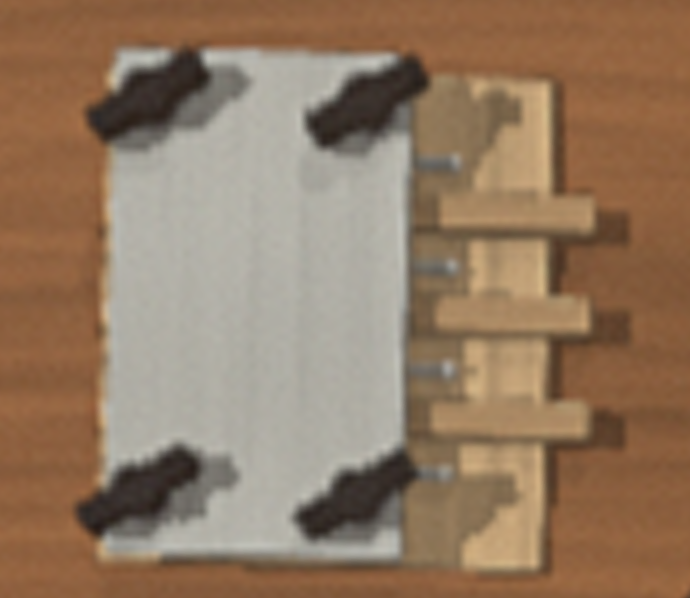

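View pics/al2_scene.png

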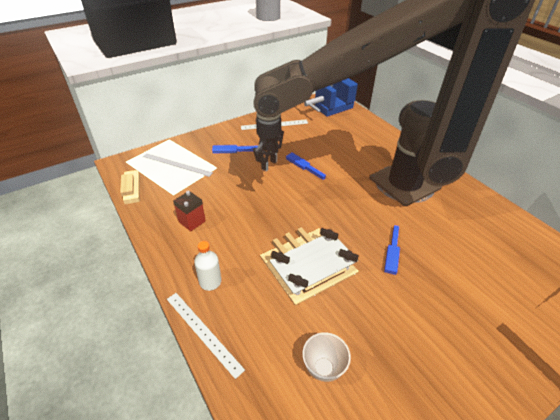

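```bash
python3 - <<'E'
from chk import *
import chk
def ends2(p,n,z=.028):
    out=[]
    for lx in(-46,0,46):
        ys=np.arange(-160,-125,.25); prof=0
        for x in np.arange(-4,4.1,1):
            P=np.array([[*W(lx+x,y),z] for y in ys]); uv=proj(n,P).astype(np.float32)
            s=cv2.remap(p,uv[:,0].reshape(1,-1),uv[:,1].reshape(1,-1),cv2.INTER_LINEAR)[0].astype(float)
            prof=prof+s[:,2]/9
        lo,hi=np.median(prof[:40]),np.median(prof[-40:])
        i=np.nonzero(prof>(lo+hi)/2)[0][0]; out.append(ys[i])
    return out
for t in("u_top","ag_top","al_top","al2_top","al2_scene"):
    p=np.load(f"pics/{t}.npz")["p"];print(t,ends(p) if "top" in t else "",ends2(p,t.split("_")[1]))
E
```

```text
u_top [-144.71 -143.33 -144.47] [np.float64(-144.5), np.float64(-143.75), np.float64(-144.75)]
ag_top [-144.69 -143.35 -144.35] [np.float64(-144.5), np.float64(-143.75), np.float64(-144.75)]
al_top [-144.89 -143.33 -144.34] [np.float64(-144.5), np.float64(-144.0), np.float64(-144.5)]
al2_top [-144.69 -143.36 -144.47] [np.float64(-144.5), np.float64(-144.0), np.float64(-144.75)]
al2_scene  [np.float64(-142.75), np.float64(-144.5), np.float64(-142.25)]
```

The second camera reverses the small differences (-142.8, -144.5, -142.3), so they are measurement noise around the nominal -145. Each blank was felt against its stop. Handing in.

```bash
python3 -c "
from plant import ctrl
print(ctrl.sign_off())"
```

```text
the job is handed in; nothing more can be done
None
```

I slid the three pale blanks into lanes 1, 2 and 3 and tightened the four knobs crosswise (1, 3, 2, 4) in two passes. The job was handed in at about 58 s of the 210 s allowed.

- **Blanks:** Each was pushed blade first until the wrist force showed it against the back stop: about 50 N in lane 3, 9 N in lane 2 and 30 N in lane 1. The last pictures put the handle ends at -142 to -145 mm along the press; -145 mm is home. The two cameras disagree by 1–2 mm on which blank sits farthest in, so I took that as measurement noise.
- **Knobs:** The first pass left every knob about 62–63° from loose, judged from where the stops turned out to be. In the second pass the moment rose to 0.9–1.5 N m at the same angle on all four, so they are on their stops. The last top picture shows the four bars parallel within 2°.
- **Left alone:** The battery, glue bottle and bowl, and the blue look-alikes still visible, look unmoved in the last scene picture.
- **Miss along the way:** The fingertips sit about 20–27 mm above the reported tool point, so my first grasp closed above the handle. It did not move the blank, and I corrected for the offset afterwards.

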